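# Clamp the cake board and serve the biscuits with the turner

### The arm

A 7-joint arm with a two-finger parallel gripper is mounted at the origin on the work surface. World frame = base frame: x ahead of the robot, y to its left, z up, the work surface at z = 0. Lengths are in m, angles in rad, forces in N, time in s.
With the tool pointing down it reaches from about 0.4 to 0.875 m from the base axis. Payload 19.3 kg.
Tool frame: the origin (TCP) lies between the finger pads; the fingertips stand 17 mm ahead of it and the grasp point (between the pads) lies 2 mm behind it (bot.tips_ahead is the z of the fingertips in the tool frame, in m); z points along the fingers, y is the direction in which the jaws open and shut (so a half turn about z gives the same grasp; the last joint's range is limited). The gripper opens to 85 mm and grips with 20 to 120 N. Pads are 22 mm wide; open, the fingers measure 114 mm over their backs; the gripper's body (76 mm by 85 mm) begins 54 mm behind the grasp point. The pads swing forward as they close: fully open they stand 13 mm farther back than shut.
Start: joints at [1.089, 0.521, -0.036, 1.599, 0.021, 1.021, -0.113], TCP at [0.25, -0.573, 0.213] pointing down, gripper open.
Joint ranges: [-2.91, 2.91], [-0.3, 2.13], [-1.5, 1.42], [0.17, 2.43], [-1.26, 4.41], [0.16, 1.93], [-2.52, 2.52]. Speed limits (rad/s): [1.89, 1.89, 2.39, 2.39, 3.01, 3.01, 3.01].

### API

Orientations are given as [roll, pitch, yaw] about the fixed x, y, z axes, in that order (R = Rz(yaw) Ry(pitch) Rx(roll)).
In Python, from workcell import telemetry, cams, job, bot gives the robot as it stands.
- The arm moves only by the tool arm_command, never from a script. Its argument "deltas" is a list of rows, each a list of 7 numbers: the opening, from -1 (shut) to 1 (fully open), so that 0 is half open, then the shift along the tool's x, y, z normalised to -1 to 1, where 1 is 150 mm, then the turn, a rotation vector about the tool's x, y, z normalised to -1 to 1, where 1 is 45 degrees. In form: [[hand, tx, ty, tz, rx, ry, rz], ...]. A call has 1 to 8 rows; each row is the pose to reach, as a shift and turn from the pose commanded when the call began, along the tool's axes at that moment; what a row does not reach only later rows make up. A row lasts 1/8 s, in which the tool goes at most 62.5 mm and 10.7 degrees, less where a joint would pass 70% of its speed; a pose out of reach is approached as far as the arm can. A call with a number of a shift or a turn outside -1 to 1 is refused whole. A call with a gripper value outside its range is refused whole. The fingers move at their own pace and stop on an object; "newtons" is the grip in N (left out, the last holds). Time passes only in rows, so rows that repeat a pose let the fingers close. It gives the time, the measured TCP pose, the force and the opening at its end, in the units of the state.
- telemetry.observe(): the state, without advancing time (a new reading comes with each control period).
- cams.grab_frame(name): name is "scene" or "top" or "wrist"; returns the picture (384x512x3 uint8, blue, green, red); there is no depth.
- cams.get_calibration(name): a dict with "fx", "fy", "cx", "cy" (pixels), "k1" (the pictures are not rectified: a ray, as slopes to the right and down, at radius r is drawn at 1 + k1 r^2 times it, then the intrinsics apply), "R" (3x3) and "t" (3): a world point X has camera coordinates R X + t. Camera axes: x right, y down, z forward; pixel columns grow to the right and rows downward; lengths in m; the calibration is good to about 2 mm. A picture is of the moment at which its call begins: read the wrist's pose just before it. get_calibration takes no time and is no camera call; for the wrist camera it gives the pose at the moment of the call.
- job.job_done(): hands the job in, once; it reports no verdict.
The state is a dict: "clock": time; "qpos": joint angles; "qd": joint speeds; "joint_efforts": joint torques, N m; "position": TCP position; "tool_rot": TCP orientation; "force": force on the tool from outside, world axes, zero at the start; "moment": the same for the moment, N m; "grip_width": finger opening in m.
Only numpy, scipy, OpenCV 4.12 (cv2) and the standard library are available. Lean on these libraries where they do the work, as an engineer would, in place of code of your own. Each camera call takes 0.05 s, during which the arm holds its last target.

### The job

Turn the sleeve of the cake stand clockwise until its three jaws have closed firmly on the wooden board. Then slide the turner under each hot biscuit on the baking sheet and lay it flat and right way up on the board, all of them side by side, none on top of another, never touching a biscuit with the gripper. Finally set the turner back upright along the middle of its white rest, with the board still clamped, and leave the other kitchen things alone.

Things in the scene. Friction and masses are not known exactly. Their poses are not given: they have to be found in the camera images.
- sheet: dark steel baking sheet, fixed, 180 (x) x 270 (y) mm, origin under its centre; floor top 6 mm above the worktop. Its front (-x) edge is open; a 4 mm lip stands along the back edge (inner face at x = +86 mm, top 18 mm above the worktop) and along both sides (inner faces at y = +-131 mm, top 16 mm). The biscuits lie on it in up to three lanes along x, about 82 mm apart
- biscuit0: round golden biscuit, hot: 66 mm across, 12 mm thick, 45 g, origin at the centre of its underside, z up; the underside is flat to radius 26 mm, then bevels up to radius 33 mm at 5 mm height, so a thin edge gets under it. May be absent (None)
- biscuit1: round golden biscuit, hot: 66 mm across, 12 mm thick, 45 g, origin at the centre of its underside, z up; the underside is flat to radius 26 mm, then bevels up to radius 33 mm at 5 mm height, so a thin edge gets under it. May be absent (None)
- biscuit2: round golden biscuit, hot: 66 mm across, 12 mm thick, 45 g, origin at the centre of its underside, z up; the underside is flat to radius 26 mm, then bevels up to radius 33 mm at 5 mm height, so a thin edge gets under it. May be absent (None)
- turner: black non-stick turner, 110 g, standing on blade and foot; x from handle to tip, z up, origin at blade underside level. Slippery blade 2.4 mm thick, 56 wide, x 50 to 135, underside z 0. Neck rises from x 52 to the handle (x 8, z 60). Level handle bar 18 wide (y), 16 high, x -110 to 20, centre z 62. Thin foot at x -103 down to z 0
- turner_grip (a point): point in the middle of the turner's handle section, x = -30, z = 62 mm of the turner, where the gripper can pinch it across y
- turner_tip (a point): middle of the blade's front edge, underside (x = 135 mm, z = 0 of the turner)
- rest: long white ceramic spoon rest, fixed, 290 (x) x 100 (y) mm, 6 mm thick (decorative edges 10 mm), origin under its centre; the turner stands on it along x at the start
- stand: white round self-centring cake stand, fixed, 280 mm across, 35 mm high, origin under its centre. An arm reaches out 208 mm along -x to the sleeve. Jaws at 0, 120 and 240 degrees, tops 49 mm above the worktop
- stand_top (a point): centre of the stand's top face, 35 mm above the worktop
- sleeve (a joint): upright knurled steel sleeve, 40 mm across, 31 to 75 mm above the worktop; angle (rad) grows turning clockwise seen from above, drawing all three jaws in by 5 mm per rad: jaws at 128 mm radius at 0, gripping the board at 4.0, then stiff (stop 4.6). Stays where left. Starts at 0 to 0.8, so regrip several times
- sleeve_grip (a point): on the sleeve's axis, 55 mm above the worktop: where to grip it from above
- board: round loose wooden serving board on the stand, 216 mm across, 0.45 kg, origin at the centre of its underside; its floor is 18 mm thick (top 53 mm above the worktop, above the jaws) inside a low rim, inner radius 101 mm, whose top is 59 mm above the worktop. It starts off-centre
- mug: blue mug, 80 mm across, 90 high, bystander
- jam: jar, 85 mm high, bystander
- mill: dark wooden pepper mill, 145 mm high, bystander
- tin: small tin, 60 mm high, bystander
Things that resemble listed ones, but are neither listed nor needed, are in the scene too. Several things have the shape of the board; the one meant has the colours described above.

How it is judged:
On the way, in this order (a step that is already met when the one before it is completed fails the run):
1. the jaws have closed on the centred board (value of joint sleeve above 3.9 rad and horizontal distance between board and stand_top below 0.004 m and z of board in the frame of stand_top below 0.004 m), for 0.2 s.
2. every biscuit lies flat on the clamped board (horizontal distance between each of biscuit0, biscuit1, biscuit2 and board below 0.072 m and z of biscuit0 in the frame of board between 0.014 and 0.0235 m and angle between each of biscuit0, biscuit1, biscuit2's own z axis and vertical below 0.12 rad and z of biscuit1 in the frame of board between 0.014 and 0.0235 m and z of biscuit2 in the frame of board between 0.014 and 0.0235 m), for 0.2 s.
At the end, for the whole second after the job is handed in: Sleeve at 3.9 rad or more, board within 4 mm of the stand's centre; each biscuit flat, right way up, on the board itself (centre within 72 mm of its centre); turner released and still, upright on its rest, origin within 40 mm of the rest's centre, along it within 0.3 rad (all of step 1 and all of step 2 and linear speed of each of biscuit0, biscuit1, biscuit2, turner below 0.02 m/s and horizontal distance between turner and rest below 0.04 m and z of turner in the frame of rest below 0.011 m and angle between turner's own z axis and vertical below 0.08 rad and angle between the x axis of turner and the x axis of rest, either way round below 0.3 rad); the robot touches nothing.
It fails at once if the gripper touches a biscuit (contact force between the fingers and biscuit0 above 0.5 N or contact force between the fingers and biscuit1 above 0.5 N or contact force between the fingers and biscuit2 above 0.5 N).
It fails at once if a bystander is pushed 3 cm or more, or knocked over (distance of any of mug, jam, mill, tin from where it was at the start of the episode above 0.03 m or angle between any of mug, jam, mill, tin's own z axis and vertical above 0.5 rad).
Of biscuit0, biscuit1, biscuit2 only 2 to 3 are there at a start; the rules pass over those that are not, and their reading is None.
At some moment in a run one of biscuit0, biscuit1, biscuit2 may be knocked a few centimetres aside while the robot is not near it.
It also fails if it takes over 210 s, if anything falls off the work surface, if the arm or the gripper's body presses on something with over 40 N, if the wrist force passes 120 N, or if a joint passes its speed limit or range.

## Working session

There is one attempt and no reset: what is moved stays moved. The work goes in short steps, Python scripts to look and compute and a tool call to move; the robot and the scene stay as the last step left them, time stands still between calls to the robot, and variables do not carry over. Pictures are saved under pics/ and viewed, and the job is handed in when it is done.

Besides the shell and the picture viewer there is one more tool, called after "Request:" by a JSON object that holds its "op" and its "data", one argument or row to a line. arm_command: Moves the arm, as the interface text tells. Its arguments: {"type":"object","properties":{"deltas":{"type":"array","items":{"type":"array","items":{"type":"number"}}},"newtons":{"type":"number"}},"required":["deltas"]}

```bash
ls -la; mkdir -p pics
python3 - <<'E'
from workcell import telemetry,cams,job,bot
import cv2
print(telemetry.observe())
for n in ["scene","top","wrist"]:
    im=cams.grab_frame(n); cv2.imwrite(f"pics/{n}0.png",im); print(n,cams.get_calibration(n))
print(bot.tips_ahead)
E
```

```text
total 12
drwxr-xr-x  3 agent agent 4096 Dec  7 05:34 .
drwxr-xr-x 23 root  root  4096 Dec  7 05:34 ..
drwxr-xr-x  2 agent agent 4096 Dec  7 05:34 pics
{'clock': 0.0, 'qpos': array([ 1.08881809,  0.5220138 , -0.03632842,  1.59998911,  0.02119786,
        1.02108585, -0.11278526]), 'qd': array([-0.00037978, -0.00075309,  0.00054564, -0.00036563, -0.00040609,
        0.00086313,  0.00072712]), 'joint_efforts': array([ 1.26919433e-03, -9.27124071e+01,  1.98055364e+00, -3.69942033e+01,
        1.78365433e-02,  8.10212310e-03, -8.65830953e-05]), 'position': array([ 0.24997831, -0.57245427,  0.21293263]), 'tool_rot': array([-3.14048406e+00,  7.61525967e-05,  4.11782465e-01]), 'force': array([ 0.34231527, -0.07304867, -0.3793917 ]), 'moment': array([ 0.04445729, -0.01668801,  0.02335201]), 'grip_width': 0.08520963076466642}
scene {'fx': 375.08958324905416, 'fy': 375.08958324905416, 'cx': 255.93517979096922, 'cy': 193.3496210119383, 'k1': -0.09345519036324292, 'R': array([[ 0.32177263,  0.94652694, -0.02343329],
       [ 0.55671942, -0.20916042, -0.80393744],
       [-0.76584977,  0.2456393 , -0.59425203]]), 't': array([-0.14992442, -0.21913202,  1.86787481])}
top {'fx': 389.29846874764104, 'fy': 389.29846874764104, 'cx': 259.2253619414549, 'cy': 197.52591665522112, 'k1': -0.06340197486417357, 'R': array([[-0.02279223, -0.9995165 , -0.02114916],
       [-0.98330503,  0.0262326 , -0.18006404],
       [ 0.18053178,  0.01669202, -0.9834275 ]]), 't': array([0.01246741, 0.51233185, 1.20026469])}
wrist {'fx': 275.78196461999227, 'fy': 275.78196461999227, 'cx': 255.99929287247622, 'cy': 190.20184194067946, 'k1': -0.049670213976827186, 'R': array([[ 4.00954323e-01, -9.16097962e-01,  3.92998784e-04],
       [-8.84245280e-01, -3.86900949e-01,  2.61568234e-01],
       [-2.39470074e-01, -1.05224421e-01, -9.65184907e-01]]), 't': array([-0.62606449, -0.03427884,  0.37711773])}
0.017
```

View pics/scene0.png

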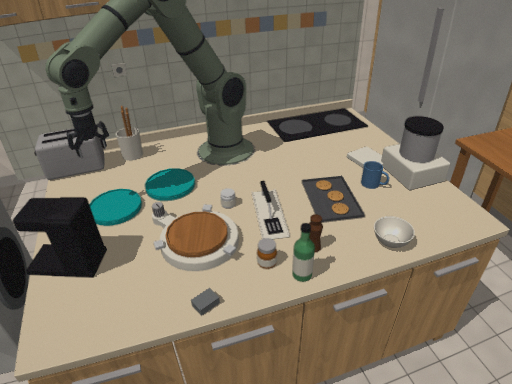

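View pics/top0.png

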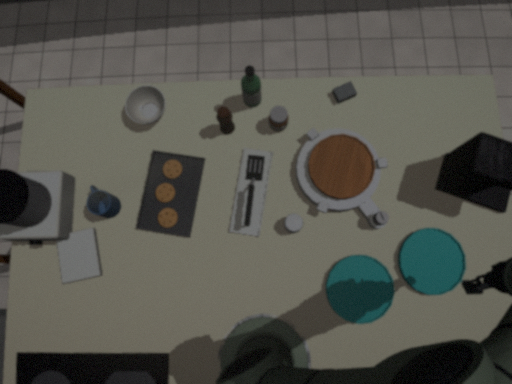

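View pics/wrist0.png

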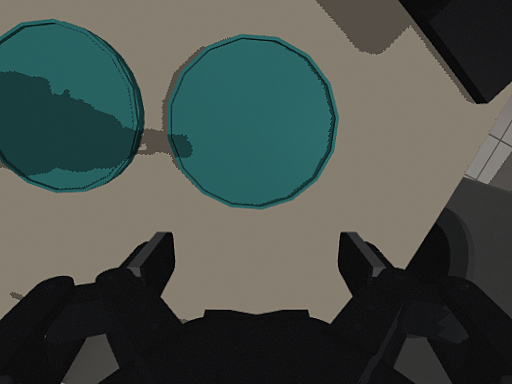

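The top view has +x up and −y to the right. It shows the stand with the brown board at (340,168), its sleeve at (377,217), the turner on the rest at (250,190), and the sheet with three biscuits at (173,169), (165,192) and (167,217). The look-alikes of the board are the teal discs at (360,288) and (432,262), which sit loose on the worktop; the board I want is the wooden one on the stand.

```bash
cat > h.py <<'E'
import numpy as np, cv2
from workcell import telemetry,cams,job,bot
from scipy.spatial.transform import Rotation as Rn
def K(c): return np.array([[c['fx'],0,c['cx']],[0,c['fy'],c['cy']],[0,0,1.]])
def ray(c,p):
    p=np.atleast_2d(np.array(p,float))
    u=cv2.undistortPoints(p[:,None],K(c),np.array([c['k1'],0,0,0.]),None,None,None).reshape(-1,2)
    d=np.c_[u,np.ones(len(u))]@c['R']; o=-c['R'].T@c['t']; return o,d
def onz(c,p,z):
    o,d=ray(c,p); s=(z-o[2])/d[:,2]; return o+s[:,None]*d
def proj(c,X):
    X=np.atleast_2d(np.array(X,float))
    r,_=cv2.Rodrigues(c['R']); q,_=cv2.projectPoints(X[:,None],r,c['t'],K(c),np.array([c['k1'],0,0,0.])); return q.reshape(-1,2)
def crop(im,x0,y0,x1,y1,s,name):
    cv2.imwrite('pics/'+name+'.png',cv2.resize(im[y0:y1,x0:x1],None,fx=s,fy=s,interpolation=cv2.INTER_CUBIC))
def pose():
    o=telemetry.observe(); return o['position'],Rn.from_euler('xyz',o['tool_rot']),o
def todelta(P,R=None):
    # from measured pose
    p,r,o=pose(); d=r.inv().apply(np.array(P)-p)/0.15
    v=np.zeros(3) if R is None else (r.inv()*R).as_rotvec()/(np.pi/4)
    return d.round(3),v.round(3)
def down(yaw): return Rn.from_euler('xyz',[np.pi,0,yaw])
E
python3 - <<'E'
from h import *
im=cv2.imread('pics/top0.png'); im2=cv2.convertScaleAbs(im,alpha=1.6)
crop(im2,280,110,410,240,6,'c_stand'); crop(im2,120,130,290,250,4.7,'c_sheet')
c=cams.get_calibration('top')
hsv=cv2.cvtColor(im,cv2.COLOR_BGR2HSV)
m=cv2.inRange(hsv,(3,90,50),(25,255,255))
n,l,s,ce=cv2.connectedComponentsWithStats(m)
for i in range(1,n):
    if s[i,4]>60: print(s[i],ce[i].round(1),hsv[l==i].mean(0).round(), onz(c,ce[i],0.018).round(3),onz(c,ce[i],0.053).round(3))
E
```

```text
[ 308  135   67   64 3242] [340.8 166.3] [ 13. 139.  80.] [[ 0.616 -0.273  0.018]] [[ 0.607 -0.266  0.053]]
[163 159  20  20 297] [172.1 168.7] [ 15. 120.  91.] [[0.624 0.29  0.018]] [[0.614 0.281 0.053]]
[155 183  20  20 315] [164.7 192.5] [ 15. 125.  90.] [[0.543 0.313 0.018]] [[0.536 0.304 0.053]]
[157 208  21  20 326] [167.3 217.3] [ 15. 125.  90.] [[0.46  0.303 0.018]] [[0.455 0.294 0.053]]
```

View pics/c_stand.png

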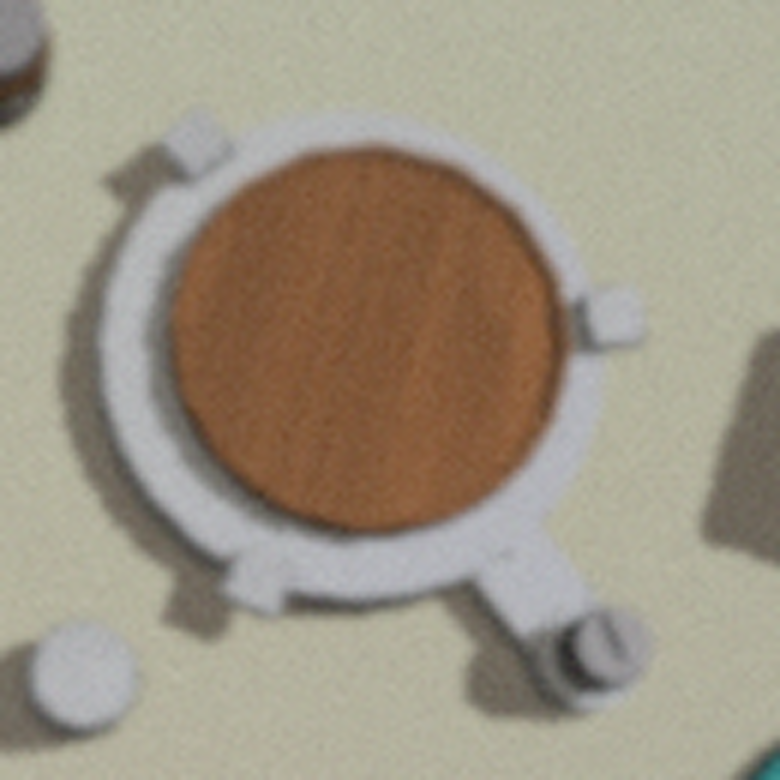

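View pics/c_sheet.png

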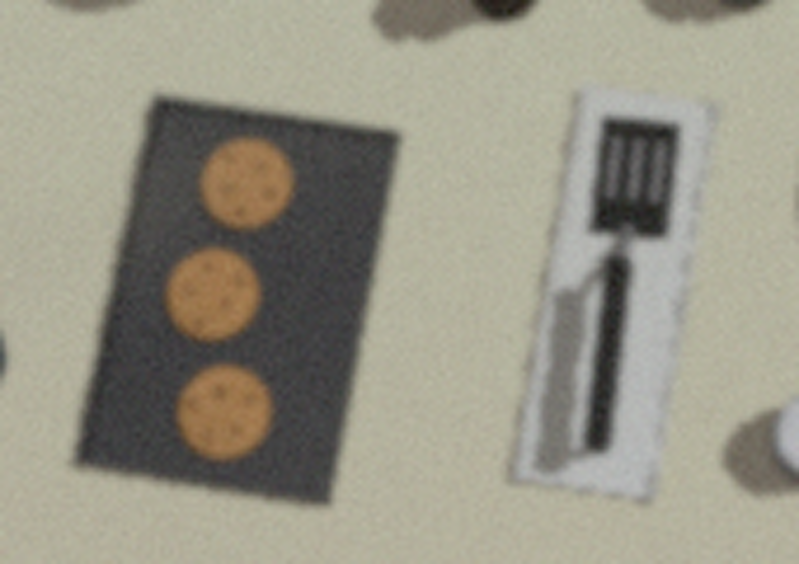

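Run:
```python
from h import *
c=cams.get_calibration('top')
print('sleeve',onz(c,[[600/6+280,640/6+110]],0.075))
print('stand ctr',onz(c,[[352/6+280,355/6+110]],0.035))
f=lambda x,y:[x/4.7+120,y/4.7+130]
print('sheet',onz(c,[f(157,97),f(398,133),f(330,503),f(77,465)],0.012).round(3))
print('rest',onz(c,[f(580,88),f(716,103),f(653,500),f(512,482)],0.008).round(3))
print('turner blade',onz(c,[f(604,120),f(680,126),f(664,236),f(592,230)],0.008).round(3))
print('handle',onz(c,[f(620,258),f(597,450)],0.07).round(3))
w=cams.get_calibration('wrist'); p,r,o=pose()
C=-w['R'].T@w['t']; print('cam in tool',r.inv().apply(C-p), 'axes in tool', (r.inv().as_matrix()@w['R'].T).round(3).tolist())
```

```text
sleeve [[ 0.43698518 -0.37365472  0.075     ]]
stand ctr [[ 0.60200957 -0.26208978  0.035     ]]
sheet [[0.691 0.357 0.012]
 [0.658 0.181 0.012]
 [0.394 0.228 0.012]
 [0.425 0.407 0.012]]
rest [[ 0.689  0.05   0.008]
 [ 0.675 -0.047  0.008]
 [ 0.391  0.004  0.008]
 [ 0.406  0.102  0.008]]
turner blade [[ 0.665  0.033  0.008]
 [ 0.659 -0.021  0.008]
 [ 0.578 -0.008  0.008]
 [ 0.584  0.043  0.008]]
handle [[0.549 0.022 0.07 ]
 [0.42  0.039 0.07 ]]
cam in tool [ 0.06606131  0.00099365 -0.16015198] axes in tool [[0.001, -0.965, -0.261], [1.0, 0.0, 0.001], [-0.001, -0.261, 0.965]]
```

Request:
{"op": "arm_command", "data": {
  "deltas": [
    [1, 0.3, -0.13, 0, 0, 0, -0.24],
    [1, 0.6, -0.26, 0, 0, 0, -0.48],
    [1, 0.83, -0.36, 0, 0, 0, -0.7],
    [1, 0.83, -0.36, 0, 0, 0, -0.9],
    [1, 0.83, -0.36, 0, 0, 0, -1]
  ]
}}

```text
clock: 0.78
position: [0.3428, -0.473, 0.2134]
tool_rot: [-3.141, -0.0, 1.202]
force: [-0.5, -0.7, -1.1]
grip_width: 0.0854
```

Run:
```python
from h import *
p,r,o=pose(); print(p,o['tool_rot'],o['qpos'].round(3),o['force'])
w=cams.get_calibration('wrist');im=cams.grab_frame('wrist');cv2.imwrite('pics/w1.png',cv2.convertScaleAbs(im,alpha=1.4))
print(proj(w,[[0.437,-0.374,0.075],[0.602,-0.262,0.035]]))
print(todelta([0.437,-0.374,0.16]))
```

```text
[ 0.3428403  -0.47304391  0.21336151] [-3.14130212e+00 -2.00655562e-04  1.20187877e+00] [ 1.021  0.465 -0.25   1.702  0.133  0.991  0.355] [-0.50388983 -0.6530201  -1.06205372]
[[307.1858391   53.25799493]
 [411.57626468 -98.32300308]]
(array([0.843, 0.351, 0.356]), array([0., 0., 0.]))
```

View pics/w1.png

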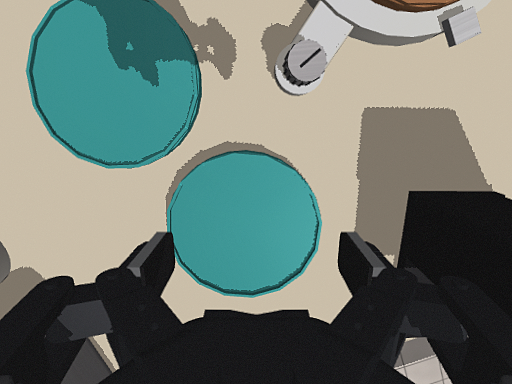

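Request:
{"op": "arm_command", "data": {
  "deltas": [
    [1, 0.3, 0.12, 0.1, 0, 0, -0.23],
    [1, 0.6, 0.24, 0.1, 0, 0, -0.46],
    [1, 0.83, 0.35, 0.1, 0, 0, -0.7],
    [1, 0.83, 0.35, 0.1, 0, 0, -0.93],
    [1, 0.83, 0.35, 0.1, 0, 0, -1]
  ]
}}

```text
clock: 1.45
position: [0.4371, -0.3764, 0.1983]
tool_rot: [-3.141, -0.001, 1.986]
force: [0.3, 0.2, 0.1]
grip_width: 0.0849
```

Request:
{"op": "arm_command", "data": {
  "deltas": [
    [1, 0, 0, 0, 0, 0, -0.23],
    [1, 0, 0, 0, 0, 0, -0.46],
    [1, 0, 0, 0, 0, 0, -0.7],
    [1, 0, 0, 0, 0, 0, -0.93],
    [1, 0, 0, 0, 0, 0, -1]
  ]
}}

```text
clock: 2.08
position: [0.4367, -0.3768, 0.1982]
tool_rot: [3.141, -0.0, 2.77]
force: [0.4, -0.3, -0.2]
grip_width: 0.0857
```

Run:
```python
from h import *
p,r,o=pose(); print(p,o['tool_rot'],o['qpos'].round(3),o['force'])
w=cams.get_calibration('wrist');im=cams.grab_frame('wrist');cv2.imwrite('pics/w2.png',cv2.convertScaleAbs(im,alpha=1.4))
print(proj(w,[[0.437,-0.374,0.075],[0.602,-0.262,0.035]]))
```

```text
[ 0.43669245 -0.37679643  0.1982349 ] [ 3.14124028e+00 -4.50261471e-04  2.76993763e+00] [ 1.063  0.528 -0.645  1.723  0.365  1.014  1.487] [ 0.36604777 -0.28508662 -0.24606894]
[[259.40549266 178.94608779]
 [383.28397935 256.1588893 ]]
```

View pics/w2.png

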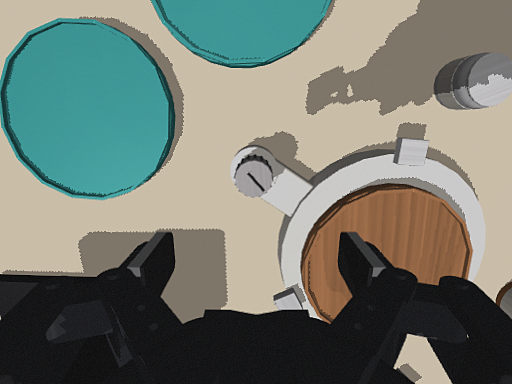

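Run:
```python
from h import *
im=cv2.imread('pics/w2.png'); crop(im,225,140,290,210,9,'w2c')
w=cams.get_calibration('wrist'); print(onz(w,[[254,180]],0.075), onz(w,[[254,180],[255,180]],0.075)[1]-onz(w,[[254,180]],0.075))
```

```text
[[ 0.43596987 -0.37974403  0.075     ]] [[0.0003807 0.000983  0.       ]]
```

View pics/w2c.png

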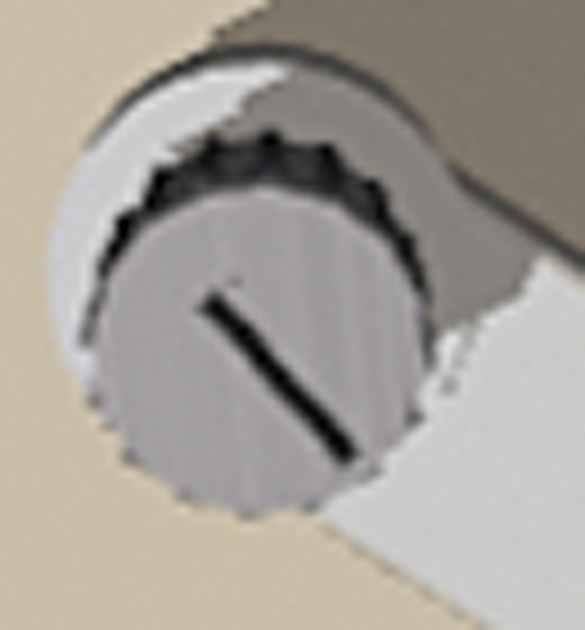

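Request:
{"op": "arm_command", "data": {
  "deltas": [
    [1, 0, -0.014, 0, 0, 0, -0.23],
    [1, 0, -0.014, 0, 0, 0, -0.46],
    [1, 0, -0.014, 0.2, 0, 0, -0.7],
    [1, 0, -0.014, 0.4, 0, 0, -0.9],
    [1, 0, -0.014, 0.4, 0, 0, -1.0],
    [1, 0, -0.014, 0.4, 0, 0, -1.0]
  ]
}}

```text
clock: 2.88
position: [0.436, -0.3786, 0.1381]
tool_rot: [3.141, -0.0, -2.732]
force: [-0.1, 0.4, -0.2]
grip_width: 0.0857
```

Run:
```python
from h import *
p,r,o=pose(); print(p,o['tool_rot'],o['qpos'].round(3),o['force'])
w=cams.get_calibration('wrist');im=cams.grab_frame('wrist');cv2.imwrite('pics/w3.png',cv2.convertScaleAbs(im,alpha=1.4))
print(proj(w,[[0.4365,-0.379,0.075]]),todelta([0.4365,-0.379,0.056]))
crop(cv2.convertScaleAbs(im,alpha=1.4),150,80,350,280,4,'w3c')
```

```text
[ 0.43600405 -0.37860631  0.13813029] [ 3.14075077e+00 -4.38113564e-05 -2.73233901e+00] [ 1.152  0.65  -0.787  1.769  0.551  0.958  2.117] [-0.10374176  0.36246039 -0.23186827]
[[256.71532986 196.94301718]] (array([-0.001, -0.003,  0.55 ]), array([0., 0., 0.]))
```

View pics/w3c.png

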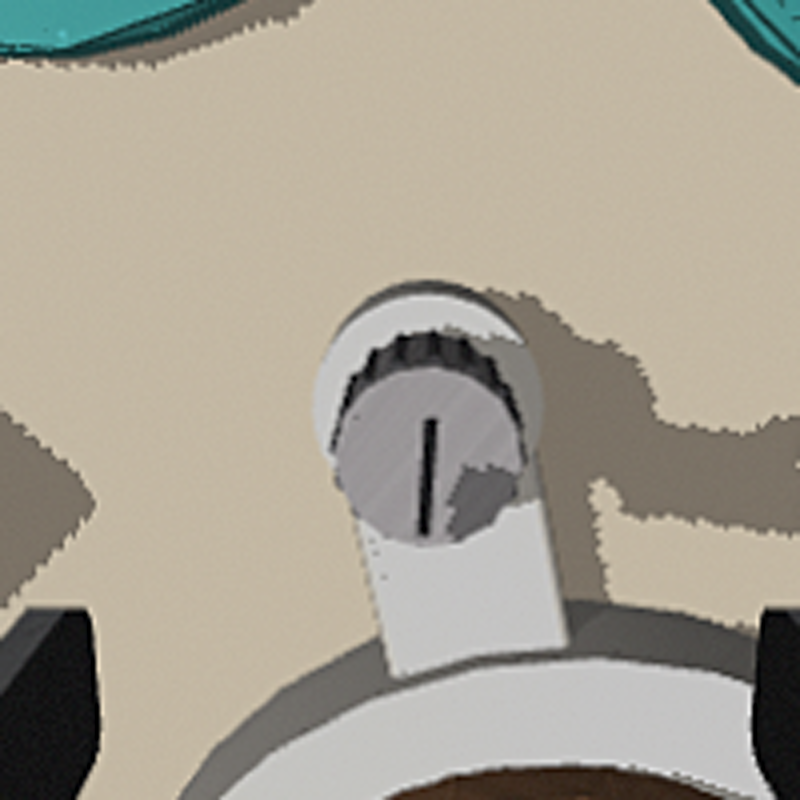

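Request:
{"op": "arm_command", "data": {
  "deltas": [
    [1, 0, -0.003, 0.3, 0, 0, 0],
    [1, 0, -0.003, 0.55, 0, 0, 0],
    [-1, 0, -0.003, 0.55, 0, 0, 0],
    [-1, 0, -0.003, 0.55, 0, 0, 0],
    [-1, 0, -0.003, 0.55, 0, 0, 0],
    [-1, 0, -0.003, 0.55, 0, 0, 0],
    [-1, 0, -0.003, 0.55, 0, 0, 0]
  ],
  "newtons": 70
}}

```text
clock: 3.8
position: [0.437, -0.3793, 0.0573]
tool_rot: [-3.14, 0.001, -2.73]
force: [0.4, 0.7, 9.1]
grip_width: 0.0001
```

Run:
```python
from h import *
p,r,o=pose(); print(p,o['tool_rot'],o['qpos'].round(3),o['force'],o['moment'],o['grip_width'])
w=cams.get_calibration('wrist');im=cams.grab_frame('wrist')
crop(cv2.convertScaleAbs(im,alpha=1.4),100,80,420,320,2.5,'w4c')
im=cams.grab_frame('scene');crop(im,100,130,300,280,4,'s4')
```

```text
[ 0.4369965  -0.37934205  0.05728023] [-3.14001980e+00  8.76490096e-04 -2.73019532e+00] [ 1.099  0.755 -0.712  1.817  0.658  0.82   2.036] [0.36112096 0.67674182 9.13879228] [ 0.30186467  0.1578404  -0.0212896 ] 8.367075905161013e-05
```

View pics/w4c.png

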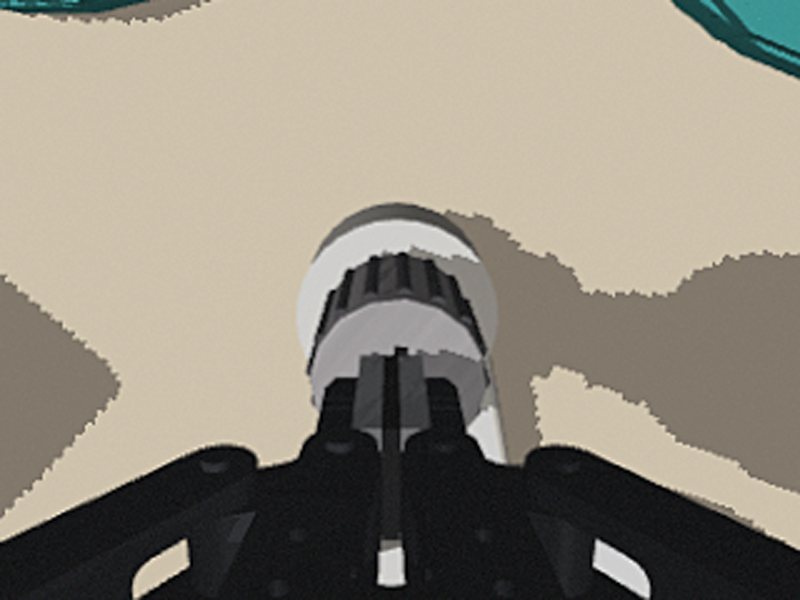

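View pics/s4.png

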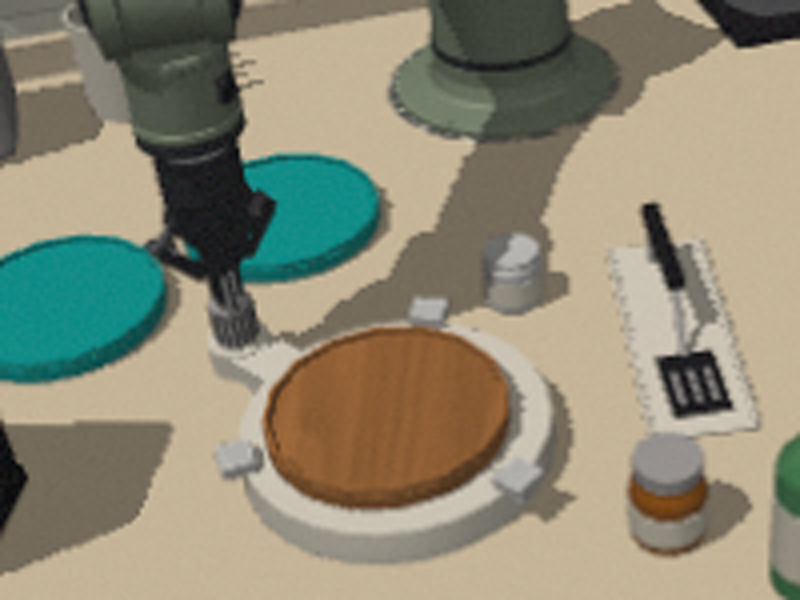

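Run:
```python
from h import *
w=cams.get_calibration('wrist');p,r,o=pose()
for z in (-.05,-.02,0,.017): print(z,proj(w,[p+r.apply([0,0,z])]))
print(proj(w,[[0.4365,-0.379,0.075]]),onz(w,[[260,219],[225,219],[296,219],[260,198]],0.075))
```

```text
-0.05 [[258.42153898 267.96925275]]
-0.02 [[258.03376425 239.20621213]]
0 [[257.846466   225.35357023]]
0.017 [[257.71704788 215.79673234]]
[[258.8866245  236.94703427]] [[ 0.42640487 -0.3827787   0.075     ]
 [ 0.43416393 -0.40044463  0.075     ]
 [ 0.41845137 -0.36459945  0.075     ]
 [ 0.4153553  -0.38766151  0.075     ]]
```

Run:
```python
from h import *
c=cams.get_calibration('scene');p,r,o=pose()
for z in (-.05,-.02,0,.017): print(z,(proj(c,[p+r.apply([0,0,z])])-[100,130])*4)
for z in (0,.031,.075): print(z,(proj(c,[[.4365,-.379,z]])-[100,130])*4)
c=cams.get_calibration('top');im=cams.grab_frame('top')
for z in (-.05,-.02,0,.017): print(z,(proj(c,[p+r.apply([0,0,z])])-[340,180])*8)
for z in (0,.031,.075): print(z,(proj(c,[[.4365,-.379,z]])-[340,180])*8)
crop(cv2.convertScaleAbs(im,alpha=1.6),340,180,430,250,8,'t4')
im=cams.grab_frame('scene');crop(im,130,180,190,230,12,'s5')
```

```text
-0.05 [[222.22080304 272.03428802]]
-0.02 [[228.02426432 297.61439921]]
0 [[231.82480621 314.30989579]]
0.017 [[235.0129543  328.28115454]]
0 [[242.75731202 360.12617084]]
0.031 [[237.05572354 335.38871128]]
0.075 [[228.74342484 299.15081913]]
-0.05 [[358.97635657 281.76089651]]
-0.02 [[336.19658722 292.16554427]]
0 [[321.61282976 298.82393085]]
0.017 [[309.57601148 304.31787699]]
0 [[281.42142983 318.21438834]]
0.031 [[302.32278141 308.63042857]]
0.075 [[333.78164102 294.19721382]]
```

View pics/s5.png

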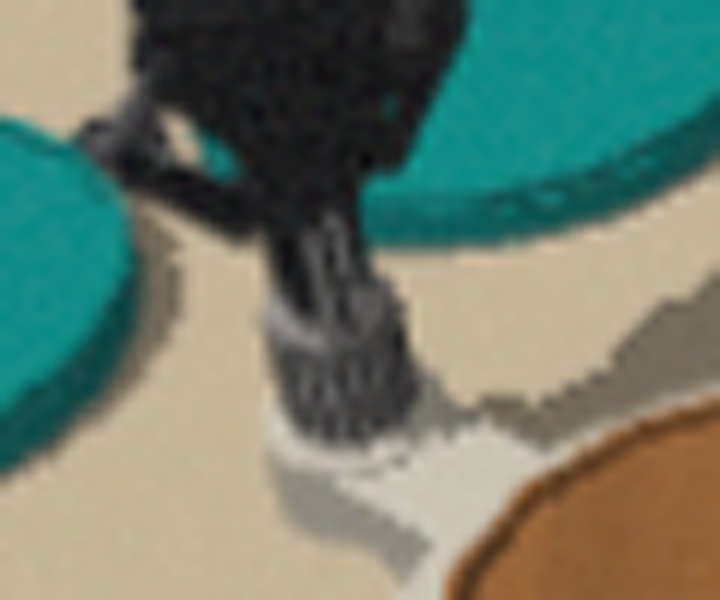

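View pics/t4.png

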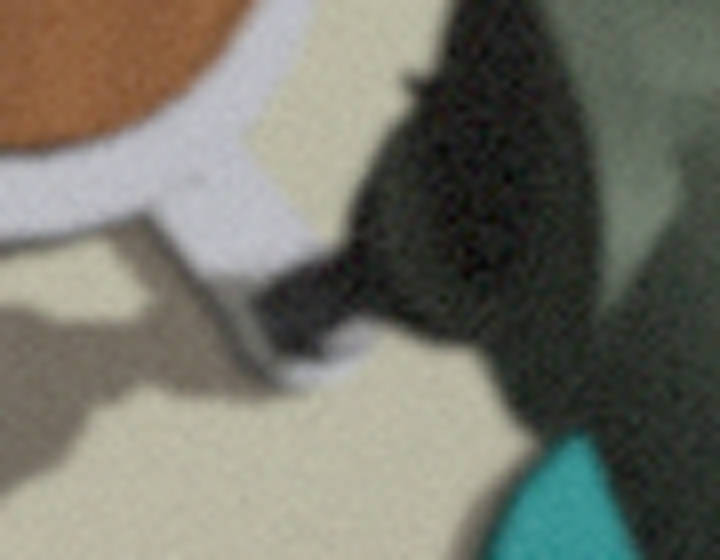

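Request:
{"op": "arm_command", "data": {
  "deltas": [
    [-1, 0, 0, -0.1, 0, 0, 0],
    [-1, 0, 0, -0.2, 0, 0, 0],
    [-1, 0, 0, -0.27, 0, 0, 0],
    [-1, 0, 0, -0.27, 0, 0, 0]
  ]
}}

```text
clock: 4.5
position: [0.4366, -0.3795, 0.0976]
tool_rot: [-3.14, 0.0, -2.73]
force: [0.1, 0.2, 0.4]
grip_width: 0.0001
```

Run:
```python
from h import *
p,r,o=pose(); print(p,o['force'],o['moment'],o['grip_width'])
im=cams.grab_frame('wrist')
crop(cv2.convertScaleAbs(im,alpha=1.4),100,80,420,320,2.5,'w5c')
im=cams.grab_frame('scene');crop(im,130,180,190,230,12,'s6')
```

```text
[ 0.43662182 -0.37949857  0.09755224] [0.14842186 0.21813504 0.41129156] [0.01808318 0.02429761 0.0707803 ] 0.00012853768375541618
```

View pics/w5c.png

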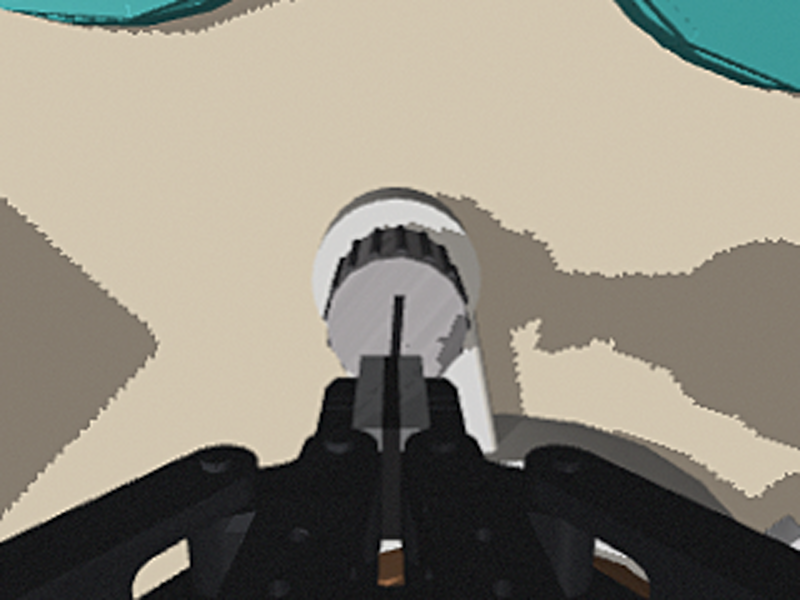

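View pics/s6.png

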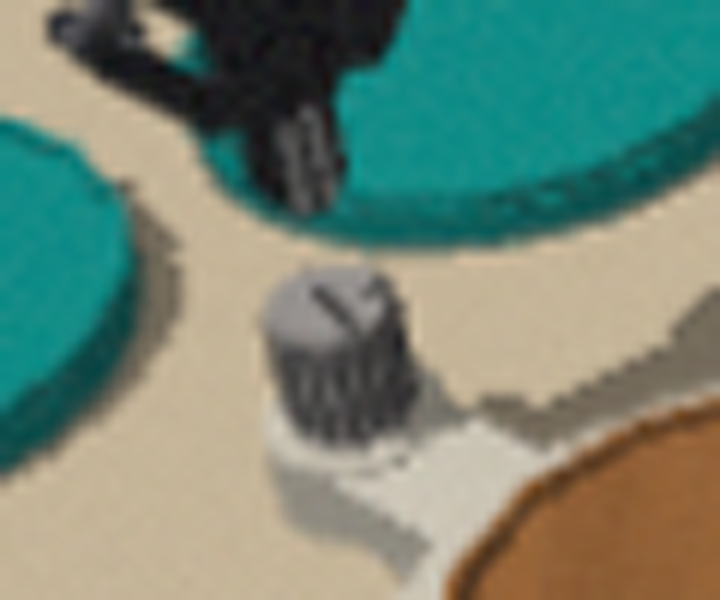

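Run:
```python
from h import *
c=cams.get_calibration('scene');p,r,o=pose()
for z in (-.06,-.04,-.02,0,.017): print(z,(proj(c,[p+r.apply([0,0,z])])-[130,180])*12)
for z in (0.055,.075): print(z,(proj(c,[[.4365,-.379,z]])-[130,180])*12)
```

```text
-0.06 [[277.40867938  84.78263293]]
-0.04 [[289.52379485 138.28204917]]
-0.02 [[301.46639154 190.87066697]]
0 [[313.23898749 242.56732385]]
0.017 [[323.1139205  285.82200124]]
0.055 [[337.66249806 347.36893465]]
0.075 [[326.23027452 297.4524574 ]]
```

Fingertip evidence from the wrist and scene views, plus contact at the sleeve top (75 mm) with the TCP reading 57 mm, says the real fingertips sit about 18 mm *behind* the reported TCP, not 17 mm ahead. I'll plan z with that 35 mm offset and re-check it against contacts.

Request:
{"op": "arm_command", "data": {
  "deltas": [
    [1, 0, 0, 0, 0, 0, 0],
    [1, 0, 0, 0, 0, 0, 0],
    [1, 0, 0, 0, 0, 0, 0],
    [1, 0, 0, 0.15, 0, 0, 0],
    [1, 0, 0, 0.3, 0, 0, 0],
    [1, 0, 0, 0.43, 0, 0, 0],
    [1, 0, 0, 0.5, 0, 0, 0],
    [1, 0, 0, 0.5, 0, 0, 0]
  ]
}}

```text
clock: 5.6
position: [0.4362, -0.3787, 0.0207]
tool_rot: [3.14, -0.0, -2.73]
force: [0.6, 0.4, -0.3]
grip_width: 0.0853
```

Run:
```python
from h import *
im=cams.grab_frame('wrist')
crop(cv2.convertScaleAbs(im,alpha=1.4),100,80,420,320,2.5,'w6c')
im=cams.grab_frame('scene');crop(im,130,180,190,230,12,'s7')
```

```text
(no output)
```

View pics/w6c.png

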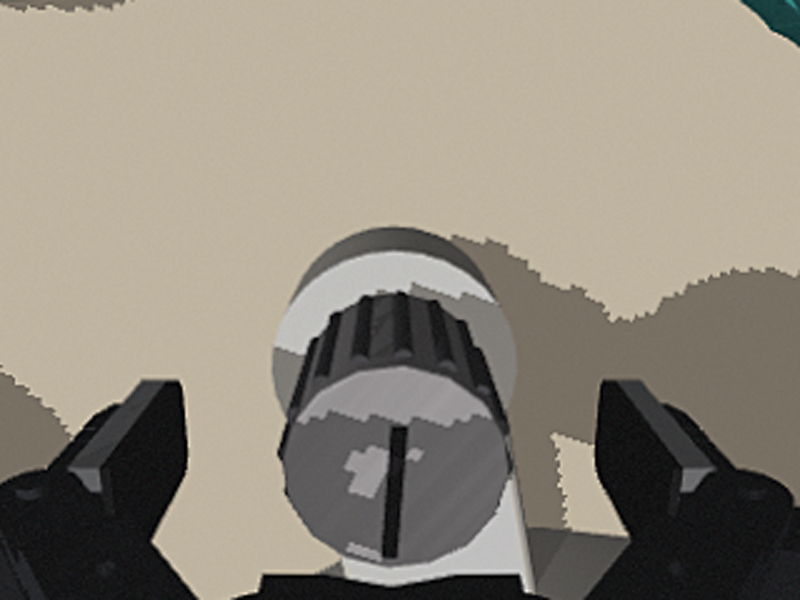

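View pics/s7.png

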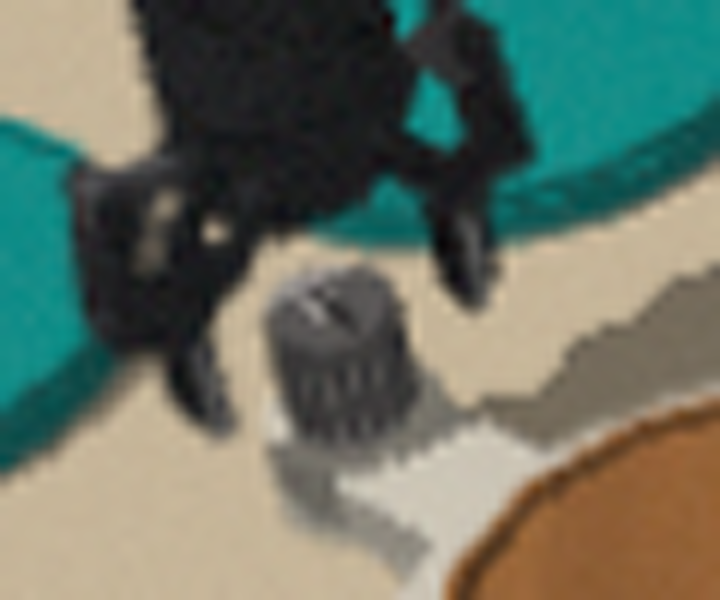

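Request:
{"op": "arm_command", "data": {
  "deltas": [
    [-1, 0, 0, 0, 0, 0, 0],
    [-1, 0, 0, 0, 0, 0, 0],
    [-1, 0, 0, 0, 0, 0, 0],
    [-1, 0, 0, 0, 0, 0, 0],
    [-1, 0, 0, 0, 0, 0, 0]
  ],
  "newtons": 80
}}

```text
clock: 6.32
position: [0.436, -0.3783, 0.022]
tool_rot: [3.141, -0.001, -2.729]
force: [-6.3, 8.6, 13.6]
grip_width: 0.0383
```

Request:
{"op": "arm_command", "data": {
  "deltas": [
    [-1, 0, 0, -0.015, 0, 0, 0.2],
    [-1, 0, 0, -0.015, 0, 0, 0.4],
    [-1, 0, 0, -0.015, 0, 0, 0.6],
    [-1, 0, 0, -0.015, 0, 0, 0.8],
    [-1, 0, 0, -0.015, 0, 0, 1],
    [-1, 0, 0, -0.015, 0, 0, 1]
  ]
}}

```text
clock: 7.08
position: [0.4359, -0.3796, 0.0225]
tool_rot: [-3.141, -0.001, 2.765]
force: [7.0, -10.0, -32.2]
grip_width: 0.0379
```

Run:
```python
from h import *
p,r,o=pose(); print(p,o['tool_rot'],o['qpos'].round(3),o['force'],o['moment'],o['grip_width'])
im=cams.grab_frame('wrist')
crop(cv2.convertScaleAbs(im,alpha=1.4),100,80,420,320,2.5,'w7c')
```

```text
[ 0.43587115 -0.37963207  0.02245787] [-3.14119396e+00 -5.11480633e-04  2.76512750e+00] [ 0.954  0.755 -0.489  1.835  0.534  0.686  1.349] [  7.03029216 -10.00076505 -32.17146217] [-2.54364505 -1.31535892 -0.20781839] 0.037906184731869394
```

View pics/w7c.png

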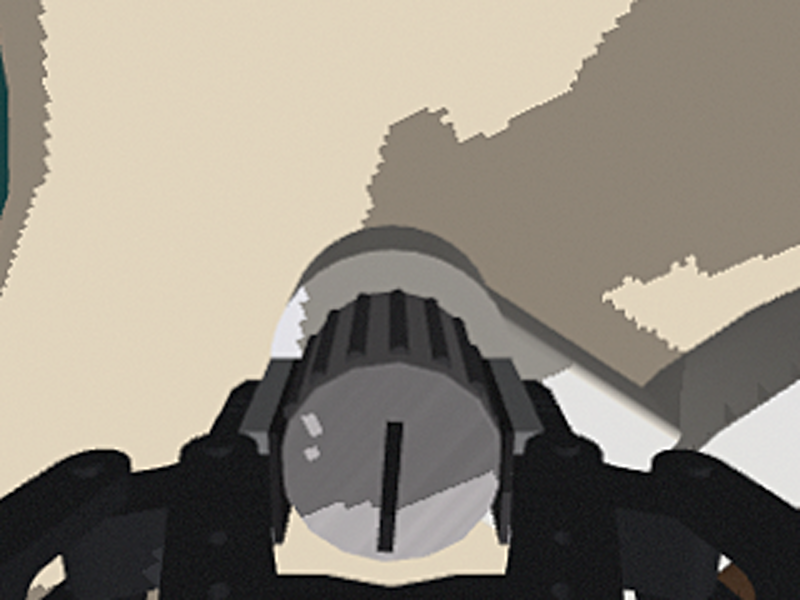

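Request:
{"op": "arm_command", "data": {
  "deltas": [
    [-1, 0, 0, 0.01, 0, 0, 0.22],
    [-1, 0, 0, 0.01, 0, 0, 0.44],
    [-1, 0, 0, 0.01, 0, 0, 0.66],
    [-1, 0, 0, 0.01, 0, 0, 0.88],
    [-1, 0, 0, 0.01, 0, 0, 1]
  ]
}}

```text
clock: 7.75
position: [0.4348, -0.3807, 0.0222]
tool_rot: [-3.139, 0.001, 1.977]
force: [-5.9, -9.7, -4.0]
grip_width: 0.0383
```

Request:
{"op": "arm_command", "data": {
  "deltas": [
    [-1, 0, 0, 0, 0, 0, 0.22],
    [-1, 0, 0, 0, 0, 0, 0.44],
    [-1, 0, 0, 0, 0, 0, 0.66],
    [-1, 0, 0, 0, 0, 0, 0.88],
    [-1, 0, 0, 0, 0, 0, 1]
  ]
}}

```text
clock: 8.38
position: [0.4333, -0.3807, 0.0222]
tool_rot: [-3.138, 0.002, 1.191]
force: [-14.1, -9.1, 3.2]
grip_width: 0.0387
```

Request:
{"op": "arm_command", "data": {
  "deltas": [
    [-1, 0, 0, 0, 0, 0, 0.22],
    [-1, 0, 0, 0, 0, 0, 0.44],
    [-1, 0, 0, 0, 0, 0, 0.66],
    [-1, 0, 0, 0, 0, 0, 0.88],
    [-1, 0, 0, 0, 0, 0, 1]
  ]
}}

```text
clock: 9.0
position: [0.4322, -0.3795, 0.0221]
tool_rot: [-3.138, 0.005, 0.405]
force: [-22.4, -2.0, 12.5]
grip_width: 0.0382
```

Run:
```python
from h import *
p,r,o=pose(); print(p,o['tool_rot'],o['qpos'].round(3),o['force'],o['moment'],o['grip_width'])
im=cams.grab_frame('wrist')
crop(cv2.convertScaleAbs(im,alpha=1.4),100,80,420,320,2.5,'w8c')
im=cams.grab_frame('top');crop(cv2.convertScaleAbs(im,alpha=1.6),280,110,410,240,6,'t8')
```

```text
[ 0.43224144 -0.37954844  0.02210134] [-3.13817556  0.00490045  0.40530979] [ 0.534  0.718  0.118  1.862 -0.138  0.575 -0.426] [-22.35674747  -2.03043172  12.52652733] [0.05172594 4.75526781 0.24374247] 0.038238014533175026
```

View pics/w8c.png

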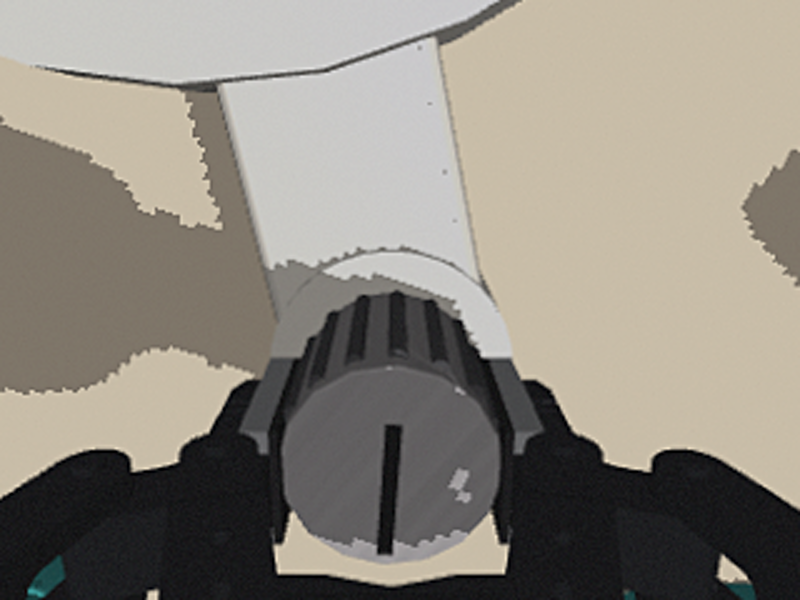

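View pics/t8.png

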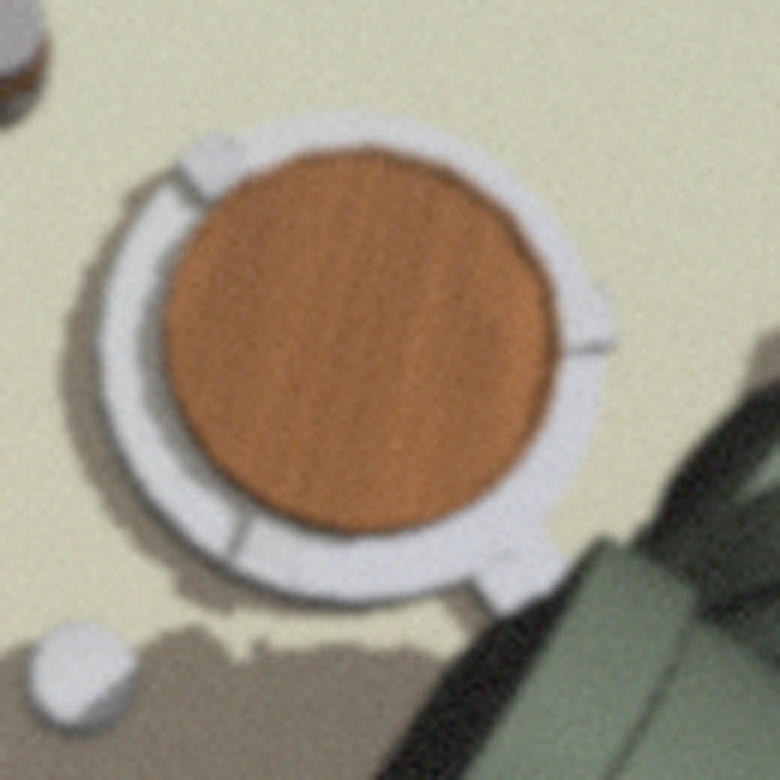

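Request:
{"op": "arm_command", "data": {
  "deltas": [
    [-1, -0.02, -0.005, 0, 0, 0, 0.22],
    [-1, -0.02, -0.005, 0, 0, 0, 0.44],
    [-1, -0.02, -0.005, 0, 0, 0, 0.66],
    [-1, -0.02, -0.005, 0, 0, 0, 0.8],
    [-1, -0.02, -0.005, 0, 0, 0, 0.8]
  ]
}}

```text
clock: 9.72
position: [0.4321, -0.3783, 0.0221]
tool_rot: [-3.14, 0.003, -0.218]
force: [-8.8, 5.5, 7.9]
grip_width: 0.0378
```

Run:
```python
from h import *
p,r,o=pose(); print(p,o['tool_rot'],o['qpos'].round(3),o['force'],o['moment'],o['grip_width'])
im=cams.grab_frame('wrist')
crop(cv2.convertScaleAbs(im,alpha=1.4),100,80,420,320,2.5,'w9c')
im=cams.grab_frame('top');crop(cv2.convertScaleAbs(im,alpha=1.6),280,110,410,240,6,'t9')
```

```text
[ 0.43209188 -0.37833198  0.02213118] [-3.13982385e+00  2.79946326e-03 -2.18217066e-01] [ 0.424  0.736  0.277  1.872 -0.341  0.583 -0.869] [-8.75515001  5.52876766  7.86947019] [ 1.57994143  1.58117881 -0.03395985] 0.037791227576409896
```

View pics/w9c.png

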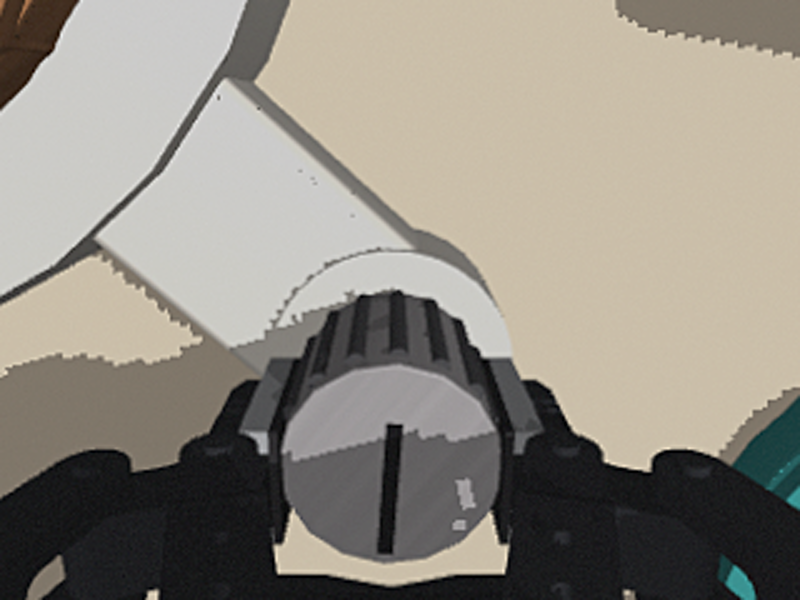

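View pics/t9.png

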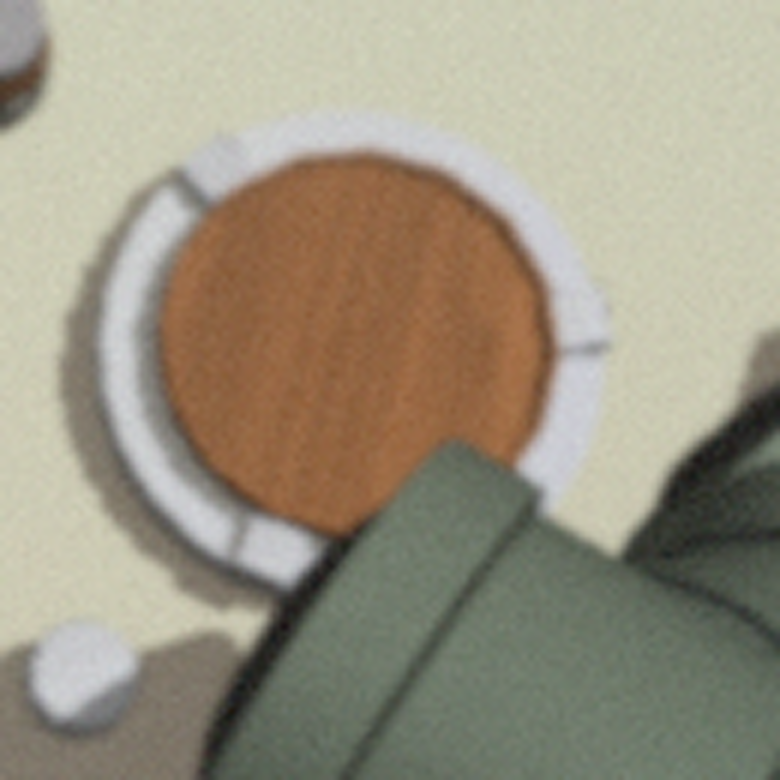

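Request:
{"op": "arm_command", "data": {
  "deltas": [
    [-1, 0, 0, 0, 0, 0, 0.15],
    [-1, 0, 0, 0, 0, 0, 0.3],
    [-1, 0, 0, 0, 0, 0, 0.4],
    [-1, 0, 0, 0, 0, 0, 0.4]
  ]
}}

```text
clock: 10.32
position: [0.4324, -0.3778, 0.0221]
tool_rot: [-3.14, 0.004, -0.529]
force: [-8.1, 8.3, 9.7]
grip_width: 0.0381
```

Run:
```python
from h import *
p,r,o=pose(); print(p,o['tool_rot'],o['qpos'].round(3),o['force'],o['moment'],o['grip_width'])
im=cams.grab_frame('wrist')
crop(cv2.convertScaleAbs(im,alpha=1.4),100,80,420,320,2.5,'w10c')
```

```text
[ 0.43235981 -0.37775882  0.02213623] [-3.14024105  0.00357472 -0.52907549] [ 0.369  0.751  0.357  1.875 -0.44   0.598 -1.093] [-8.1363037   8.27226241  9.71792213] [2.0927847  1.45218072 1.80533741] 0.038102273512509104
```

View pics/w10c.png

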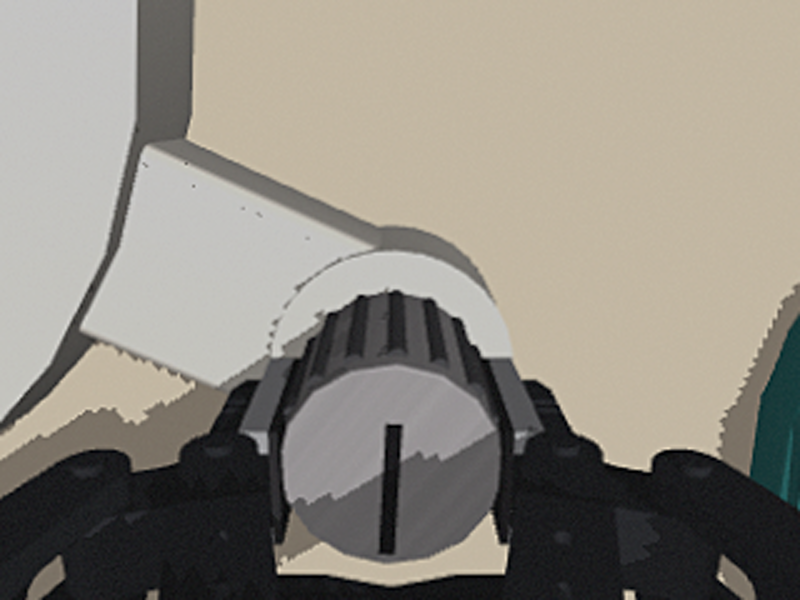

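Request:
{"op": "arm_command", "data": {
  "deltas": [
    [-1, 0, 0, 0, 0, 0, 0.1],
    [-1, 0, 0, 0, 0, 0, 0.15],
    [-1, 0, 0, 0, 0, 0, 0.15]
  ]
}}

```text
clock: 10.75
position: [0.4332, -0.3782, 0.0222]
tool_rot: [-3.141, 0.002, -0.646]
force: [-3.8, 6.5, 4.1]
grip_width: 0.0381
```

Run:
```python
from h import *
p,r,o=pose(); print(p,o['tool_rot'],o['force'],o['moment'],o['grip_width'])
```

```text
[ 0.43316127 -0.37824856  0.02215719] [-3.14070491e+00  1.97702062e-03 -6.46293083e-01] [-3.77208936  6.46996634  4.1247945 ] [1.31490147 0.62750863 1.55421248] 0.03805430398406043
```

Request:
{"op": "arm_command", "data": {
  "deltas": [
    [1, 0, 0, 0, 0, 0, 0],
    [1, 0, 0, 0, 0, 0, 0],
    [1, 0, 0, 0, 0, 0, 0],
    [1, 0, 0, -0.3, 0, 0, 0],
    [1, 0, 0, -0.6, 0, 0, 0],
    [1, 0, 0, -1, 0, 0, 0],
    [1, 0, 0, -1, 0, 0, 0]
  ]
}}

```text
clock: 11.62
position: [0.4347, -0.3811, 0.1763]
tool_rot: [-3.141, -0.007, -0.649]
force: [0.4, -0.2, -0.5]
grip_width: 0.0854
```

Run:
```python
from h import *
p,r,o=pose(); print(p,o['tool_rot'],o['qpos'].round(3),o['force'])
im=cams.grab_frame('wrist');cv2.imwrite('pics/w11.png',cv2.convertScaleAbs(im,alpha=1.4))
im=cams.grab_frame('scene');crop(im,130,180,260,280,6,'s11')
```

```text
[ 0.4347494  -0.38108121  0.17627677] [-3.14102493 -0.00657218 -0.64886241] [ 0.244  0.545  0.538  1.791 -0.349  0.894 -1.282] [ 0.38343103 -0.23915237 -0.47216546]
```

View pics/w11.png

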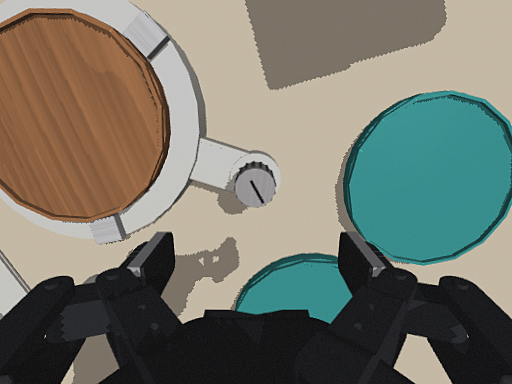

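View pics/s11.png

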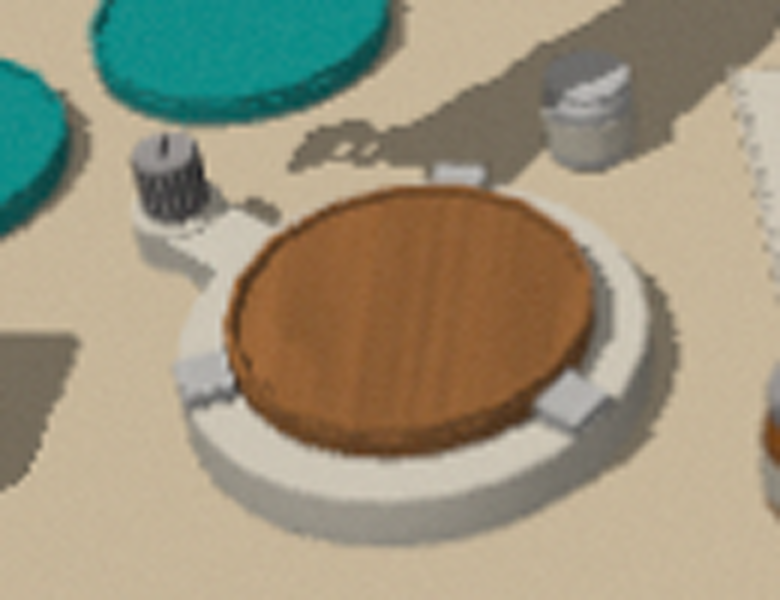

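Request:
{"op": "arm_command", "data": {
  "deltas": [
    [1, -0.2, -0.3, -0.1, 0, 0, -0.2],
    [1, -0.4, -0.6, -0.2, 0, 0, -0.4],
    [1, -0.67, -0.99, -0.33, 0, 0, -0.65],
    [1, -0.67, -0.99, -0.33, 0, 0, -0.65]
  ]
}}

```text
clock: 12.22
position: [0.4432, -0.197, 0.2216]
tool_rot: [-3.14, 0.001, -0.131]
force: [0.7, -1.0, -0.0]
grip_width: 0.0856
```

Request:
{"op": "arm_command", "data": {
  "deltas": [
    [1, -0.03, -0.35, -0.1, 0, 0, 0],
    [1, -0.06, -0.7, -0.1, 0, 0, 0],
    [1, -0.1, -1, -0.1, 0, 0, 0]
  ]
}}

```text
clock: 12.6
position: [0.4484, -0.0485, 0.2359]
tool_rot: [3.141, 0.001, -0.139]
force: [0.1, 0.3, 0.4]
grip_width: 0.0853
```

Request:
{"op": "arm_command", "data": {
  "deltas": [
    [1, -0.03, -0.35, 0, 0, 0, 0],
    [1, -0.06, -0.7, 0, 0, 0, 0],
    [1, -0.1, -1, 0, 0, 0, 0],
    [1, -0.1, -1, 0, 0, 0, 0]
  ]
}}

```text
clock: 13.1
position: [0.4541, 0.1033, 0.2355]
tool_rot: [3.141, 0.002, -0.135]
force: [0.3, -0.9, 0.8]
grip_width: 0.0853
```

Run:
```python
from h import *
p,r,o=pose(); print(p,o['tool_rot'],o['qpos'].round(3),o['force'])
np.save('w12cal.npy',cams.get_calibration('wrist'),allow_pickle=True)
im=cams.grab_frame('wrist');cv2.imwrite('pics/w12.png',cv2.convertScaleAbs(im,alpha=1.4))
```

```text
[0.4540616  0.10331543 0.23548254] [ 3.14098417e+00  1.89093447e-03 -1.34852502e-01] [-0.603  0.249  0.305  1.987 -0.093  0.921 -1.956] [ 0.30669538 -0.93349419  0.76559299]
```

View pics/w12.png

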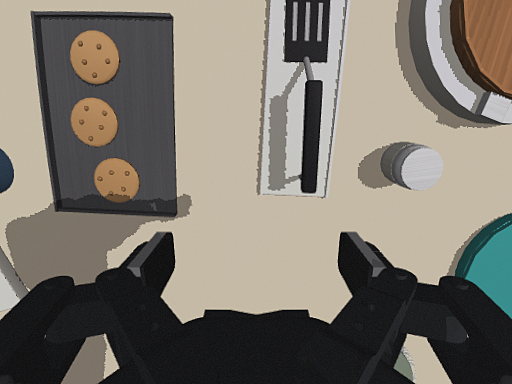

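Run:
```python
from h import *
im=cv2.imread('pics/w12.png'); crop(im,25,0,195,225,3.5 if 0 else 2.6,'w12c')
w=np.load('w12cal.npy',allow_pickle=True).item()
hsv=cv2.cvtColor(im,cv2.COLOR_BGR2HSV)
m=cv2.inRange(hsv,(5,80,100),(25,255,255)); m[:,200:]=0
n,l,s,ce=cv2.connectedComponentsWithStats(m)
for i in range(1,n):
    if s[i,4]>300: print(s[i],ce[i],onz(w,ce[i],.018).round(4))
# handle: dark
h=onz(w,[[313,82],[309,192]],.076); print('handle ends',h.round(4), np.arctan2(*(h[0]-h[1])[[1,0]]))
print('rest corners',onz(w,[[260,195],[325,198]],.008).round(4))
print('sheet corners right',onz(w,[[172,14],[176,214]],.006).round(4),'left',onz(w,[[33,12],[56,213]],.018).round(4))
print('wrist vs gripper pose bias: stand/sleeve n/a')
```

```text
[  70   30   49   54 2046] [94.12903226 56.41886608] [[0.623  0.2892 0.018 ]]
[  70   97   48   50 1788] [ 93.7360179  121.53243848] [[0.5433 0.3115 0.018 ]]
[  94  158   45   43 1505] [116.02392027 179.04983389] [[0.4612 0.3015 0.018 ]]
handle ends [[0.5473 0.0264 0.076 ]
 [0.4231 0.0417 0.076 ]] -0.12231599621527028
rest corners [[0.4076 0.1022 0.008 ]
 [0.3901 0.0079 0.008 ]]
sheet corners right [[0.6601 0.1821 0.006 ]
 [0.3944 0.2314 0.006 ]] left [[0.6887 0.3559 0.018 ]
 [0.4234 0.4071 0.018 ]]
wrist vs gripper pose bias: stand/sleeve n/a
```

View pics/w12c.png

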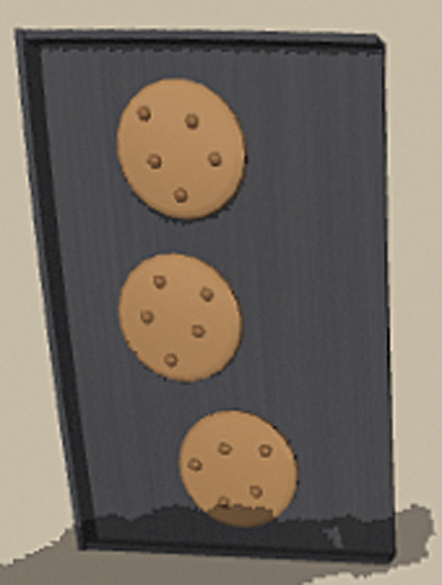

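Request:
{"op": "arm_command", "data": {
  "deltas": [
    [1, 0.2, 0.22, 0.2, 0, 0, 0],
    [1, 0.365, 0.435, 0.5, 0, 0, 0],
    [1, 0.365, 0.435, 0.8, 0, 0, 0],
    [1, 0.365, 0.435, 0.8, 0, 0, 0]
  ]
}}

```text
clock: 13.65
position: [0.4977, 0.0265, 0.1143]
tool_rot: [3.139, 0.006, -0.141]
force: [0.2, 0.7, 1.1]
grip_width: 0.0851
```

Run:
```python
from h import *
p,r,o=pose(); print(p,o['tool_rot'],o['qpos'].round(3),o['force'])
w=cams.get_calibration('wrist')
im=cams.grab_frame('wrist');im=cv2.convertScaleAbs(im,alpha=1.4);cv2.imwrite('pics/w13.png',im)
print(proj(w,[[.4995,.031,.076],[.42,.041,.076]]))
```

```text
[0.49767519 0.02649936 0.11425463] [ 3.1388961  0.0056632 -0.1411581] [-0.387  0.488  0.284  2.025 -0.214  0.663 -1.677] [0.21268121 0.70966941 1.0986615 ]
[[248.19517838 204.99382495]
 [250.42342714 295.50072875]]
```

View pics/w13.png

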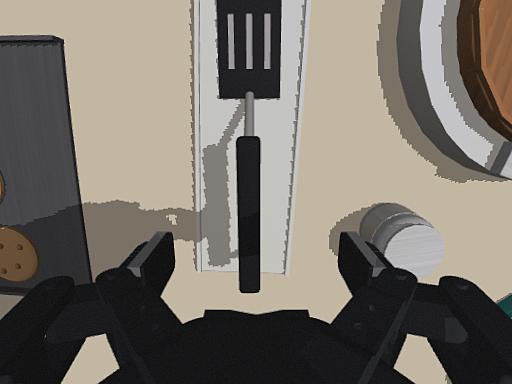

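Run:
```python
from h import *
w=cams.get_calibration('wrist'); p,r,o=pose()
a=onz(w,[[248.5,137],[249.5,292],[249,98]],.076); a[2]=onz(w,[[249,98]],.008)
print(a.round(4)); print(((r.inv().apply(a-p))).round(4)); print(np.arctan2(*(a[0]-a[1])[[1,0]]),np.linalg.norm(a[0]-a[1]))
b=onz(w,[[218,98],[281,97],[218,20],[281,20]],.008); print(b.round(4))
```

```text
[[0.5508 0.0242 0.076 ]
 [0.4236 0.0422 0.076 ]
 [0.5813 0.0209 0.008 ]]
[[ 0.0519 -0.0043  0.0401]
 [-0.0766 -0.0043  0.0405]
 [ 0.0828 -0.0054  0.108 ]]
-0.14029764998611866 0.1285041347441407
[[ 0.5854  0.0494  0.008 ]
 [ 0.5781 -0.0087  0.008 ]
 [ 0.6506  0.0383  0.008 ]
 [ 0.6429 -0.0165  0.008 ]]
```

Request:
{"op": "arm_command", "data": {
  "deltas": [
    [1, 0.017, -0.03, 0.15, 0, 0, 0],
    [1, 0.017, -0.03, 0.3, 0, 0, 0],
    [1, 0.017, -0.03, 0.45, 0, 0, 0],
    [1, 0.017, -0.03, 0.55, 0, 0, 0],
    [1, 0.017, -0.03, 0.55, 0, 0, 0]
  ]
}}

```text
clock: 14.32
position: [0.503, 0.0327, 0.0346]
tool_rot: [-3.142, 0.0, -0.138]
force: [1.0, 0.4, 0.4]
grip_width: 0.0853
```

Run:
```python
from h import *
p,r,o=pose(); print(p,o['tool_rot'],o['qpos'].round(3),o['force'])
w=cams.get_calibration('wrist')
im=cams.grab_frame('wrist');im=cv2.convertScaleAbs(im,alpha=1.4);cv2.imwrite('pics/w14.png',im)
im=cams.grab_frame('scene');crop(im,240,160,310,250,8,'s14')
```

```text
[0.50300984 0.03270874 0.03464062] [-3.14152931e+00  9.20575297e-05 -1.38055763e-01] [-0.341  0.631  0.214  2.053 -0.273  0.484 -1.633] [0.96013705 0.40715808 0.37207095]
```

View pics/w14.png

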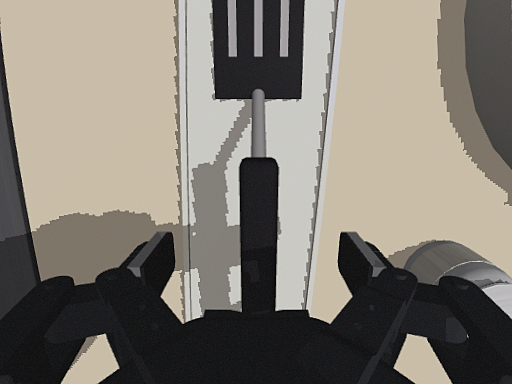

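View pics/s14.png

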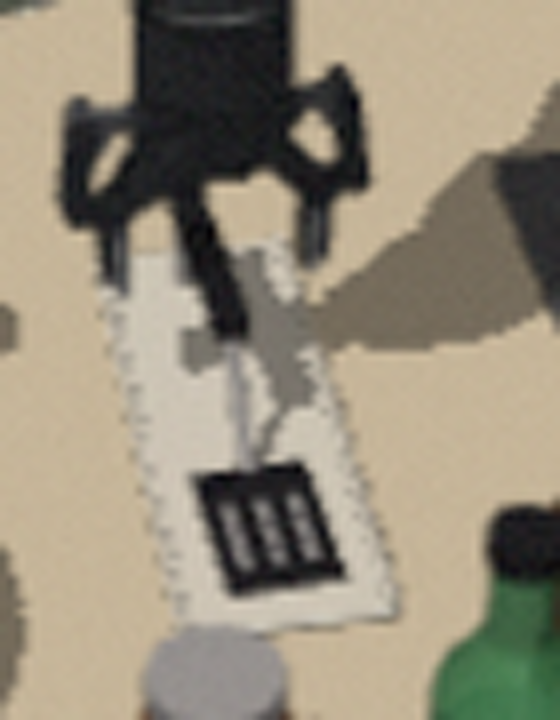

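Request:
{"op": "arm_command", "data": {
  "deltas": [
    [1, -0.015, 0, 0.03, 0, 0, 0],
    [-1, -0.015, 0, 0.03, 0, 0, 0],
    [-1, -0.015, 0, 0.03, 0, 0, 0],
    [-1, -0.015, 0, 0.03, 0, 0, 0],
    [-1, -0.015, 0, 0.03, 0, 0, 0],
    [-1, -0.015, 0, 0.03, 0, 0, 0]
  ],
  "newtons": 80
}}

```text
clock: 15.18
position: [0.5007, 0.033, 0.0299]
tool_rot: [-3.141, -0.0, -0.138]
force: [-0.7, -0.0, 3.8]
grip_width: 0.0168
```

Run:
```python
from h import *
p,r,o=pose(); print(p,o['tool_rot'],o['qpos'].round(3),o['force'],o['moment'],o['grip_width'])
w=cams.get_calibration('wrist')
im=cams.grab_frame('wrist');im=cv2.convertScaleAbs(im,alpha=1.4);cv2.imwrite('pics/w15.png',im)
```

```text
[0.50070051 0.03302448 0.02987207] [-3.14147932e+00 -1.08131540e-04 -1.38069260e-01] [-0.339  0.637  0.209  2.06  -0.277  0.47  -1.631] [-0.68517017 -0.04982255  3.79622441] [ 0.12683475  0.09877878 -0.01197156] 0.016763640240580583
```

View pics/w15.png

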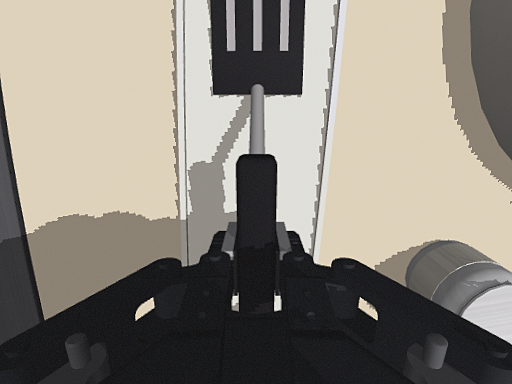

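Request:
{"op": "arm_command", "data": {
  "deltas": [
    [-1, 0, 0, -0.15, 0, 0, 0],
    [-1, 0, 0, -0.35, 0, 0, 0],
    [-1, 0, 0, -0.6, 0, 0, 0],
    [-1, 0, 0, -0.6, 0, 0, 0]
  ]
}}

```text
clock: 15.72
position: [0.5018, 0.0332, 0.1217]
tool_rot: [-3.14, -0.003, -0.138]
force: [0.8, 0.0, -1.4]
grip_width: 0.0166
```

Run:
```python
from h import *
p,r,o=pose(); print(p,o['tool_rot'],o['qpos'].round(3),o['force'],o['moment'],o['grip_width'])
w=cams.get_calibration('wrist')
im=cams.grab_frame('wrist');im=cv2.convertScaleAbs(im,alpha=1.4);cv2.imwrite('pics/w16.png',im)
for x in (50,135):print(r.inv().apply(onz(w,[[257,95]],p[2]-.0239+.0024)-p), proj(w,[p+r.apply([.08,0,.0215])]))
c=cams.get_calibration('scene'); im=cams.grab_frame('scene');crop(im,240,140,320,240,7,'s16')
for q in ([.165,0,.0239],[.08,.028,.0239],[.165,.028,.0239],[.165,-.028,.0239],[-.073,0,.0239]): print((proj(c,[p+r.apply(q)])-[240,140])*7)
```

```text
[0.50182154 0.03321482 0.12171473] [-3.14022239 -0.00345407 -0.13797952] [-0.405  0.478  0.293  2.017 -0.215  0.672 -1.683] [ 0.84713892  0.04784616 -1.40742365] [-0.01995115 -0.00329013 -0.02154856] 0.016624396521600054
[[0.0794048  0.00167494 0.02177212]] [[254.33227812  93.97562101]]
[[0.0794048  0.00167494 0.02177212]] [[254.33227812  93.97562101]]
[[256.28081537 514.43246069]]
[[165.98871102 420.68944313]]
[[201.17296344 522.32288852]]
[[311.03220619 506.57956783]]
[[159.0408535  254.73604208]]
```

View pics/w16.png

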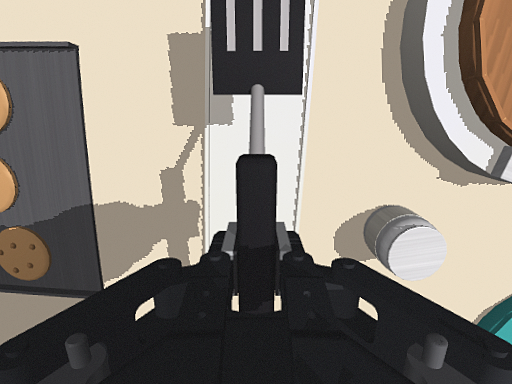

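View pics/s16.png

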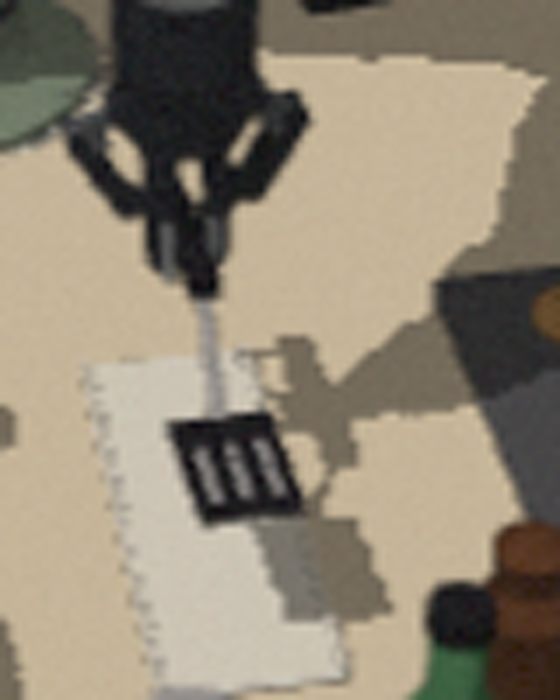

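Request:
{"op": "arm_command", "data": {
  "deltas": [
    [-1, -0.01, -0.06, 0, 0, 0, -0.2],
    [-1, -0.02, -0.12, 0, 0, 0, -0.4],
    [-1, -0.03, -0.18, 0, 0, 0, -0.6],
    [-1, -0.05, -0.26, 0, 0, 0, -0.8],
    [-1, -0.05, -0.26, 0, 0, 0, -1]
  ]
}}

```text
clock: 16.45
position: [0.4977, 0.0736, 0.1184]
tool_rot: [-3.14, 0.002, 0.654]
force: [0.3, -0.5, -1.8]
grip_width: 0.0168
```

Request:
{"op": "arm_command", "data": {
  "deltas": [
    [-1, 0, 0, 0, 0, 0, -0.22],
    [-1, 0, 0, 0, 0, 0, -0.44],
    [-1, 0, 0, 0, 0, 0, -0.66],
    [-1, 0, 0, 0, 0, 0, -0.88],
    [-1, 0, 0, 0, 0, 0, -0.94],
    [-1, 0, 0, 0, 0, 0, -0.94]
  ]
}}

```text
clock: 17.2
position: [0.498, 0.0725, 0.1186]
tool_rot: [-3.14, 0.0, 1.385]
force: [-0.3, 0.7, -0.7]
grip_width: 0.017
```

```bash
cat >> h.py <<'E'
TIP=np.array([.1645,0,.0239])
def tcp_for_tip(tip,yaw,up=0.,local=TIP):
    R=down(yaw)*Rn.from_rotvec([0,up,0]); return np.array(tip)-R.apply(local),R
EX=np.array([np.cos(1.388),np.sin(1.388),0]); SC=np.array([.5416,.2940,0]); EY=np.array([-EX[1],EX[0],0])
def biscuits_top(n=None):
    c=cams.get_calibration('top'); im=cams.grab_frame('top')
    hsv=cv2.cvtColor(im,cv2.COLOR_BGR2HSV); m=cv2.inRange(hsv,(12,90,60),(25,255,255))
    k,l,s,ce=cv2.connectedComponentsWithStats(m); out=[]
    for i in range(1,k):
        if s[i,4]>60: out.append((s[i].tolist(),ce[i].round(1),onz(c,ce[i],.018)[0].round(4)))
    return im,out
E
python3 - <<'E'
from h import *
p,r,o=pose(); print(p,o['tool_rot'],o['qpos'].round(3),o['force'])
im,out=biscuits_top(); print(out)
crop(cv2.convertScaleAbs(im,alpha=1.6),110,120,310,270,4,'t17')
w=cams.get_calibration('wrist')
im=cams.grab_frame('wrist');im=cv2.convertScaleAbs(im,alpha=1.4);cv2.imwrite('pics/w17.png',im)
E
```

```text
[0.49796598 0.07252582 0.11864874] [-3.13967301e+00  1.63803899e-04  1.38499533e+00] [-0.168  0.468 -0.123  1.998  0.086  0.683 -0.531] [-0.33755754  0.70469248 -0.68493437]
[([307, 136, 65, 64, 3101], array([338.7, 167.3]), array([ 0.6128, -0.266 ,  0.018 ])), ([163, 159, 20, 20, 298], array([172.1, 168.8]), array([0.6235, 0.29  , 0.018 ])), ([155, 183, 21, 20, 319], array([164.8, 192.4]), array([0.5433, 0.3129, 0.018 ])), ([158, 208, 19, 19, 251], array([166.9, 217.2]), array([0.4602, 0.3043, 0.018 ]))]
```

View pics/t17.png

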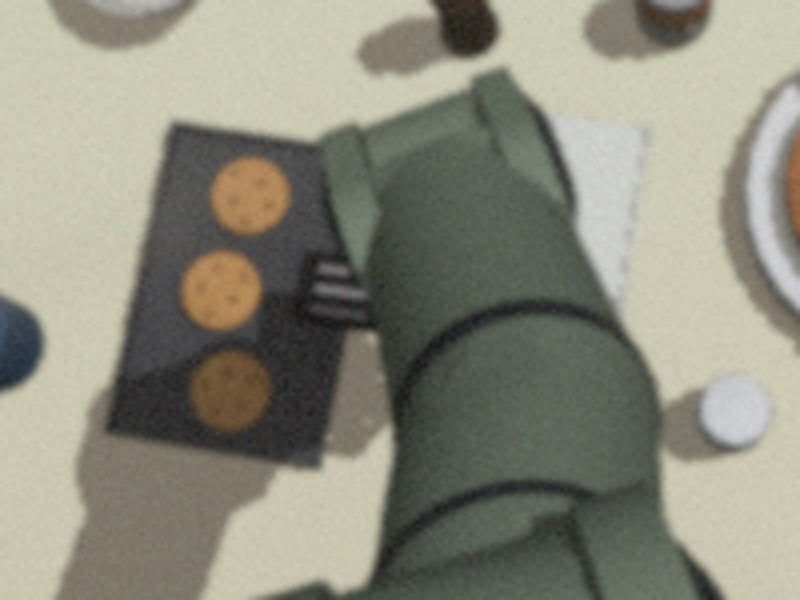

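View pics/w17.png

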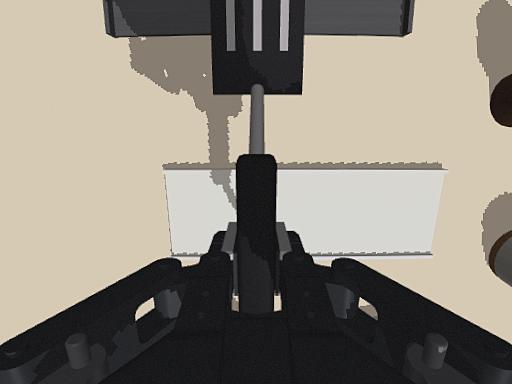

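Run:
```python
from h import *
b=np.array([.5433,.3125,0])
up=-np.radians(2)
for s,z in ((-75,.03),(-75,.0065),(-40,.006),(38,.006)):
    P,R=tcp_for_tip(b+EX*s/1000+[0,0,z],1.388,up); print(s,z,P.round(4),todelta(P,R))
print((b-SC)@EX,(b-SC)@EY)
```

```text
-75 0.03 [0.4999 0.0779 0.0596] (array([0.037, 0.006, 0.396]), array([-0.002, -0.044, -0.005]))
-75 0.0065 [0.4999 0.0779 0.0361] (array([0.037, 0.006, 0.553]), array([-0.002, -0.044, -0.005]))
-40 0.006 [0.5063 0.1123 0.0356] (array([0.27 , 0.005, 0.556]), array([-0.002, -0.044, -0.005]))
38 0.006 [0.5205 0.189  0.0356] (array([0.79 , 0.003, 0.556]), array([-0.002, -0.044, -0.005]))
0.018500801632572925 0.0016912536628749045
```

Descend with the tip just ahead of the middle biscuit, watching force.

Request:
{"op": "arm_command", "data": {
  "deltas": [
    [-1, 0.037, 0.005, 0.15, 0, -0.044, 0],
    [-1, 0.037, 0.005, 0.35, 0, -0.044, 0],
    [-1, 0.037, 0.005, 0.48, 0, -0.044, 0],
    [-1, 0.037, 0.005, 0.54, 0, -0.044, 0],
    [-1, 0.037, 0.005, 0.55, 0, -0.044, 0],
    [-1, 0.037, 0.005, 0.55, 0, -0.044, 0]
  ]
}}

```text
clock: 18.05
position: [0.5006, 0.078, 0.0378]
tool_rot: [3.141, 0.034, 1.385]
force: [-0.1, -0.8, -1.2]
grip_width: 0.017
```

Run:
```python
from h import *
p,r,o=pose(); print(p,o['tool_rot'],o['force'],o['moment'],'tip',(p+r.apply(TIP)).round(4))
w=cams.get_calibration('wrist')
im=cams.grab_frame('wrist');im=cv2.convertScaleAbs(im,alpha=1.4);cv2.imwrite('pics/w18.png',im)
im=cams.grab_frame('scene');crop(im,270,150,370,230,8,'s18')
```

```text
[0.50064328 0.07802086 0.03775062] [3.14096945 0.03428073 1.38533103] [-0.13223576 -0.75111428 -1.21468881] [0.06054787 0.00820166 0.02239269] tip [0.5308 0.2388 0.0082]
```

View pics/s18.png

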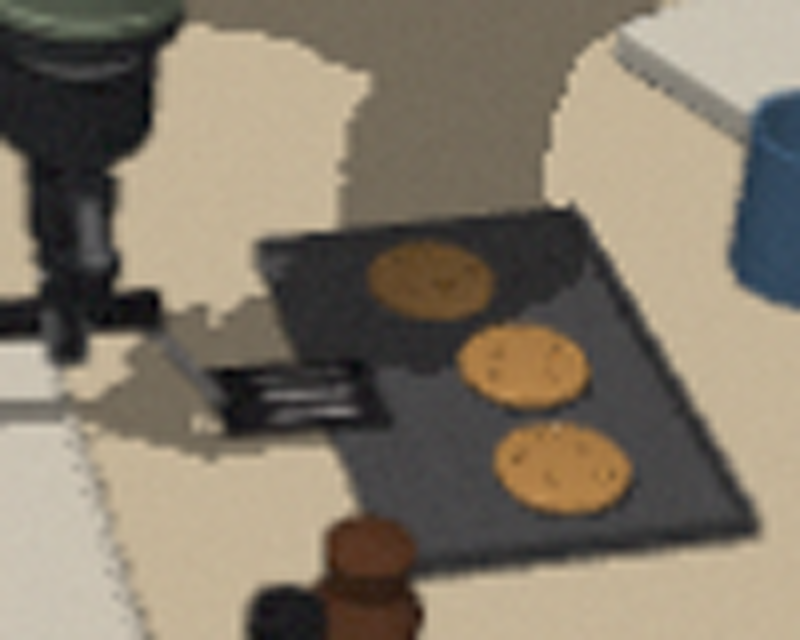

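View pics/w18.png

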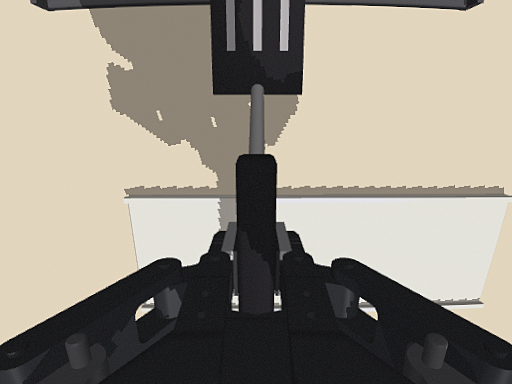

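Request:
{"op": "arm_command", "data": {
  "deltas": [
    [-1, 0, 0, 0.02, 0, 0, 0],
    [-1, 0.12, 0, 0.015, 0, 0, 0],
    [-1, 0.25, 0, 0.011, 0, 0, 0],
    [-1, 0.38, 0, 0.007, 0, 0, 0],
    [-1, 0.5, 0, 0.002, 0, 0, 0],
    [-1, 0.63, 0, -0.002, 0, 0, 0],
    [-1, 0.75, 0, -0.006, 0, 0, 0],
    [-1, 0.75, 0, -0.006, 0, 0, 0]
  ]
}}

```text
clock: 19.15
position: [0.5211, 0.1903, 0.0342]
tool_rot: [3.142, 0.034, 1.388]
force: [0.1, -0.9, -0.3]
grip_width: 0.0171
```

Run:
```python
from h import *
p,r,o=pose(); print(p,o['tool_rot'],o['force'],o['moment'],'tip',(p+r.apply(TIP)).round(4))
w=cams.get_calibration('wrist')
im=cams.grab_frame('wrist');im=cv2.convertScaleAbs(im,alpha=1.4);cv2.imwrite('pics/w19.png',im)
im=cams.grab_frame('scene');crop(im,270,150,370,230,8,'s19')
```

```text
[0.52109226 0.19026085 0.03416253] [3.14151563 0.03382088 1.38752209] [ 0.1458909  -0.86225433 -0.29029593] [ 0.34301712 -0.0135171   0.03728403] tip [0.5509 0.3511 0.0047]
```

View pics/s19.png

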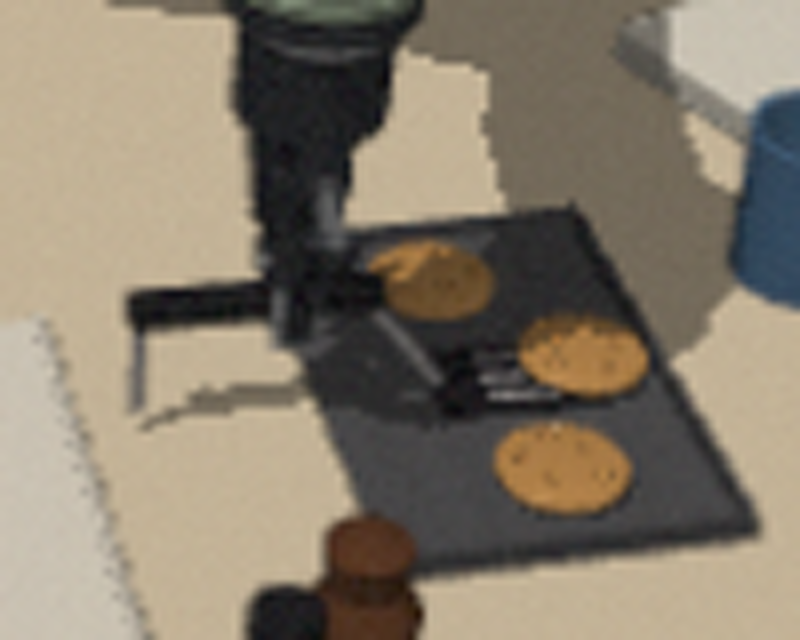

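View pics/w19.png

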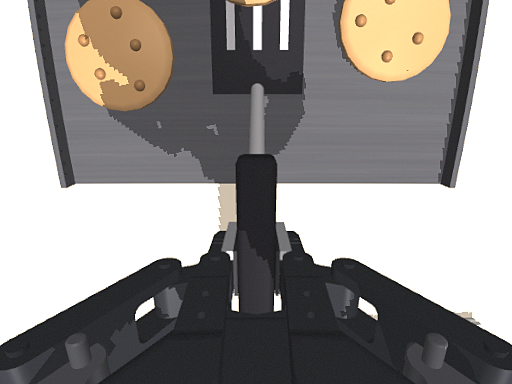

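Request:
{"op": "arm_command", "data": {
  "deltas": [
    [-1, 0.08, 0, -0.003, 0, 0, 0],
    [-1, 0.15, 0, -0.005, 0, 0, 0],
    [-1, 0.15, 0, -0.005, 0, 0, 0]
  ]
}}

```text
clock: 19.62
position: [0.5252, 0.2119, 0.0342]
tool_rot: [3.142, 0.034, 1.387]
force: [0.1, 0.9, -0.0]
grip_width: 0.0172
```

Run:
```python
from h import *
p,r,o=pose(); print(p,o['tool_rot'],o['force'],o['moment'],'tip',(p+r.apply(TIP)).round(4),(p+r.apply(TIP)-SC)@EX)
w=cams.get_calibration('wrist')
im=cams.grab_frame('wrist');im=cv2.convertScaleAbs(im,alpha=1.4);cv2.imwrite('pics/w20.png',im)
im=cams.grab_frame('scene');crop(im,270,150,370,230,8,'s20')
```

```text
[0.52520812 0.21186627 0.03417975] [3.14155372 0.03389076 1.38676832] [ 0.14453783  0.8622728  -0.01946018] [0.28376371 0.01879468 0.02120549] tip [0.5551 0.3727 0.0047] 0.079850548757403
```

View pics/s20.png

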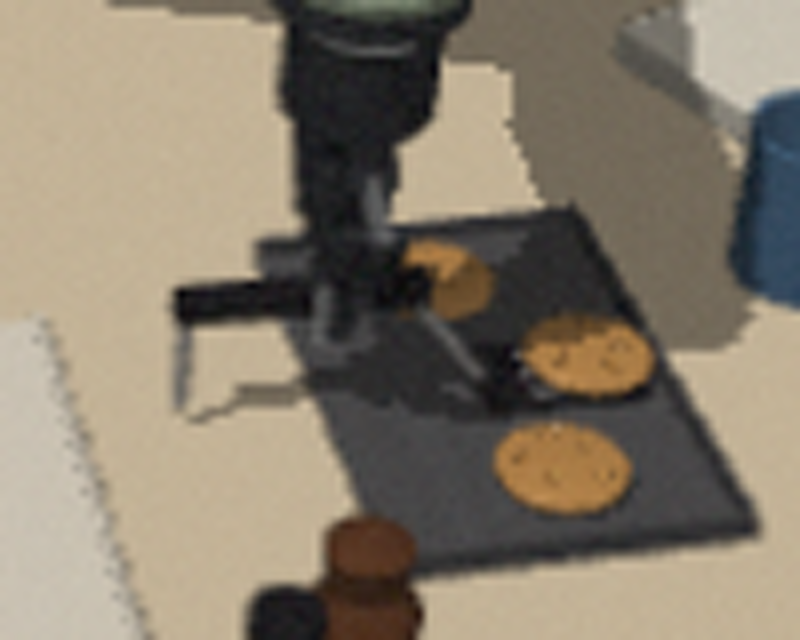

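View pics/w20.png

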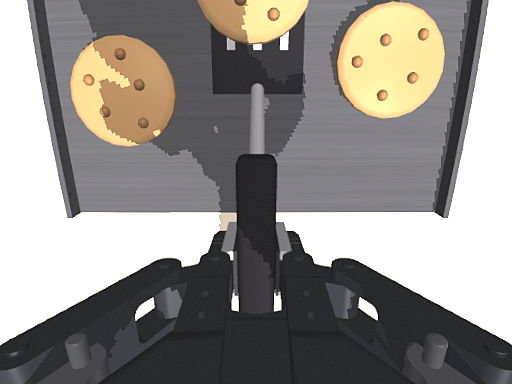

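Request:
{"op": "arm_command", "data": {
  "deltas": [
    [-1, 0, 0, -0.03, 0, 0.03, 0],
    [-1, 0, 0, -0.08, 0, 0.07, 0],
    [-1, -0.01, 0, -0.16, 0, 0.12, 0],
    [-1, -0.02, 0, -0.26, 0, 0.14, 0],
    [-1, -0.02, 0, -0.38, 0, 0.14, 0],
    [-1, -0.02, 0, -0.52, 0, 0.14, 0],
    [-1, -0.02, 0, -0.66, 0, 0.14, 0],
    [-1, -0.02, 0, -0.7, 0, 0.14, 0]
  ]
}}

```text
clock: 20.72
position: [0.5259, 0.2113, 0.141]
tool_rot: [3.14, -0.077, 1.386]
force: [-0.0, -0.6, -2.4]
grip_width: 0.0165
```

Run:
```python
from h import *
p,r,o=pose(); print(p,o['tool_rot'],o['force'],o['qpos'].round(2),'tip',(p+r.apply(TIP)).round(4))
w=cams.get_calibration('wrist')
im=cams.grab_frame('wrist');im=cv2.convertScaleAbs(im,alpha=1.4);cv2.imwrite('pics/w21.png',im)
im=cams.grab_frame('scene');crop(im,270,130,370,230,6,'s21')
im,out=biscuits_top(); print(out); crop(cv2.convertScaleAbs(im,alpha=1.6),280,110,410,240,6,'t21')
c=cams.get_calibration('top')
m=cv2.inRange(cv2.cvtColor(im,cv2.COLOR_BGR2HSV),(5,90,40),(25,255,255)); m[:,:290]=0
cn=max(cv2.findContours(m,0,1)[0],key=cv2.contourArea); pts=onz(c,cn[:,0].astype(float),.059)[:,:2]
A=np.c_[2*pts,np.ones(len(pts))]; s=np.linalg.lstsq(A,(pts**2).sum(1),rcond=None)[0]; print('board',s[:2],np.sqrt(s[2]+s[:2]@s[:2]))
m=cv2.inRange(cv2.cvtColor(im,cv2.COLOR_BGR2HSV),(0,0,70),(180,60,255))
```

```text
[0.5259055  0.21132404 0.14101114] [ 3.13965151 -0.0768495   1.38550881] [-0.01690311 -0.55389546 -2.39337745] [-0.32  0.5  -0.17  1.86  0.03  0.74 -0.68] tip [0.5565 0.3743 0.1298]
[([307, 136, 65, 64, 3085], array([338.8, 167.2]), array([ 0.6131, -0.2661,  0.018 ])), ([134, 174, 16, 19, 196], array([140.8, 184. ]), array([0.5743, 0.3948, 0.018 ]))]
board [ 0.60399291 -0.25863374] 0.10324981658696691
```

View pics/s21.png

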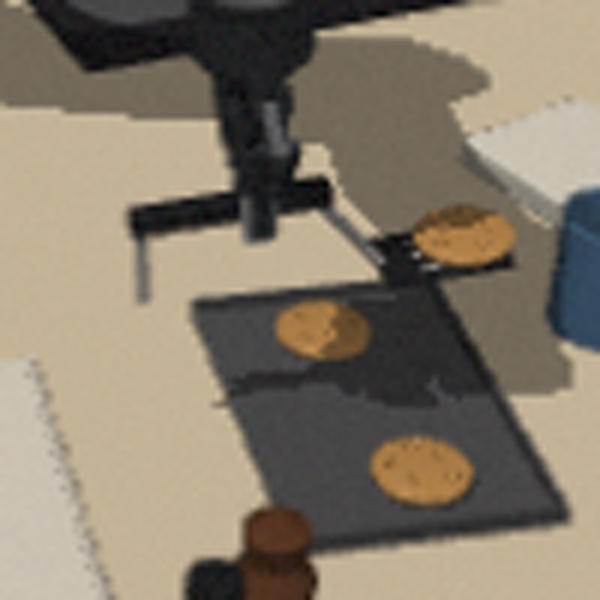

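View pics/w21.png

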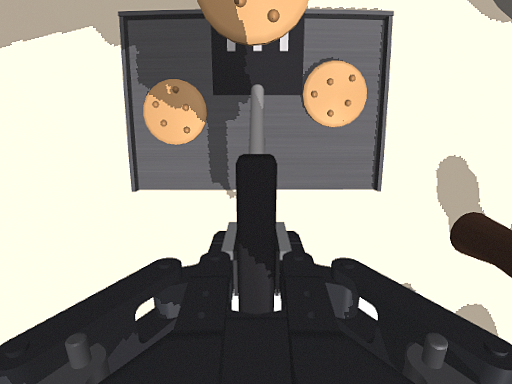

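View pics/t21.png

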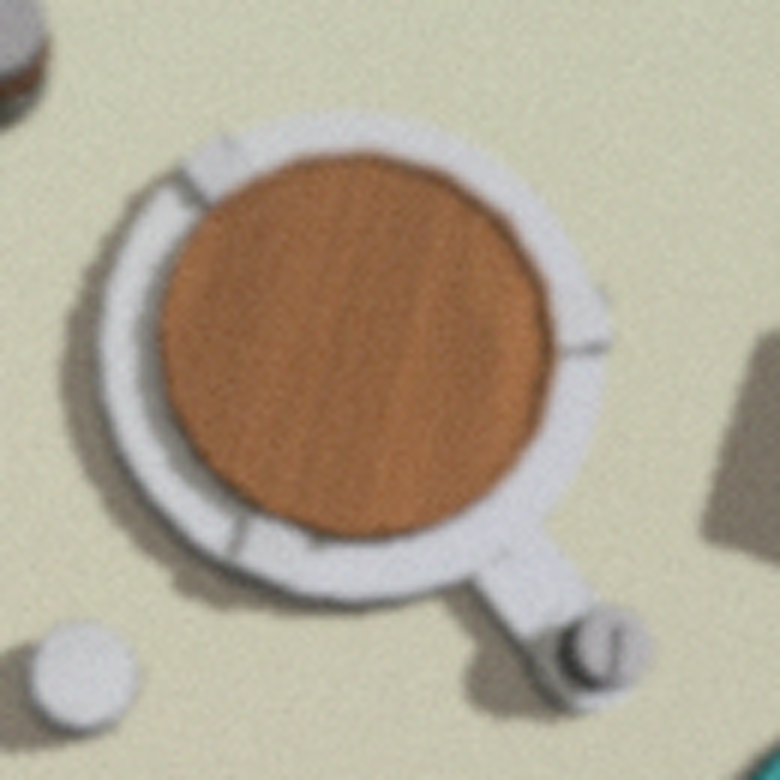

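```bash
cat >> h.py <<'E'
def prof(n,ramp=.3):
    t=np.arange(1,n+1)/n; 
    v=lambda t: np.minimum(1,np.minimum(t,1-t)/ramp)
    tt=np.linspace(0,1,2001); c=np.cumsum(v(tt)); c/=c[-1]
    return np.interp(t,tt,c)
def plan(pose_fn,n,hand=-1,ramp=.3,start=None):
    """pose_fn(s)->(P,R), s 0..1; start: measured pose. prints calls of <=8 rows"""
    p,r,o=pose()
    P0,R0=pose_fn(0.)
    s=prof(n,ramp); base=(P0,R0)
    for k in range(0,n,8):
        rows=[]
        for x in s[k:k+8]:
            P,R=pose_fn(x)
            d=base[1].inv().apply(P-base[0])/.15; v=(base[1].inv()*R).as_rotvec()/(np.pi/4)
            rows.append([hand]+[float(a) for a in np.r_[d,v].round(3)])
        base=pose_fn(s[min(k+7,n-1)])
        print(rows)
def moveto(Pe,yaw_e,up_e,n,bump=(0,0,0),ramp=.3,hand=-1):
    p,r,o=pose()
    y0=o['tool_rot'][2]; z=r.as_matrix()[:,0]; up0=np.arcsin(z[2]); y0=np.arctan2(z[1],z[0])
    def f(s):
        P=p+(np.array(Pe)-p)*s+np.array(bump)*np.sin(np.pi*s)
        return P,down(y0+(yaw_e-y0)*s)*Rn.from_rotvec([0,up0+(up_e-up0)*s,0])
    plan(f,n,hand,ramp)
E
python3 - <<'E'
from h import *
w=cams.get_calibration('wrist'); p,r,o=pose()
# biscuit near edge in tool frame: ray hit with tool z=.0165
for px,zz in (([251,44],.0165),([251,44],.0215)):
    O,d=ray(w,[px]); Ot=r.inv().apply(O-p); dt=r.inv().apply(d[0]); s=(zz-Ot[2])/dt[2]; print(Ot+s*dt)
P,R=tcp_for_tip([.659-.0,-.259,.11],0,np.radians(4.4),local=np.array([.124,-.002,.0215])); print(P)
moveto([P[0],P[1],.165],0,np.radians(4.4),24,(-.04,0,.0))
E
```

```text
[ 0.10622578 -0.00232145  0.0165    ]
[ 0.10738572 -0.00240282  0.0215    ]
[ 0.533716   -0.261       0.12192347]
[[-1, -0.013, -0.001, -0.002, -0.001, 0.0, 0.007], [-1, -0.053, -0.003, -0.007, -0.002, 0.0, 0.029], [-1, -0.12, -0.007, -0.016, -0.005, 0.0, 0.066], [-1, -0.213, -0.012, -0.028, -0.009, 0.0, 0.117], [-1, -0.333, -0.018, -0.043, -0.014, 0.0, 0.182], [-1, -0.479, -0.024, -0.062, -0.02, 0.0, 0.262], [-1, -0.65, -0.027, -0.084, -0.027, 0.0, 0.357], [-1, -0.839, -0.026, -0.109, -0.035, 0.0, 0.461]]
[[-1, -0.173, 0.075, -0.023, -0.008, 0.0, 0.105], [-1, -0.341, 0.156, -0.046, -0.016, 0.0, 0.209], [-1, -0.505, 0.245, -0.069, -0.024, 0.0, 0.314], [-1, -0.664, 0.342, -0.092, -0.032, 0.0, 0.419], [-1, -0.819, 0.446, -0.114, -0.04, 0.001, 0.524], [-1, -0.968, 0.559, -0.135, -0.048, 0.001, 0.628], [-1, -1.113, 0.679, -0.156, -0.056, 0.001, 0.733], [-1, -1.255, 0.805, -0.177, -0.064, 0.001, 0.838]]
[[-1, -0.028, 0.189, -0.012, -0.008, 0.0, 0.104], [-1, -0.048, 0.362, -0.023, -0.015, 0.0, 0.199], [-1, -0.063, 0.509, -0.032, -0.021, 0.0, 0.279], [-1, -0.074, 0.629, -0.039, -0.026, 0.0, 0.344], [-1, -0.082, 0.723, -0.045, -0.03, 0.0, 0.395], [-1, -0.087, 0.791, -0.049, -0.033, 0.0, 0.431], [-1, -0.091, 0.831, -0.051, -0.035, 0.0, 0.453], [-1, -0.092, 0.844, -0.052, -0.035, 0.0, 0.46]]
```

```bash
sed -i 's/range(0,n,8)/range(0,n,C)/; s/s\[k:k+8\]/s[k:k+C]/; s/min(k+7,n-1)/min(k+C-1,n-1)/; s/ramp=.3,start=None):/ramp=.3,start=None,C=6):/; s/d,v\].round(3)/d,v].round(2)/' h.py
sed -i 's/round(2)\])/round(2)])/' h.py
python3 - <<'E'
from h import *
moveto([.522,-.261,.165],0,np.radians(4.4),24,(-.04,0,.0))
E
```

```text
[[-1, -0.01, -0.0, -0.0, -0.0, 0.0, 0.01], [-1, -0.05, -0.0, -0.01, -0.0, 0.0, 0.03], [-1, -0.12, -0.01, -0.02, -0.0, 0.0, 0.07], [-1, -0.21, -0.02, -0.03, -0.01, 0.0, 0.12], [-1, -0.33, -0.03, -0.04, -0.01, 0.0, 0.18], [-1, -0.48, -0.04, -0.06, -0.02, 0.0, 0.26]]
[[-1, -0.17, 0.03, -0.02, -0.01, 0.0, 0.09], [-1, -0.36, 0.06, -0.05, -0.02, 0.0, 0.2], [-1, -0.54, 0.11, -0.07, -0.02, 0.0, 0.3], [-1, -0.72, 0.16, -0.09, -0.03, 0.0, 0.41], [-1, -0.9, 0.21, -0.12, -0.04, 0.0, 0.51], [-1, -1.07, 0.28, -0.14, -0.05, 0.0, 0.62]]
[[-1, -0.12, 0.15, -0.02, -0.01, 0.0, 0.1], [-1, -0.22, 0.3, -0.04, -0.02, 0.0, 0.21], [-1, -0.33, 0.46, -0.06, -0.02, 0.0, 0.31], [-1, -0.42, 0.62, -0.07, -0.03, 0.0, 0.42], [-1, -0.51, 0.79, -0.09, -0.04, 0.0, 0.52], [-1, -0.59, 0.94, -0.11, -0.05, 0.0, 0.62]]
[[-1, 0.0, 0.15, -0.01, -0.01, 0.0, 0.08], [-1, 0.01, 0.27, -0.01, -0.01, 0.0, 0.15], [-1, 0.01, 0.36, -0.02, -0.02, 0.0, 0.2], [-1, 0.02, 0.43, -0.02, -0.02, 0.0, 0.23], [-1, 0.02, 0.47, -0.02, -0.02, 0.0, 0.25], [-1, 0.02, 0.48, -0.02, -0.02, 0.0, 0.26]]
```

Request:
{"op": "arm_command", "data": {
  "deltas": [
    [-1, -0.01, 0, 0, 0, 0, 0.01],
    [-1, -0.05, 0, -0.01, 0, 0, 0.03],
    [-1, -0.12, -0.01, -0.02, 0, 0, 0.07],
    [-1, -0.21, -0.02, -0.03, -0.01, 0, 0.12],
    [-1, -0.33, -0.03, -0.04, -0.01, 0, 0.18],
    [-1, -0.48, -0.04, -0.06, -0.02, 0, 0.26]
  ]
}}

```text
clock: 21.62
position: [0.5057, 0.1396, 0.1429]
tool_rot: [3.141, -0.075, 1.177]
force: [-0.1, 0.6, -2.3]
grip_width: 0.0166
```

Request:
{"op": "arm_command", "data": {
  "deltas": [
    [-1, -0.17, 0.03, -0.02, -0.01, 0, 0.09],
    [-1, -0.35, 0.06, -0.05, -0.02, 0, 0.2],
    [-1, -0.52, 0.11, -0.07, -0.02, 0, 0.3],
    [-1, -0.69, 0.16, -0.09, -0.03, 0, 0.41],
    [-1, -0.85, 0.21, -0.12, -0.04, 0, 0.51],
    [-1, -1.0, 0.28, -0.14, -0.05, 0, 0.62]
  ]
}}

```text
clock: 22.38
position: [0.4874, -0.0163, 0.1527]
tool_rot: [3.139, -0.076, 0.687]
force: [0.8, 0.3, -1.3]
grip_width: 0.0167
```

Request:
{"op": "arm_command", "data": {
  "deltas": [
    [-1, -0.12, 0.15, -0.02, -0.01, 0, 0.1],
    [-1, -0.22, 0.3, -0.04, -0.02, 0, 0.21],
    [-1, -0.33, 0.46, -0.06, -0.02, 0, 0.31],
    [-1, -0.42, 0.62, -0.07, -0.03, 0, 0.42],
    [-1, -0.51, 0.79, -0.09, -0.04, 0, 0.52],
    [-1, -0.59, 0.94, -0.11, -0.05, 0, 0.62]
  ]
}}

```text
clock: 23.12
position: [0.5089, -0.1822, 0.1626]
tool_rot: [3.137, -0.078, 0.199]
force: [0.5, 0.3, -1.0]
grip_width: 0.0168
```

Request:
{"op": "arm_command", "data": {
  "deltas": [
    [-1, 0, 0.15, -0.01, -0.01, 0, 0.08],
    [-1, 0.01, 0.27, -0.01, -0.01, 0, 0.15],
    [-1, 0.01, 0.36, -0.02, -0.02, 0, 0.2],
    [-1, 0.02, 0.43, -0.02, -0.02, 0, 0.23],
    [-1, 0.02, 0.47, -0.02, -0.02, 0, 0.25],
    [-1, 0.02, 0.48, -0.02, -0.02, 0, 0.26]
  ]
}}

```text
clock: 23.88
position: [0.5258, -0.2503, 0.166]
tool_rot: [3.138, -0.079, -0.001]
force: [0.1, 0.3, -0.7]
grip_width: 0.0165
```

```bash
cat >> h.py <<'E'
def look(tag,scene=None,top=None):
    p,r,o=pose(); print(p.round(4),o['tool_rot'].round(3),o['force'].round(1),o['qpos'].round(2),'tip',(p+r.apply(TIP)).round(4),'t',o['clock'])
    im=cams.grab_frame('wrist');cv2.imwrite(f'pics/w{tag}.png',cv2.convertScaleAbs(im,alpha=1.4))
    if scene: crop(cams.grab_frame('scene'),*scene,f's{tag}')
    if top: crop(cv2.convertScaleAbs(cams.grab_frame('top'),alpha=1.6),*top,f't{tag}')
E
python3 - <<'E'
from h import *
look(22,(130,150,270,270,5),(250,100,420,250,4))
E
```

```text
[ 0.5258 -0.2503  0.166 ] [ 3.138e+00 -7.900e-02 -1.000e-03] [ 0.1  0.3 -0.7] [ 0.17  0.49  0.25  1.84 -0.21  0.76 -1.03] tip [ 0.6917 -0.2505  0.1551] t 23.875
```

View pics/s22.png

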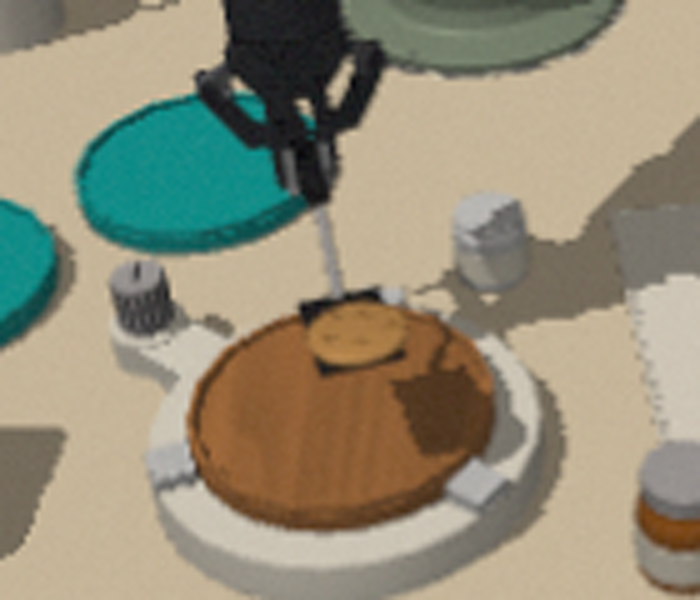

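View pics/w22.png

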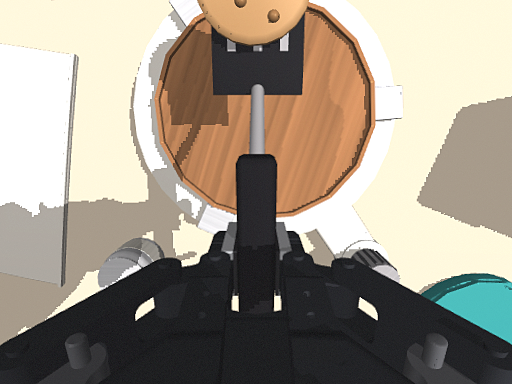

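View pics/t22.png

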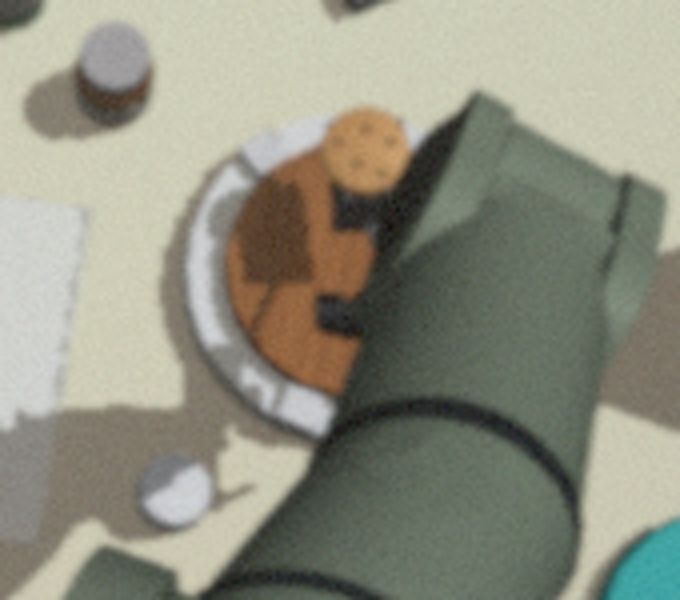

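Run:
```python
from h import *
w=cams.get_calibration('wrist'); im=cv2.imread('pics/w22.png')
hsv=cv2.cvtColor(im,cv2.COLOR_BGR2HSV); 
def fit(pts):
    A=np.c_[2*pts,np.ones(len(pts))]; s=np.linalg.lstsq(A,(pts**2).sum(1),rcond=None)[0]; return s[:2].round(4),np.sqrt(s[2]+s[:2]@s[:2]).round(4)
# outer rim points by hand from picture
px=np.array([[158,100],[160,80],[172,40],[161,125],[375,95],[372,120],[360,160],[330,195],[270,216],[340,30],[365,60]],float)
print(fit(onz(w,px,.059)[:,:2]))
# stand outer edge top .035
px=np.array([[133,100],[138,60],[146,150],[170,200],[395,75],[392,145],[370,195]],float)
print('stand',fit(onz(w,px,.035)[:,:2]))
crop(im,120,0,420,260,2.6,'w22c')
```

```text
(array([ 0.6054, -0.2608]), np.float64(0.1042))
stand (array([ 0.6046, -0.2634]), np.float64(0.1399))
```

View pics/w22c.png

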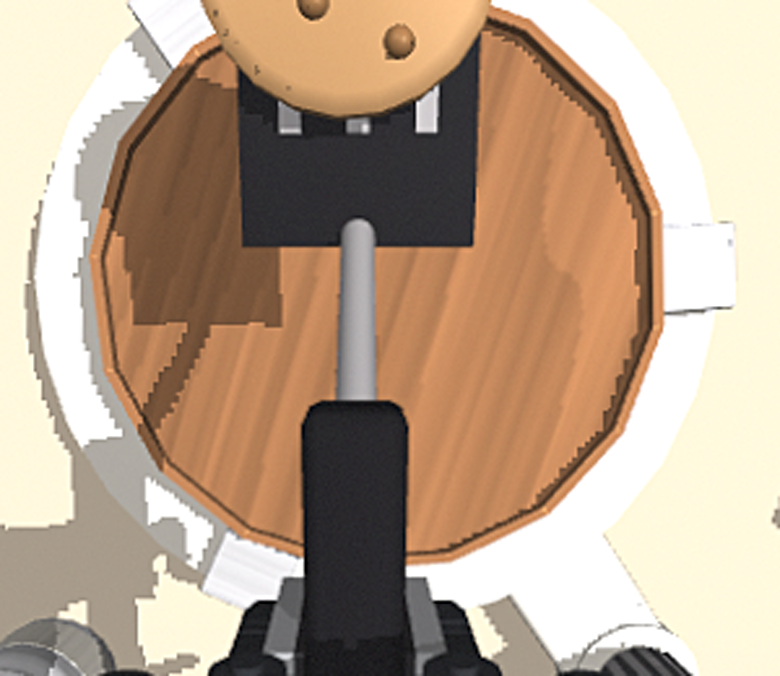

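Run:
```python
from h import *
P,R=tcp_for_tip([.681,-.262,.066],0,np.radians(1)); print(P)
moveto(P,0,np.radians(1),12)
```

```text
[ 0.51610794 -0.262       0.08702544]
[[-1, -0.0, 0.0, 0.01, 0.0, -0.0, -0.0], [-1, -0.01, 0.01, 0.03, 0.0, -0.01, -0.0], [-1, -0.02, 0.01, 0.08, 0.0, -0.01, -0.0], [-1, -0.03, 0.02, 0.14, 0.0, -0.02, -0.0], [-1, -0.04, 0.03, 0.2, 0.0, -0.03, -0.0], [-1, -0.05, 0.04, 0.26, 0.0, -0.04, -0.0]]
[[-1, -0.01, 0.01, 0.06, 0.0, -0.01, -0.0], [-1, -0.02, 0.02, 0.12, 0.0, -0.02, -0.0], [-1, -0.03, 0.03, 0.18, 0.0, -0.03, -0.0], [-1, -0.04, 0.04, 0.23, 0.0, -0.03, -0.0], [-1, -0.04, 0.04, 0.25, 0.0, -0.04, -0.0], [-1, -0.04, 0.04, 0.26, 0.0, -0.04, -0.0]]
```

Request:
{"op": "arm_command", "data": {
  "deltas": [
    [-1, 0, 0, 0.01, 0, 0, 0],
    [-1, -0.01, 0.01, 0.03, 0, -0.01, 0],
    [-1, -0.02, 0.01, 0.08, 0, -0.01, 0],
    [-1, -0.03, 0.02, 0.14, 0, -0.02, 0],
    [-1, -0.04, 0.03, 0.2, 0, -0.03, 0],
    [-1, -0.05, 0.04, 0.26, 0, -0.04, 0]
  ]
}}

```text
clock: 24.78
position: [0.5212, -0.2565, 0.1258]
tool_rot: [3.138, -0.046, -0.001]
force: [1.0, 0.2, -2.1]
grip_width: 0.0167
```

Request:
{"op": "arm_command", "data": {
  "deltas": [
    [-1, -0.01, 0.01, 0.06, 0, -0.01, 0],
    [-1, -0.02, 0.02, 0.12, 0, -0.02, 0],
    [-1, -0.03, 0.03, 0.18, 0, -0.03, 0],
    [-1, -0.04, 0.04, 0.23, 0, -0.03, 0],
    [-1, -0.04, 0.04, 0.25, 0, -0.04, 0],
    [-1, -0.04, 0.04, 0.26, 0, -0.04, 0]
  ]
}}

```text
clock: 25.52
position: [0.5174, -0.2625, 0.0874]
tool_rot: [3.138, -0.016, -0.001]
force: [1.1, 0.1, -1.8]
grip_width: 0.0169
```

Run:
```python
from h import *
look(23,(130,150,270,270,5))
up=-np.radians(11)
P,R=tcp_for_tip([.681,-.262,.0545],0,up); print(P)
moveto(P,0,up,8,C=8) if 0 else moveto(P,0,up,6)
```

```text
[ 0.5174 -0.2625  0.0874] [ 3.138e+00 -1.600e-02 -1.000e-03] [ 1.1  0.1 -1.8] [ 0.2   0.62  0.24  1.85 -0.22  0.68 -1.  ] tip [ 0.6823 -0.2627  0.0661] t 25.525
[ 0.52408266 -0.262       0.10934897]
[[-1, 0.0, -0.0, -0.01, 0.0, -0.02, -0.0], [-1, 0.01, -0.0, -0.04, -0.0, -0.07, -0.0], [-1, 0.02, -0.0, -0.07, -0.0, -0.13, -0.0], [-1, 0.03, -0.0, -0.11, -0.0, -0.2, -0.0], [-1, 0.04, -0.0, -0.14, -0.0, -0.25, -0.0], [-1, 0.05, -0.0, -0.14, -0.0, -0.26, -0.0]]
```

View pics/s23.png

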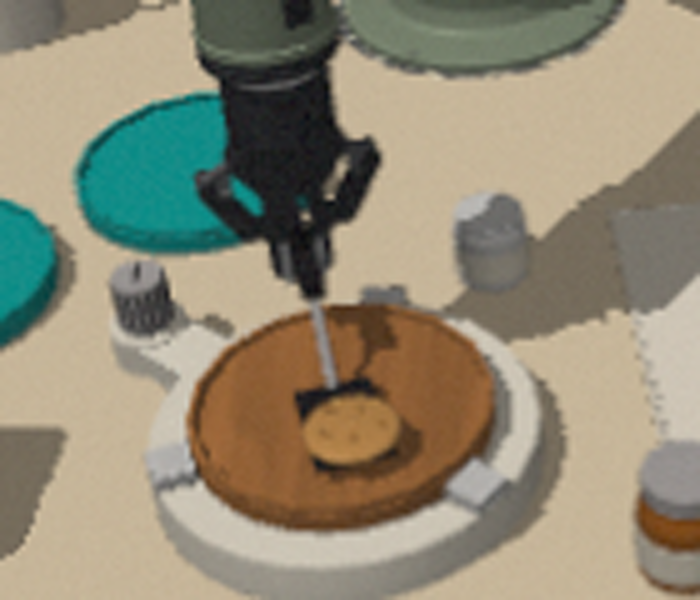

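View pics/w23.png

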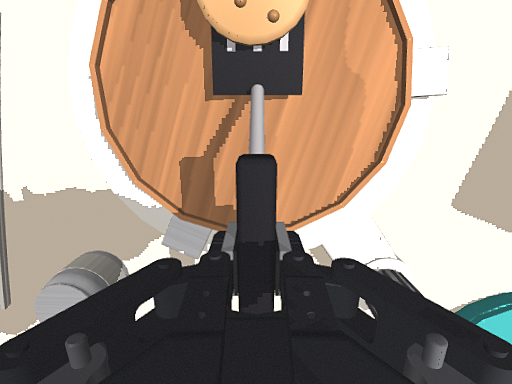

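Request:
{"op": "arm_command", "data": {
  "deltas": [
    [-1, 0, 0, -0.01, 0, -0.02, 0],
    [-1, 0.01, 0, -0.04, 0, -0.07, 0],
    [-1, 0.02, 0, -0.07, 0, -0.13, 0],
    [-1, 0.03, 0, -0.105, 0, -0.2, 0],
    [-1, 0.04, 0, -0.135, 0, -0.25, 0],
    [-1, 0.05, 0, -0.135, 0, -0.26, 0],
    [-1, 0.05, 0, -0.135, 0, -0.26, 0]
  ]
}}

```text
clock: 26.5
position: [0.5244, -0.2624, 0.1077]
tool_rot: [3.137, 0.188, -0.002]
force: [-0.6, 0.8, -2.5]
grip_width: 0.0169
```

Run:
```python
from h import *
look(24,(180,200,250,260,10))
```

```text
[ 0.5244 -0.2624  0.1077] [ 3.137e+00  1.880e-01 -2.000e-03] [-0.6  0.8 -2.5] [ 0.13  0.7   0.31  1.65 -0.15  0.99 -1.1 ] tip [ 0.6816 -0.2628  0.0535] t 26.5
```

View pics/s24.png

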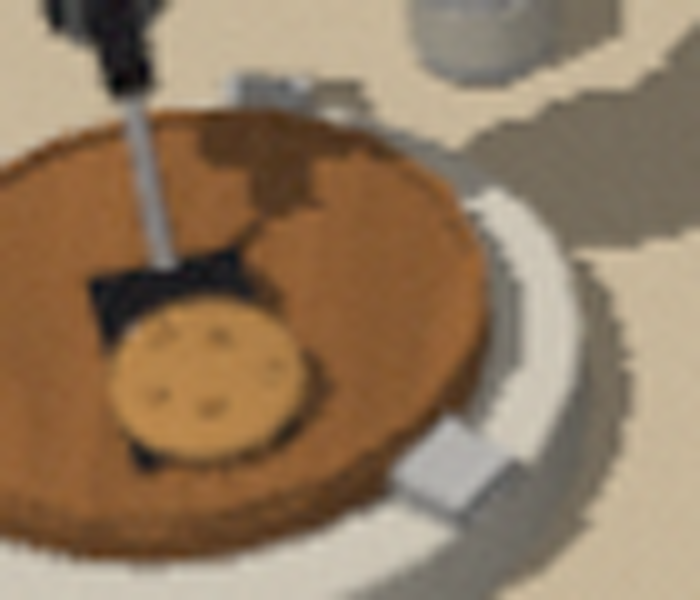

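View pics/w24.png

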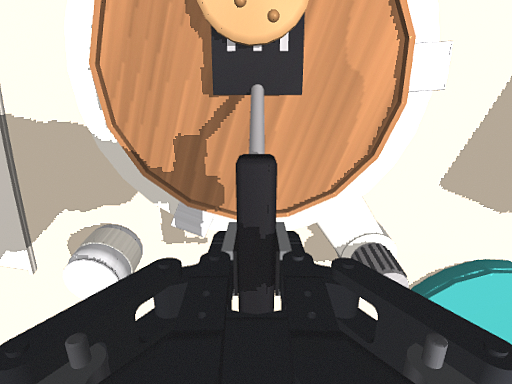

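Run:
```python
from h import *
up=-np.radians(20)
P,R=tcp_for_tip([.6816,-.2625,.054],0,up); print(P)
moveto(P,0,up,6)
```

```text
[ 0.53519485 -0.2625      0.13272097]
[[-1, 0.0, -0.0, -0.01, -0.0, -0.01, -0.0], [-1, 0.01, -0.0, -0.05, -0.0, -0.05, -0.0], [-1, 0.02, -0.0, -0.09, -0.0, -0.1, -0.0], [-1, 0.03, -0.0, -0.13, -0.0, -0.15, -0.0], [-1, 0.04, -0.0, -0.17, -0.0, -0.19, -0.0], [-1, 0.04, -0.0, -0.18, -0.0, -0.2, -0.0]]
```

Request:
{"op": "arm_command", "data": {
  "deltas": [
    [-1, 0, 0, -0.01, 0, -0.01, 0],
    [-1, 0.01, 0, -0.05, 0, -0.05, 0],
    [-1, 0.02, 0, -0.09, 0, -0.1, 0],
    [-1, 0.03, 0, -0.13, 0, -0.15, 0],
    [-1, 0.04, 0, -0.17, 0, -0.19, 0],
    [-1, 0.04, 0, -0.18, 0, -0.2, 0],
    [-1, 0.04, 0, -0.18, 0, -0.2, 0]
  ]
}}

```text
clock: 27.48
position: [0.5352, -0.2624, 0.1331]
tool_rot: [3.137, 0.345, -0.003]
force: [0.4, -0.2, -1.2]
grip_width: 0.0167
```

Run:
```python
from h import *
look(25,(180,200,250,260,10))
```

```text
[ 0.5352 -0.2624  0.1331] [ 3.137e+00  3.450e-01 -3.000e-03] [ 0.4 -0.2 -1.2] [ 0.1   0.78  0.33  1.47 -0.11  1.25 -1.14] tip [ 0.6819 -0.2629  0.0549] t 27.475
```

View pics/s25.png

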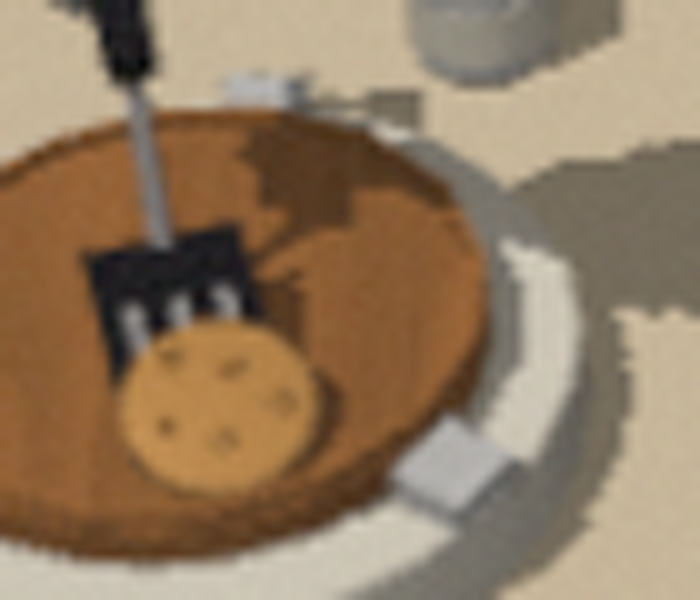

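View pics/w25.png

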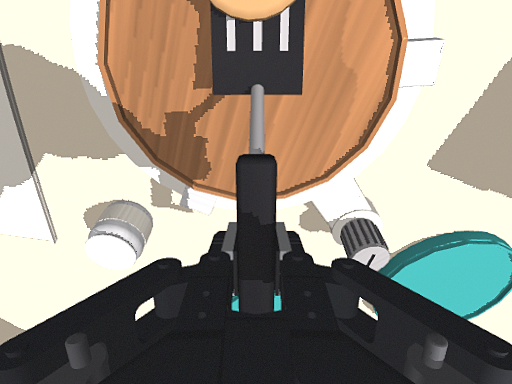

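Request:
{"op": "arm_command", "data": {
  "deltas": [
    [-1, -0.05, 0, 0.018, 0, 0, 0],
    [-1, -0.11, 0, 0.04, 0, 0, 0],
    [-1, -0.18, 0, 0.065, 0, 0, 0],
    [-1, -0.25, 0, 0.09, 0, 0, 0],
    [-1, -0.32, 0, 0.115, 0, 0, 0],
    [-1, -0.4, 0, 0.14, 0, 0, 0],
    [-1, -0.47, 0, 0.165, 0, 0, 0],
    [-1, -0.47, 0, 0.165, 0, 0, 0]
  ]
}}

```text
clock: 28.58
position: [0.46, -0.2624, 0.134]
tool_rot: [3.137, 0.345, -0.003]
force: [-0.3, 0.3, -1.0]
grip_width: 0.0162
```

Run:
```python
from h import *
look(26,(180,200,250,260,10))
```

```text
[ 0.46   -0.2624  0.134 ] [ 3.137e+00  3.450e-01 -3.000e-03] [-0.3  0.3 -1. ] [ 0.11  0.68  0.35  1.68 -0.08  1.14 -1.11] tip [ 0.6067 -0.2629  0.0558] t 28.575
```

View pics/s26.png

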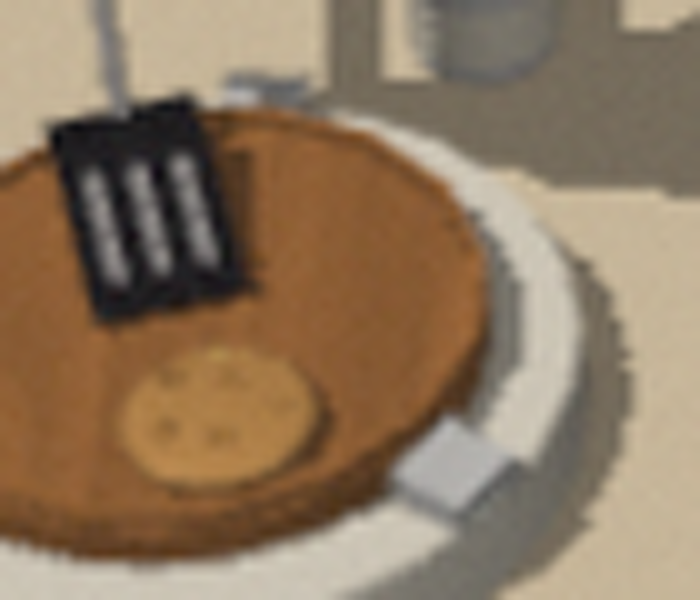

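View pics/w26.png

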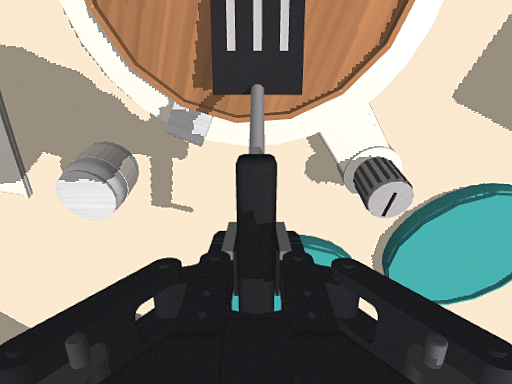

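Run:
```python
from h import *
c=cams.get_calibration('scene'); print(onz(c,[[202.2,241.7]],.063))
im,out=biscuits_top(); print(out); ct=cams.get_calibration('top'); print([onz(ct,o[1],.065).round(3) for o in out])
crop(cv2.convertScaleAbs(im,alpha=1.6),120,100,420,250,2.6,'t26')
```

```text
[[ 0.67700459 -0.25976716  0.063     ]]
[([307, 136, 35, 41, 694], array([321.3, 154.1]), array([ 0.6598, -0.2104,  0.018 ])), ([163, 160, 19, 19, 292], array([172. , 168.8]), array([0.6233, 0.2903, 0.018 ])), ([157, 208, 21, 20, 323], array([167.4, 217.3]), array([0.4598, 0.3027, 0.018 ]))]
[array([[ 0.646, -0.203,  0.065]]), array([[0.611, 0.279, 0.065]]), array([[0.453, 0.29 , 0.065]])]
```

View pics/t26.png

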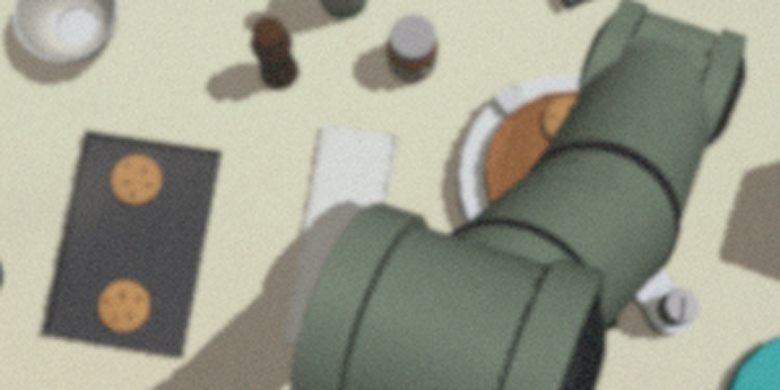

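Run:
```python
from h import *
ct=cams.get_calibration('top')
print('mill',onz(ct,[[227,129]],0),'jam',onz(ct,[[279,126]],0),'tin',onz(ct,[[293,226]],0))
b=np.array([.6233,.2897,0]); up=np.radians(-2)
P,R=tcp_for_tip(b-EX*.078+[0,0,.04],1.388,up); print(P)
moveto(P,1.388,up,18,(-.07,0,.06),ramp=.2)
```

```text
mill [[0.76432708 0.10629069 0.        ]] jam [[ 0.76965988 -0.07323192  0.        ]] tin [[ 0.42324363 -0.10792692  0.        ]]
[0.57938818 0.05215898 0.06962641]
[[-1, -0.01, -0.02, -0.01, -0.01, 0.0, -0.02], [-1, -0.04, -0.08, -0.02, -0.02, 0.02, -0.06], [-1, -0.08, -0.18, -0.05, -0.05, 0.03, -0.15], [-1, -0.13, -0.32, -0.08, -0.09, 0.06, -0.26], [-1, -0.17, -0.47, -0.11, -0.12, 0.09, -0.38], [-1, -0.2, -0.61, -0.13, -0.15, 0.11, -0.49]]
[[-1, 0.05, -0.13, -0.03, -0.03, 0.03, -0.12], [-1, 0.13, -0.26, -0.05, -0.06, 0.05, -0.24], [-1, 0.23, -0.37, -0.05, -0.08, 0.08, -0.36], [-1, 0.35, -0.48, -0.04, -0.1, 0.11, -0.48], [-1, 0.5, -0.58, -0.02, -0.12, 0.13, -0.6], [-1, 0.67, -0.67, 0.01, -0.14, 0.16, -0.72]]
[[-1, 0.2, 0.02, 0.07, -0.01, 0.03, -0.12], [-1, 0.41, 0.06, 0.14, -0.03, 0.05, -0.24], [-1, 0.62, 0.1, 0.22, -0.03, 0.08, -0.36], [-1, 0.77, 0.13, 0.28, -0.04, 0.1, -0.45], [-1, 0.86, 0.15, 0.32, -0.04, 0.11, -0.5], [-1, 0.89, 0.16, 0.33, -0.04, 0.11, -0.51]]
```

Request:
{"op": "arm_command", "data": {
  "deltas": [
    [-1, -0.05, 0, -0.12, 0, 0, 0],
    [-1, -0.13, 0, -0.36, 0, 0, 0]
  ]
}}

```text
clock: 28.98
position: [0.4602, -0.2619, 0.1921]
tool_rot: [3.138, 0.347, -0.002]
force: [0.6, -0.0, -0.2]
grip_width: 0.0166
```

Run:
```python
from h import *
b=np.array([.6233,.2897,0]); up=np.radians(-2)
P,R=tcp_for_tip(b-EX*.078+[0,0,.04],1.388,up); print(P)
moveto(P,1.388,up,18,(-.07,0,.03),ramp=.2)
```

```text
[0.57938818 0.05215898 0.06962641]
[[-1, -0.01, -0.02, 0.0, -0.01, 0.0, -0.02], [-1, -0.02, -0.08, 0.02, -0.02, 0.02, -0.06], [-1, -0.05, -0.18, 0.04, -0.05, 0.03, -0.15], [-1, -0.08, -0.32, 0.06, -0.09, 0.06, -0.26], [-1, -0.1, -0.47, 0.09, -0.12, 0.09, -0.37], [-1, -0.1, -0.61, 0.12, -0.15, 0.11, -0.49]]
[[-1, 0.07, -0.13, 0.02, -0.03, 0.03, -0.12], [-1, 0.15, -0.26, 0.04, -0.06, 0.06, -0.24], [-1, 0.26, -0.37, 0.07, -0.08, 0.08, -0.36], [-1, 0.39, -0.48, 0.09, -0.1, 0.11, -0.48], [-1, 0.54, -0.58, 0.13, -0.12, 0.14, -0.6], [-1, 0.71, -0.67, 0.17, -0.14, 0.16, -0.72]]
[[-1, 0.2, 0.02, 0.06, -0.01, 0.03, -0.12], [-1, 0.41, 0.06, 0.13, -0.03, 0.06, -0.24], [-1, 0.61, 0.1, 0.2, -0.03, 0.08, -0.36], [-1, 0.76, 0.13, 0.25, -0.04, 0.1, -0.45], [-1, 0.85, 0.16, 0.28, -0.04, 0.11, -0.5], [-1, 0.88, 0.16, 0.29, -0.04, 0.11, -0.51]]
```

Request:
{"op": "arm_command", "data": {
  "deltas": [
    [-1, -0.01, -0.02, 0, -0.01, 0, -0.02],
    [-1, -0.02, -0.08, 0.02, -0.02, 0.02, -0.06],
    [-1, -0.05, -0.18, 0.04, -0.05, 0.03, -0.15],
    [-1, -0.08, -0.32, 0.06, -0.09, 0.06, -0.26],
    [-1, -0.1, -0.47, 0.09, -0.12, 0.09, -0.37],
    [-1, -0.1, -0.61, 0.12, -0.15, 0.11, -0.49]
  ]
}}

```text
clock: 29.72
position: [0.4396, -0.1691, 0.1785]
tool_rot: [3.14, 0.259, 0.406]
force: [-0.1, 0.4, -1.0]
grip_width: 0.0166
```

Request:
{"op": "arm_command", "data": {
  "deltas": [
    [-1, 0.07, -0.13, 0.02, -0.03, 0.03, -0.12],
    [-1, 0.15, -0.26, 0.04, -0.06, 0.06, -0.24],
    [-1, 0.26, -0.37, 0.07, -0.08, 0.08, -0.36],
    [-1, 0.39, -0.48, 0.09, -0.1, 0.11, -0.48],
    [-1, 0.54, -0.58, 0.13, -0.12, 0.14, -0.6],
    [-1, 0.71, -0.67, 0.17, -0.14, 0.16, -0.72]
  ]
}}

```text
clock: 30.48
position: [0.4894, -0.0392, 0.1262]
tool_rot: [-3.141, 0.13, 0.982]
force: [0.0, -0.1, -0.8]
grip_width: 0.0164
```

Request:
{"op": "arm_command", "data": {
  "deltas": [
    [-1, 0.2, 0.02, 0.06, -0.01, 0.03, -0.12],
    [-1, 0.41, 0.06, 0.13, -0.03, 0.06, -0.24],
    [-1, 0.61, 0.1, 0.2, -0.03, 0.08, -0.36],
    [-1, 0.76, 0.13, 0.25, -0.04, 0.1, -0.45],
    [-1, 0.85, 0.16, 0.28, -0.04, 0.11, -0.5],
    [-1, 0.88, 0.16, 0.29, -0.04, 0.11, -0.51],
    [-1, 0.88, 0.16, 0.29, -0.04, 0.11, -0.51]
  ]
}}

```text
clock: 31.35
position: [0.5796, 0.0498, 0.0666]
tool_rot: [-3.138, 0.043, 1.378]
force: [-0.6, -0.8, -0.3]
grip_width: 0.017
```

```bash
cat >> h.py <<'E'
def fine(b,s,z,yaw=1.388,upd=-2.):
    P,R=tcp_for_tip(np.array([b[0],b[1],0])+EX*s+[0,0,z],yaw,np.radians(upd)); print(s,z,todelta(P,R))
E
python3 - <<'E'
from h import *
look(27,(270,130,370,230,6))
im,out=biscuits_top(); print(out); ct=cams.get_calibration('top')
crop(cv2.convertScaleAbs(im,alpha=1.6),120,100,420,250,2.6,'t27')
b=[.6233,.2897]
fine(b,-75,.0065); fine(b,-75,.004)
E
```

```text
[0.5796 0.0498 0.0666] [-3.138  0.043  1.378] [-0.6 -0.8 -0.3] [-0.15  0.65 -0.08  1.81  0.13  0.7  -0.51] tip [0.6108 0.2101 0.0357] t 31.35
[([306, 136, 66, 64, 3141], array([338.8, 167.2]), array([ 0.6131, -0.2662,  0.018 ])), ([163, 160, 19, 19, 298], array([172. , 168.9]), array([0.6232, 0.2904, 0.018 ])), ([158, 208, 16, 19, 223], array([165.9, 217.1]), array([0.4605, 0.3076, 0.018 ]))]
-75 0.0065 (array([-498.977,    5.043,   21.445]), array([-0.004,  0.01 , -0.013]))
-75 0.004 (array([-498.976,    5.043,   21.461]), array([-0.004,  0.01 , -0.013]))
```

View pics/t27.png

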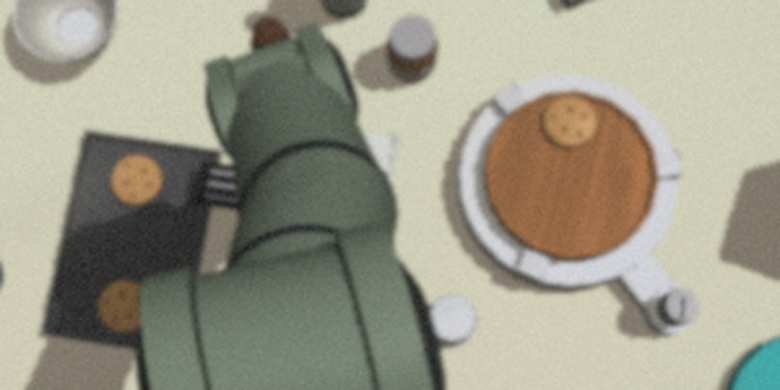

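View pics/s27.png

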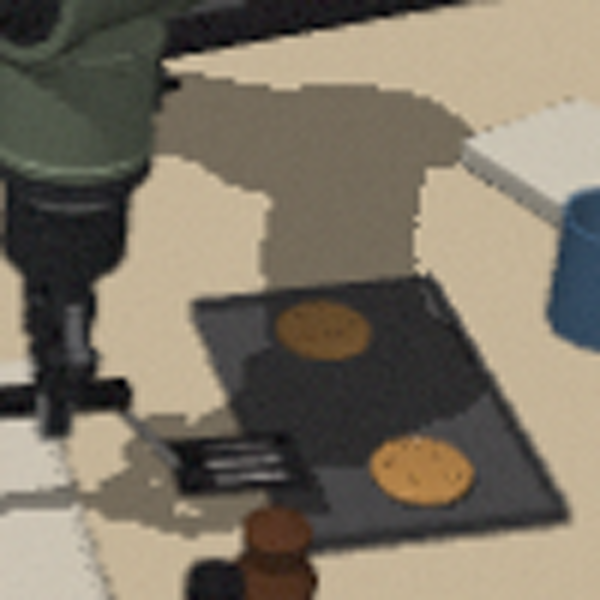

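Run:
```python
from h import *
b=[.6233,.2897]
fine(b,-.075,.0065); fine(b,-.075,.004);fine(b,.062,.004)
ct=cams.get_calibration('top'); print(onz(ct,[[339.2,146.5]],.063))
```

```text
-0.075 0.0065 (array([ 0.046, -0.006,  0.204]), array([-0.004,  0.01 , -0.013]))
-0.075 0.004 (array([ 0.047, -0.006,  0.22 ]), array([-0.004,  0.01 , -0.013]))
0.062 0.004 (array([ 0.959, -0.015,  0.181]), array([-0.004,  0.01 , -0.013]))
[[ 0.6703931  -0.26306044  0.063     ]]
```

Request:
{"op": "arm_command", "data": {
  "deltas": [
    [-1, 0.046, -0.006, 0.12, 0, 0.01, -0.013],
    [-1, 0.046, -0.006, 0.2, 0, 0.01, -0.013],
    [-1, 0.046, -0.006, 0.22, 0, 0.01, -0.013],
    [-1, 0.14, -0.007, 0.216, 0, 0.01, -0.013],
    [-1, 0.27, -0.008, 0.211, 0, 0.01, -0.013],
    [-1, 0.4, -0.01, 0.205, 0, 0.01, -0.013],
    [-1, 0.53, -0.011, 0.2, 0, 0.01, -0.013],
    [-1, 0.66, -0.012, 0.194, 0, 0.01, -0.013]
  ]
}}

```text
clock: 32.5
position: [0.5969, 0.1478, 0.0334]
tool_rot: [-3.138, 0.034, 1.39]
force: [-0.4, -1.6, 1.7]
grip_width: 0.0169
```

Request:
{"op": "arm_command", "data": {
  "deltas": [
    [-1, 0.13, -0.001, -0.005, 0, 0, 0],
    [-1, 0.25, -0.002, -0.01, 0, 0, 0],
    [-1, 0.33, -0.003, -0.013, 0, 0, 0],
    [-1, 0.33, -0.003, -0.013, 0, 0, 0]
  ]
}}

```text
clock: 33.0
position: [0.6052, 0.196, 0.0334]
tool_rot: [-3.138, 0.034, 1.39]
force: [-0.5, 0.6, 0.6]
grip_width: 0.0167
```

Run:
```python
from h import *
look(28,(270,130,370,230,6)); p,r,o=pose(); print('sheet x',(p+r.apply(TIP)-SC)@EX)
```

```text
[0.6052 0.196  0.0334] [-3.138  0.034  1.39 ] [-0.5  0.6  0.6] [-0.37  0.77 -0.07  1.67  0.12  0.73 -0.69] tip [0.6345 0.357  0.0039] t 33.0
sheet x 0.07722684628798449
```

View pics/s28.png

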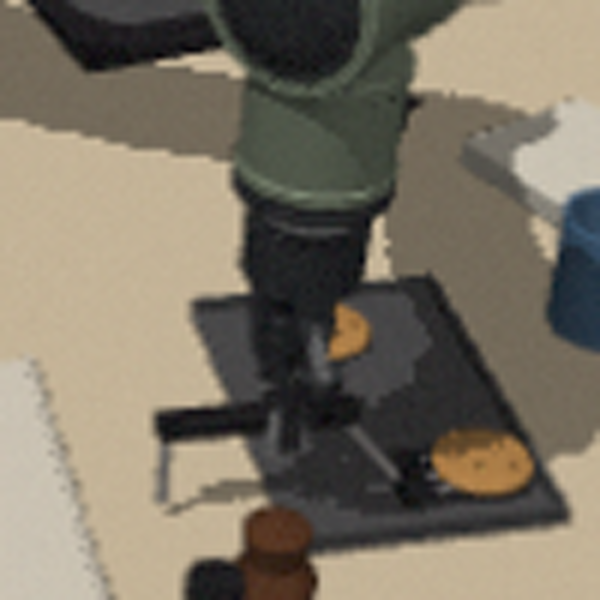

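View pics/w28.png

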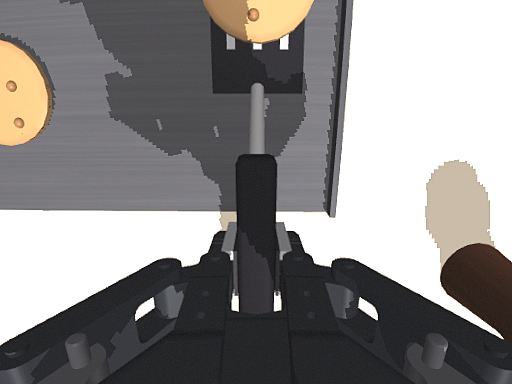

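Request:
{"op": "arm_command", "data": {
  "deltas": [
    [-1, 0.01, 0, -0.03, 0, 0.03, 0],
    [-1, 0.01, 0, -0.08, 0, 0.07, 0],
    [-1, 0, 0, -0.16, 0, 0.12, 0],
    [-1, -0.01, 0, -0.26, 0, 0.14, 0],
    [-1, -0.02, 0, -0.38, 0, 0.14, 0],
    [-1, -0.02, 0, -0.52, 0, 0.14, 0],
    [-1, -0.02, 0, -0.66, 0, 0.14, 0],
    [-1, -0.02, 0, -0.74, 0, 0.14, 0]
  ]
}}

```text
clock: 34.1
position: [0.6062, 0.1961, 0.1465]
tool_rot: [-3.14, -0.076, 1.389]
force: [0.0, -0.2, -1.6]
grip_width: 0.0167
```

Run:
```python
from h import *
look(29,(270,130,370,230,6))
p,r,o=pose()
# near-left target: centre (.572,-.216): tip at x .580
P,R=tcp_for_tip([.600,-.216,.10],0,np.radians(4.4)); print(P)
moveto([P[0],P[1],.150],0,np.radians(4.4),26,(-.05,0,.02))
```

```text
[0.6062 0.1961 0.1465] [-3.14  -0.076  1.389] [ 0.  -0.2 -1.6] [-0.26  0.6  -0.16  1.66  0.04  0.85 -0.6 ] tip [0.6361 0.3593 0.1351] t 34.1
[ 0.43415124 -0.216       0.11120928]
[[-1, -0.01, -0.01, -0.0, -0.0, 0.0, 0.01], [-1, -0.04, -0.02, -0.01, -0.0, 0.0, 0.03], [-1, -0.1, -0.05, -0.02, -0.0, 0.0, 0.06], [-1, -0.17, -0.09, -0.04, -0.01, 0.0, 0.1], [-1, -0.27, -0.15, -0.06, -0.01, 0.0, 0.16], [-1, -0.39, -0.21, -0.08, -0.02, 0.0, 0.22]]
[[-1, -0.15, -0.05, -0.03, -0.01, 0.0, 0.08], [-1, -0.32, -0.09, -0.06, -0.01, 0.0, 0.17], [-1, -0.5, -0.14, -0.09, -0.02, 0.0, 0.27], [-1, -0.67, -0.17, -0.12, -0.03, 0.0, 0.37], [-1, -0.84, -0.2, -0.15, -0.04, 0.0, 0.46], [-1, -1.01, -0.22, -0.17, -0.04, 0.0, 0.56]]
[[-1, -0.15, 0.06, -0.02, -0.01, 0.0, 0.1], [-1, -0.3, 0.13, -0.03, -0.01, 0.0, 0.19], [-1, -0.44, 0.2, -0.03, -0.02, 0.0, 0.29], [-1, -0.57, 0.28, -0.03, -0.03, 0.0, 0.39], [-1, -0.7, 0.37, -0.03, -0.04, 0.0, 0.48], [-1, -0.82, 0.46, -0.03, -0.04, 0.0, 0.58]]
[[-1, -0.06, 0.13, 0.01, -0.01, 0.0, 0.09], [-1, -0.11, 0.25, 0.02, -0.01, 0.0, 0.17], [-1, -0.15, 0.35, 0.04, -0.02, 0.0, 0.24], [-1, -0.18, 0.43, 0.05, -0.02, 0.0, 0.3], [-1, -0.2, 0.49, 0.05, -0.03, 0.0, 0.34], [-1, -0.22, 0.54, 0.06, -0.03, 0.0, 0.37]]
[[-1, -0.0, 0.03, 0.0, -0.0, 0.0, 0.02], [-1, -0.0, 0.04, 0.01, -0.0, 0.0, 0.02]]
```

View pics/s29.png

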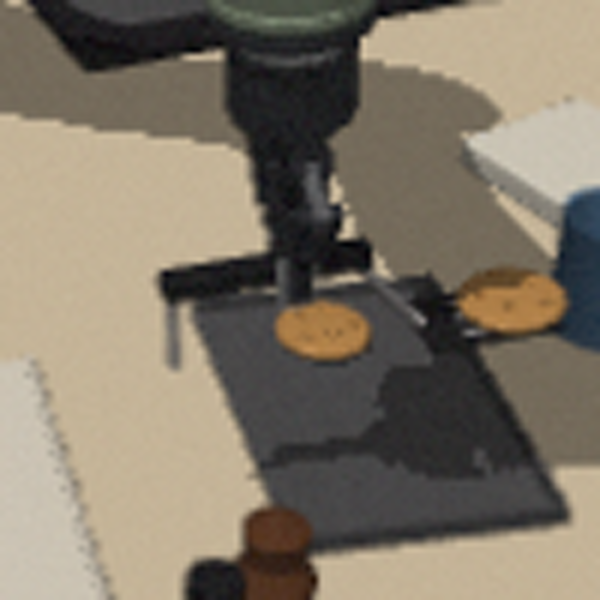

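View pics/w29.png

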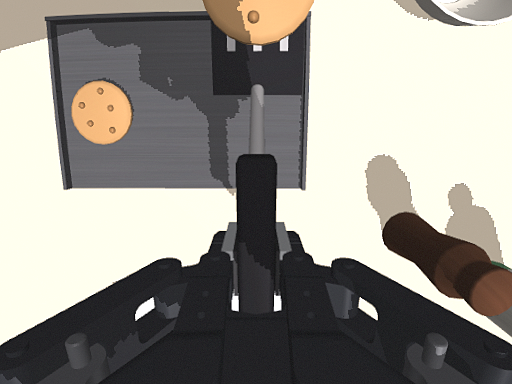

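Request:
{"op": "arm_command", "data": {
  "deltas": [
    [-1, -0.01, -0.01, 0, 0, 0, 0.01],
    [-1, -0.04, -0.02, -0.01, 0, 0, 0.03],
    [-1, -0.1, -0.05, -0.02, 0, 0, 0.06],
    [-1, -0.17, -0.09, -0.04, -0.01, 0, 0.1],
    [-1, -0.27, -0.15, -0.06, -0.01, 0, 0.16],
    [-1, -0.39, -0.21, -0.08, -0.02, 0, 0.22]
  ]
}}

```text
clock: 34.95
position: [0.5633, 0.1421, 0.1524]
tool_rot: [-3.141, -0.075, 1.212]
force: [0.4, -0.6, -1.9]
grip_width: 0.0167
```

Request:
{"op": "arm_command", "data": {
  "deltas": [
    [-1, -0.15, -0.05, -0.03, -0.01, 0, 0.08],
    [-1, -0.32, -0.09, -0.06, -0.01, 0, 0.17],
    [-1, -0.5, -0.14, -0.09, -0.02, 0, 0.27],
    [-1, -0.67, -0.17, -0.12, -0.03, 0, 0.37],
    [-1, -0.84, -0.2, -0.15, -0.04, 0, 0.46],
    [-1, -1.0, -0.22, -0.17, -0.04, 0, 0.56]
  ]
}}

```text
clock: 35.7
position: [0.4794, 0.0114, 0.1668]
tool_rot: [-3.139, -0.075, 0.77]
force: [-0.3, -0.4, -2.1]
grip_width: 0.0167
```

Request:
{"op": "arm_command", "data": {
  "deltas": [
    [-1, -0.15, 0.06, -0.02, -0.01, 0, 0.1],
    [-1, -0.3, 0.13, -0.03, -0.01, 0, 0.19],
    [-1, -0.44, 0.2, -0.03, -0.02, 0, 0.29],
    [-1, -0.57, 0.28, -0.03, -0.03, 0, 0.39],
    [-1, -0.7, 0.37, -0.03, -0.04, 0, 0.48],
    [-1, -0.82, 0.46, -0.03, -0.04, 0, 0.58]
  ]
}}

```text
clock: 36.45
position: [0.4405, -0.1242, 0.1615]
tool_rot: [-3.137, -0.073, 0.313]
force: [0.3, 0.2, -1.1]
grip_width: 0.0166
```

Request:
{"op": "arm_command", "data": {
  "deltas": [
    [-1, -0.06, 0.13, 0.01, -0.01, 0, 0.09],
    [-1, -0.11, 0.25, 0.02, -0.01, 0, 0.17],
    [-1, -0.15, 0.35, 0.04, -0.02, 0, 0.24],
    [-1, -0.18, 0.43, 0.05, -0.02, 0, 0.3],
    [-1, -0.2, 0.5, 0.05, -0.03, 0, 0.35],
    [-1, -0.22, 0.56, 0.06, -0.03, 0, 0.38],
    [-1, -0.22, 0.58, 0.06, -0.03, 0, 0.39]
  ]
}}

```text
clock: 37.33
position: [0.4373, -0.2159, 0.1497]
tool_rot: [-3.138, -0.072, 0.009]
force: [-0.2, -0.6, -1.4]
grip_width: 0.0165
```

Run:
```python
from h import *
look(30,(130,150,270,270,5))
im,out=biscuits_top(); crop(cv2.convertScaleAbs(im,alpha=1.6),120,100,420,250,2.6,'t30'); print([(o[1],o[2]) for o in out])
P,R=tcp_for_tip([.582,-.214,.064],0,np.radians(1)); print(P)
moveto(P,0,np.radians(1),12)
```

```text
[ 0.4373 -0.2159  0.1497] [-3.138 -0.072  0.009] [-0.2 -0.6 -1.4] [ 0.17  0.38  0.24  2.08 -0.2   0.64 -1.02] tip [ 0.6031 -0.2142  0.1377] t 37.325
[(array([337.9, 157.7]), array([ 0.6457, -0.2652,  0.018 ])), (array([326.2, 191.5]), array([ 0.5319, -0.22  ,  0.018 ])), (array([167.3, 217.4]), array([0.4597, 0.3028, 0.018 ]))]
[ 0.41710794 -0.214       0.08502544]
[[-1, -0.0, -0.0, 0.01, -0.0, -0.0, 0.0], [-1, -0.01, -0.0, 0.03, -0.0, -0.0, 0.0], [-1, -0.02, -0.0, 0.06, -0.0, -0.01, 0.0], [-1, -0.04, -0.0, 0.11, -0.0, -0.02, 0.0], [-1, -0.06, -0.0, 0.16, -0.0, -0.03, 0.01], [-1, -0.08, -0.0, 0.21, -0.0, -0.03, 0.01]]
[[-1, -0.02, -0.0, 0.05, -0.0, -0.01, 0.0], [-1, -0.04, -0.0, 0.1, -0.0, -0.02, 0.0], [-1, -0.05, -0.0, 0.15, -0.0, -0.02, 0.0], [-1, -0.07, -0.0, 0.18, -0.0, -0.03, 0.01], [-1, -0.07, -0.0, 0.21, -0.0, -0.03, 0.01], [-1, -0.08, -0.0, 0.21, -0.0, -0.03, 0.01]]
```

View pics/s30.png

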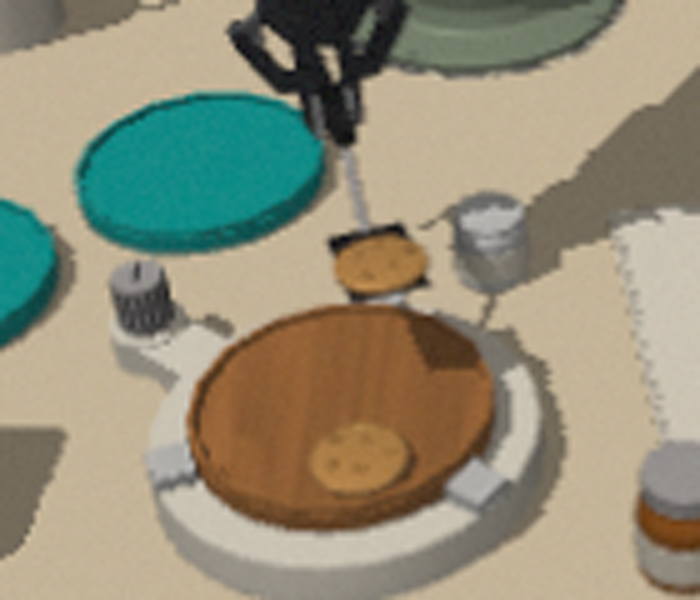

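View pics/w30.png

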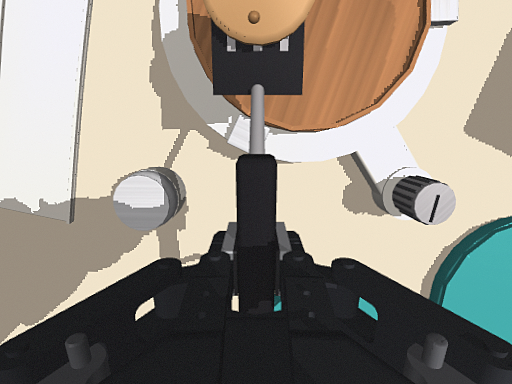

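View pics/t30.png

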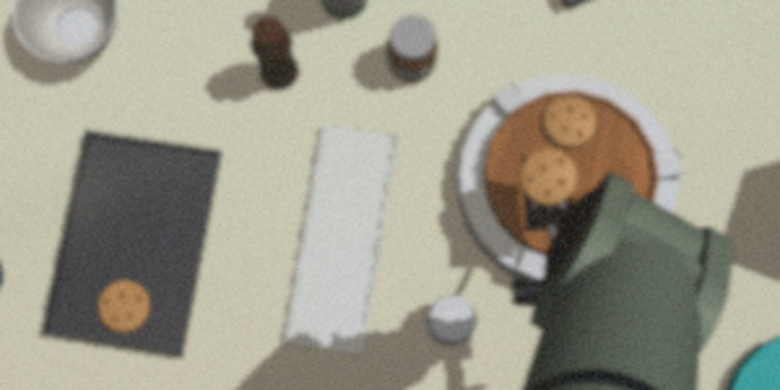

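Request:
{"op": "arm_command", "data": {
  "deltas": [
    [-1, 0, 0, 0.01, 0, 0, 0],
    [-1, -0.01, 0, 0.03, 0, 0, 0],
    [-1, -0.02, 0, 0.06, 0, -0.01, 0],
    [-1, -0.04, 0, 0.11, 0, -0.02, 0],
    [-1, -0.06, 0, 0.16, 0, -0.03, 0.01],
    [-1, -0.08, 0, 0.21, 0, -0.04, 0.01]
  ]
}}

```text
clock: 38.22
position: [0.4273, -0.2154, 0.1169]
tool_rot: [-3.138, -0.039, 0.002]
force: [0.4, -0.2, -1.5]
grip_width: 0.0169
```

Request:
{"op": "arm_command", "data": {
  "deltas": [
    [-1, -0.02, 0, 0.05, 0, -0.01, 0],
    [-1, -0.04, 0, 0.1, 0, -0.02, 0],
    [-1, -0.05, 0, 0.14, 0, -0.03, 0],
    [-1, -0.06, 0, 0.16, 0, -0.04, 0],
    [-1, -0.07, 0, 0.175, 0, -0.05, 0],
    [-1, -0.07, 0, 0.18, 0, -0.06, 0]
  ]
}}

```text
clock: 38.98
position: [0.4182, -0.2154, 0.0901]
tool_rot: [-3.138, 0.007, 0.003]
force: [-0.3, 0.3, -0.8]
grip_width: 0.0167
```

Run:
```python
from h import *
look(31)
up=-np.radians(21)
P,R=tcp_for_tip([.582,-.2155,.054],0,up); print(P)
moveto(P,0,up,12)
```

```text
[ 0.4182 -0.2154  0.0901] [-3.138e+00  7.000e-03  3.000e-03] [-0.3  0.3 -0.8] [ 0.17  0.49  0.23  2.11 -0.21  0.57 -1.02] tip [ 0.5825 -0.2149  0.065 ] t 38.975
[ 0.43699101 -0.2155      0.1352641 ]
[[-1, 0.0, 0.0, -0.01, 0.0, -0.01, 0.0], [-1, 0.01, 0.0, -0.02, 0.0, -0.03, 0.0], [-1, 0.02, 0.0, -0.04, 0.0, -0.07, 0.0], [-1, 0.03, 0.0, -0.08, 0.0, -0.12, 0.0], [-1, 0.05, 0.0, -0.12, 0.0, -0.17, 0.0], [-1, 0.06, 0.0, -0.15, 0.0, -0.23, 0.0]]
[[-1, 0.01, 0.0, -0.04, 0.0, -0.05, 0.0], [-1, 0.02, 0.0, -0.08, 0.0, -0.11, 0.0], [-1, 0.02, 0.0, -0.11, 0.0, -0.16, 0.0], [-1, 0.03, 0.0, -0.14, 0.0, -0.2, 0.0], [-1, 0.03, 0.0, -0.15, 0.0, -0.22, 0.0], [-1, 0.03, 0.0, -0.16, 0.0, -0.23, 0.0]]
```

Request:
{"op": "arm_command", "data": {
  "deltas": [
    [-1, 0, 0, -0.01, 0, -0.01, 0],
    [-1, 0.01, 0, -0.02, 0, -0.03, 0],
    [-1, 0.02, 0, -0.04, 0, -0.07, 0],
    [-1, 0.03, 0, -0.08, 0, -0.12, 0],
    [-1, 0.05, 0, -0.12, 0, -0.17, 0],
    [-1, 0.06, 0, -0.15, 0, -0.23, 0]
  ]
}}

```text
clock: 39.78
position: [0.4278, -0.2155, 0.1131]
tool_rot: [-3.138, 0.189, 0.004]
force: [-1.2, 1.1, -1.3]
grip_width: 0.0172
```

Request:
{"op": "arm_command", "data": {
  "deltas": [
    [-1, 0.01, 0, -0.04, 0, -0.05, 0],
    [-1, 0.02, 0, -0.08, 0, -0.11, 0],
    [-1, 0.02, 0, -0.11, 0, -0.16, 0],
    [-1, 0.03, 0, -0.14, 0, -0.2, 0],
    [-1, 0.03, 0, -0.15, 0, -0.22, 0],
    [-1, 0.03, 0, -0.16, 0, -0.23, 0],
    [-1, 0.03, 0, -0.16, 0, -0.23, 0]
  ]
}}

```text
clock: 40.65
position: [0.4362, -0.2155, 0.1353]
tool_rot: [-3.138, 0.368, 0.004]
force: [-0.1, 0.3, -2.6]
grip_width: 0.0169
```

Run:
```python
from h import *
look(32,(180,190,250,260,10))
```

```text
[ 0.4362 -0.2155  0.1353] [-3.138  0.368  0.004] [-0.1  0.3 -2.6] [ 0.04  0.63  0.33  1.77 -0.08  1.12 -1.17] tip [ 0.5811 -0.2148  0.0539] t 40.65
```

View pics/s32.png

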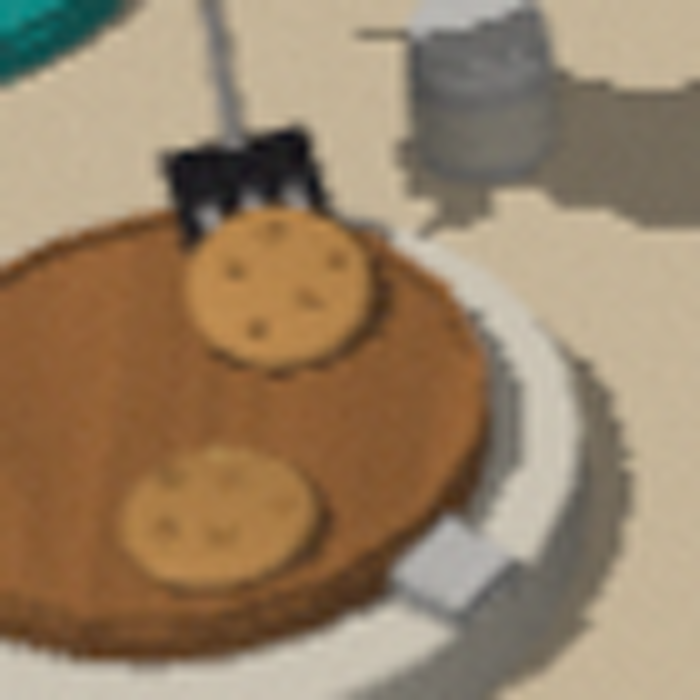

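View pics/w32.png

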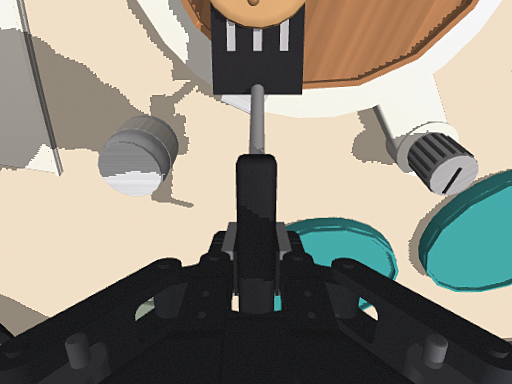

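Request:
{"op": "arm_command", "data": {
  "deltas": [
    [-1, -0.05, 0, 0.019, 0, 0, 0],
    [-1, -0.11, 0, 0.042, 0, 0, 0],
    [-1, -0.18, 0, 0.069, 0, 0, 0],
    [-1, -0.25, 0, 0.096, 0, 0, 0],
    [-1, -0.32, 0, 0.123, 0, 0, 0],
    [-1, -0.34, 0, 0.131, 0, 0, 0],
    [-1, -0.34, 0, 0.131, 0, 0, 0]
  ]
}}

```text
clock: 41.62
position: [0.3814, -0.2157, 0.1356]
tool_rot: [-3.138, 0.368, 0.004]
force: [-2.6, -0.0, 5.8]
grip_width: 0.017
```

Run:
```python
from h import *
look(33,(180,190,250,260,10))
```

```text
[ 0.3814 -0.2157  0.1356] [-3.138  0.368  0.004] [-2.6 -0.   5.8] [ 0.05  0.57  0.35  1.9  -0.06  1.05 -1.15] tip [ 0.5262 -0.215   0.0541] t 41.625
```

View pics/s33.png

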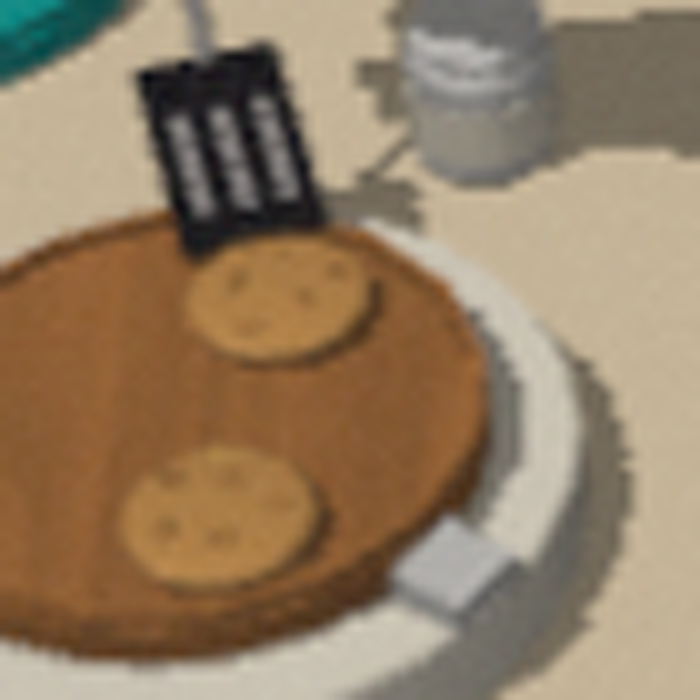

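Request:
{"op": "arm_command", "data": {
  "deltas": [
    [-1, -0.04, 0, -0.02, 0, 0, 0],
    [-1, -0.075, 0, -0.043, 0, 0, 0],
    [-1, -0.12, 0, -0.15, 0, 0, 0],
    [-1, -0.2, 0, -0.4, 0, 0, 0],
    [-1, -0.22, 0, -0.5, 0, 0, 0]
  ]
}}

```text
clock: 42.35
position: [0.3782, -0.2162, 0.2189]
tool_rot: [-3.138, 0.366, 0.004]
force: [0.3, 0.1, -1.5]
grip_width: 0.0168
```

Run:
```python
from h import *
look(34,(180,190,250,260,10))
b=[.4600,.3028]; up=np.radians(-2)
P,R=tcp_for_tip(np.array([b[0],b[1],0])-EX*.085+[0,0,.04],1.388,up); print(P, (np.array([b[0],b[1],0])-SC)@EX)
moveto(P,1.388,up,18,(0.0,0,.03),ramp=.2)
```

```text
[ 0.3782 -0.2162  0.2189] [-3.138  0.366  0.004] [ 0.3  0.1 -1.5] [ 0.02  0.44  0.38  1.84 -0.02  1.23 -1.16] tip [ 0.5232 -0.2156  0.1377] t 42.35
[0.41481572 0.0583756  0.06962641] -0.0061798643476857025
[[-1, 0.0, -0.02, 0.0, -0.01, 0.0, -0.02], [-1, 0.01, -0.07, 0.01, -0.02, 0.02, -0.06], [-1, 0.03, -0.16, 0.02, -0.05, 0.04, -0.14], [-1, 0.06, -0.28, 0.04, -0.09, 0.06, -0.25], [-1, 0.08, -0.41, 0.07, -0.13, 0.09, -0.37], [-1, 0.11, -0.53, 0.1, -0.16, 0.12, -0.49]]
[[-1, 0.08, -0.11, 0.03, -0.03, 0.03, -0.12], [-1, 0.15, -0.22, 0.06, -0.06, 0.06, -0.24], [-1, 0.23, -0.33, 0.11, -0.09, 0.09, -0.36], [-1, 0.32, -0.44, 0.16, -0.11, 0.12, -0.48], [-1, 0.4, -0.55, 0.22, -0.13, 0.14, -0.6], [-1, 0.49, -0.66, 0.29, -0.15, 0.17, -0.72]]
[[-1, 0.13, -0.06, 0.08, -0.01, 0.03, -0.12], [-1, 0.26, -0.11, 0.17, -0.03, 0.06, -0.24], [-1, 0.38, -0.17, 0.26, -0.04, 0.09, -0.36], [-1, 0.47, -0.2, 0.33, -0.04, 0.11, -0.44], [-1, 0.52, -0.23, 0.37, -0.04, 0.12, -0.49], [-1, 0.54, -0.24, 0.38, -0.04, 0.12, -0.51]]
```

View pics/s34.png

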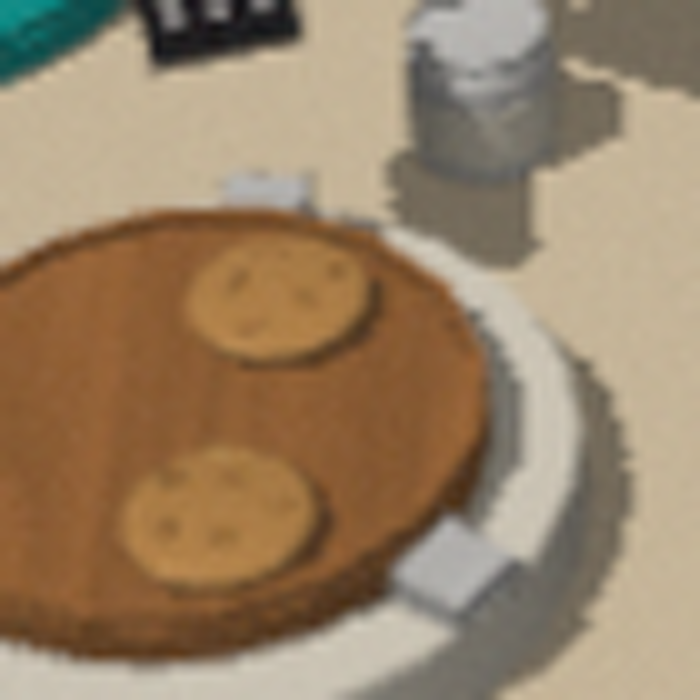

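Request:
{"op": "arm_command", "data": {
  "deltas": [
    [-1, 0, -0.02, 0, -0.01, 0, -0.02],
    [-1, 0.01, -0.07, 0.01, -0.02, 0.02, -0.06],
    [-1, 0.03, -0.16, 0.02, -0.05, 0.04, -0.14],
    [-1, 0.06, -0.28, 0.04, -0.09, 0.06, -0.25],
    [-1, 0.08, -0.41, 0.07, -0.13, 0.09, -0.37],
    [-1, 0.11, -0.53, 0.1, -0.16, 0.12, -0.49]
  ]
}}

```text
clock: 43.2
position: [0.3877, -0.1342, 0.1972]
tool_rot: [-3.136, 0.269, 0.418]
force: [0.5, -0.7, -2.1]
grip_width: 0.0169
```

Request:
{"op": "arm_command", "data": {
  "deltas": [
    [-1, 0.08, -0.11, 0.03, -0.03, 0.03, -0.12],
    [-1, 0.15, -0.22, 0.06, -0.06, 0.06, -0.24],
    [-1, 0.23, -0.33, 0.11, -0.09, 0.09, -0.36],
    [-1, 0.32, -0.44, 0.16, -0.11, 0.12, -0.48],
    [-1, 0.4, -0.55, 0.22, -0.13, 0.14, -0.6],
    [-1, 0.49, -0.66, 0.29, -0.15, 0.17, -0.72]
  ]
}}

```text
clock: 43.95
position: [0.4023, -0.0195, 0.1361]
tool_rot: [-3.14, 0.129, 0.994]
force: [0.7, 0.1, -1.4]
grip_width: 0.0165
```

Request:
{"op": "arm_command", "data": {
  "deltas": [
    [-1, 0.13, -0.06, 0.08, -0.01, 0.03, -0.12],
    [-1, 0.26, -0.11, 0.17, -0.03, 0.06, -0.24],
    [-1, 0.38, -0.17, 0.26, -0.04, 0.09, -0.36],
    [-1, 0.47, -0.2, 0.33, -0.04, 0.11, -0.44],
    [-1, 0.52, -0.23, 0.37, -0.04, 0.12, -0.49],
    [-1, 0.54, -0.24, 0.38, -0.04, 0.12, -0.51],
    [-1, 0.54, -0.24, 0.38, -0.04, 0.12, -0.51]
  ]
}}

```text
clock: 44.82
position: [0.4127, 0.0592, 0.0697]
tool_rot: [-3.138, 0.034, 1.387]
force: [-0.3, 0.5, -1.3]
grip_width: 0.0167
```

Run:
```python
from h import *
look(35,(270,130,370,230,6))
im,out=biscuits_top(); crop(cv2.convertScaleAbs(im,alpha=1.6),120,100,420,250,2.6,'t35'); print([(o[1],o[2]) for o in out])
crop(cv2.convertScaleAbs(im,alpha=1.6),280,110,410,240,6,'t35b')
c=cams.get_calibration('scene');
```

```text
[0.4127 0.0592 0.0697] [-3.138  0.034  1.387] [-0.3  0.5 -1.3] [-0.24  0.46 -0.09  2.23  0.15  0.48 -0.63] tip [0.4425 0.22   0.0402] t 44.825
[(array([338.8, 167.1]), array([ 0.6134, -0.2661,  0.018 ])), (array([167.4, 217.4]), array([0.4597, 0.3026, 0.018 ]))]
```

View pics/s35.png

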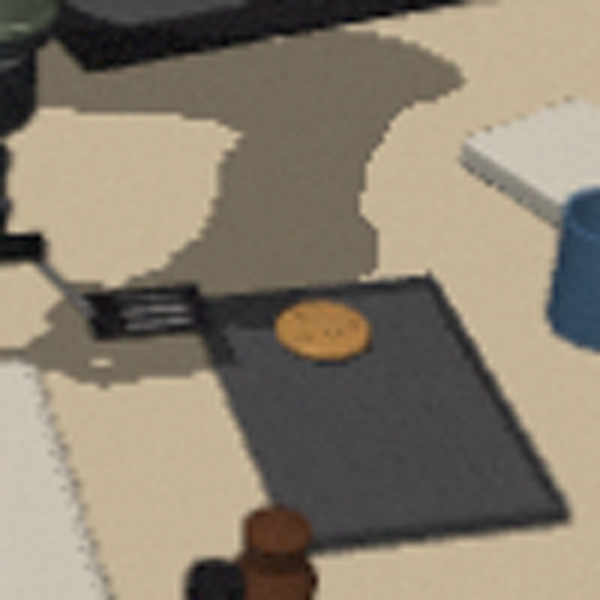

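View pics/t35.png

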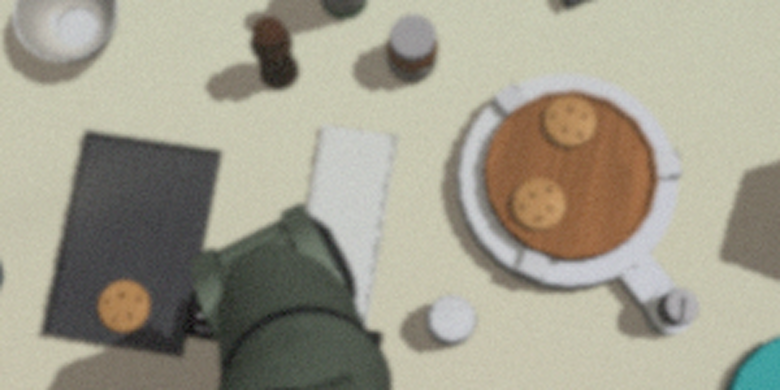

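View pics/t35b.png

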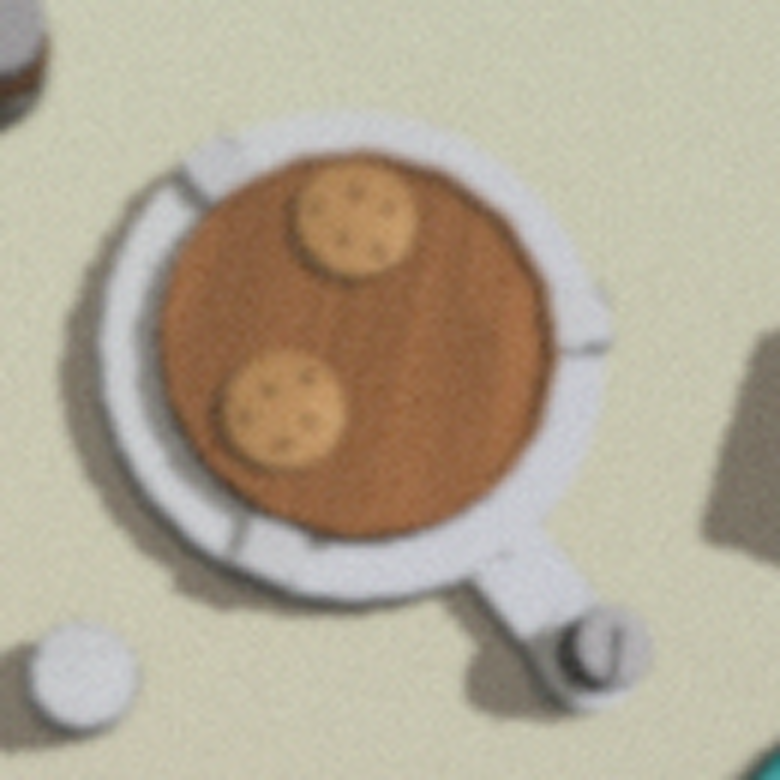

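Run:
```python
from h import *
b=[.4598,.3027]
fine(b,-.08,.0065); fine(b,-.08,.004);fine(b,.055,.004);fine(b,.084,.004)
```

```text
-0.08 0.0065 (array([0.04 , 0.013, 0.223]), array([-0.005, -0.001, -0.003]))
-0.08 0.004 (array([0.04 , 0.013, 0.24 ]), array([-0.005, -0.001, -0.003]))
0.055 0.004 (array([0.94 , 0.011, 0.209]), array([-0.005, -0.001, -0.003]))
0.084 0.004 (array([1.133, 0.01 , 0.202]), array([-0.005, -0.001, -0.003]))
```

Request:
{"op": "arm_command", "data": {
  "deltas": [
    [-1, 0.04, 0.013, 0.12, 0, 0, 0],
    [-1, 0.04, 0.013, 0.22, 0, 0, 0],
    [-1, 0.04, 0.013, 0.24, 0, 0, 0],
    [-1, 0.14, 0.013, 0.236, 0, 0, 0],
    [-1, 0.27, 0.013, 0.232, 0, 0, 0],
    [-1, 0.4, 0.013, 0.227, 0, 0, 0],
    [-1, 0.53, 0.012, 0.223, 0, 0, 0],
    [-1, 0.66, 0.012, 0.218, 0, 0, 0]
  ]
}}

```text
clock: 45.98
position: [0.4326, 0.1563, 0.0337]
tool_rot: [-3.138, 0.034, 1.387]
force: [1.3, -0.6, -1.9]
grip_width: 0.0169
```

Request:
{"op": "arm_command", "data": {
  "deltas": [
    [-1, 0.13, 0, -0.004, 0, 0, 0],
    [-1, 0.26, 0, -0.009, 0, 0, 0],
    [-1, 0.39, 0, -0.013, 0, 0, 0],
    [-1, 0.47, 0, -0.016, 0, 0, 0],
    [-1, 0.47, 0, -0.016, 0, 0, 0]
  ]
}}

```text
clock: 46.6
position: [0.4452, 0.2249, 0.0333]
tool_rot: [-3.137, 0.034, 1.387]
force: [-0.2, -0.1, -2.1]
grip_width: 0.0169
```

Run:
```python
from h import *
look(36,(270,130,370,230,6)); p,r,o=pose(); print('sheet x',(p+r.apply(TIP)-SC)@EX)
```

```text
[0.4452 0.2249 0.0333] [-3.137  0.034  1.387] [-0.2 -0.1 -2.1] [-0.56  0.62 -0.06  2.03  0.11  0.52 -0.89] tip [0.475  0.3858 0.0038] t 46.6
sheet x 0.07677817422628888
```

View pics/s36.png

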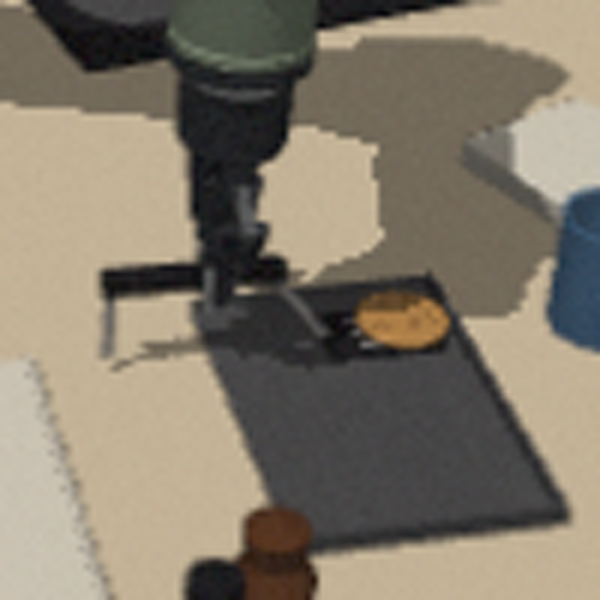

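View pics/w36.png

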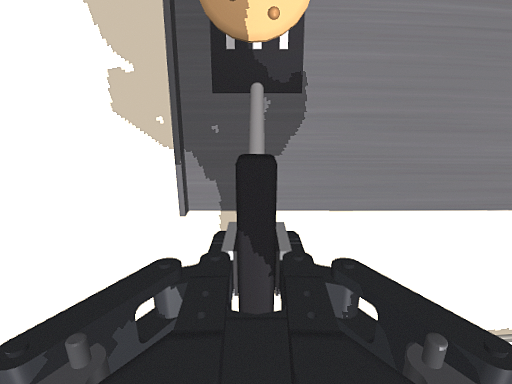

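Request:
{"op": "arm_command", "data": {
  "deltas": [
    [-1, 0.01, 0, -0.03, 0, 0.03, 0],
    [-1, 0.01, 0, -0.08, 0, 0.07, 0],
    [-1, 0, 0, -0.16, 0, 0.12, 0],
    [-1, -0.01, 0, -0.26, 0, 0.14, 0],
    [-1, -0.02, 0, -0.38, 0, 0.14, 0],
    [-1, -0.02, 0, -0.52, 0, 0.14, 0],
    [-1, -0.02, 0, -0.66, 0, 0.14, 0],
    [-1, -0.02, 0, -0.74, 0, 0.14, 0]
  ]
}}

```text
clock: 47.7
position: [0.4462, 0.2248, 0.1461]
tool_rot: [-3.139, -0.077, 1.386]
force: [0.2, 0.3, -2.4]
grip_width: 0.0166
```

Run:
```python
from h import *
look(37,(270,130,370,230,6))
P,R=tcp_for_tip([.602,-.310,.10],0,np.radians(4.4)); print(P)
moveto([P[0],P[1],.155],0,np.radians(4.4),30,(0.01,0,.02))
```

```text
[0.4462 0.2248 0.1461] [-3.139 -0.077  1.386] [ 0.2  0.3 -2.4] [-0.41  0.4  -0.18  2.02  0.02  0.67 -0.76] tip [0.4767 0.3879 0.1349] t 47.7
[ 0.43615124 -0.31        0.11120928]
[[-1, -0.01, 0.0, -0.0, -0.0, -0.0, 0.0], [-1, -0.04, 0.01, -0.01, -0.0, -0.0, 0.02], [-1, -0.08, 0.02, -0.02, -0.0, -0.0, 0.04], [-1, -0.15, 0.03, -0.03, -0.01, -0.0, 0.07], [-1, -0.23, 0.05, -0.05, -0.01, -0.0, 0.12], [-1, -0.33, 0.08, -0.07, -0.01, -0.0, 0.17]]
[[-1, -0.11, 0.04, -0.02, -0.0, -0.0, 0.06], [-1, -0.25, 0.09, -0.05, -0.01, -0.0, 0.13], [-1, -0.39, 0.15, -0.08, -0.02, -0.0, 0.21], [-1, -0.55, 0.2, -0.11, -0.02, -0.0, 0.29], [-1, -0.71, 0.26, -0.14, -0.03, -0.0, 0.38], [-1, -0.87, 0.31, -0.16, -0.04, -0.0, 0.46]]
[[-1, -0.13, 0.11, -0.02, -0.01, -0.0, 0.08], [-1, -0.26, 0.21, -0.04, -0.01, -0.0, 0.17], [-1, -0.4, 0.32, -0.05, -0.02, -0.0, 0.25], [-1, -0.53, 0.42, -0.06, -0.03, -0.0, 0.34], [-1, -0.66, 0.52, -0.07, -0.03, -0.0, 0.42], [-1, -0.8, 0.63, -0.08, -0.04, -0.0, 0.5]]
[[-1, -0.09, 0.15, 0.0, -0.01, -0.0, 0.08], [-1, -0.18, 0.29, 0.0, -0.01, -0.0, 0.17], [-1, -0.27, 0.44, 0.01, -0.02, -0.0, 0.25], [-1, -0.35, 0.57, 0.01, -0.03, -0.0, 0.33], [-1, -0.43, 0.69, 0.02, -0.03, -0.0, 0.4], [-1, -0.5, 0.79, 0.03, -0.04, -0.0, 0.46]]
[[-1, -0.02, 0.1, 0.01, -0.0, -0.0, 0.05], [-1, -0.04, 0.18, 0.02, -0.01, -0.0, 0.09], [-1, -0.05, 0.25, 0.02, -0.01, -0.0, 0.13], [-1, -0.06, 0.3, 0.02, -0.01, -0.0, 0.15], [-1, -0.07, 0.32, 0.03, -0.01, -0.0, 0.16], [-1, -0.07, 0.33, 0.03, -0.01, -0.0, 0.17]]
```

View pics/w37.png

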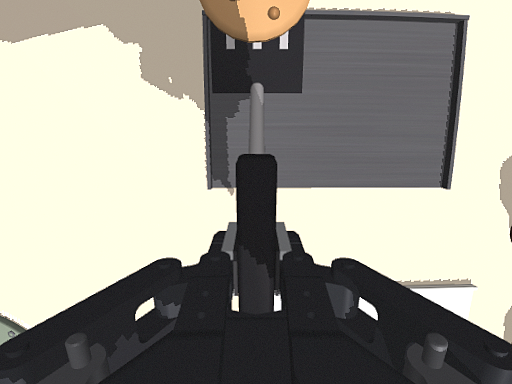

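Request:
{"op": "arm_command", "data": {
  "deltas": [
    [-1, -0.01, 0, 0, 0, 0, 0],
    [-1, -0.04, 0.01, -0.01, 0, 0, 0.02],
    [-1, -0.08, 0.02, -0.02, 0, 0, 0.04],
    [-1, -0.15, 0.03, -0.03, -0.01, 0, 0.07],
    [-1, -0.23, 0.05, -0.05, -0.01, 0, 0.12],
    [-1, -0.33, 0.08, -0.07, -0.01, 0, 0.17]
  ]
}}

```text
clock: 48.55
position: [0.4485, 0.1723, 0.1513]
tool_rot: [-3.135, -0.075, 1.249]
force: [0.0, -1.2, -2.5]
grip_width: 0.017
```

Request:
{"op": "arm_command", "data": {
  "deltas": [
    [-1, -0.11, 0.04, -0.02, 0, 0, 0.06],
    [-1, -0.25, 0.09, -0.05, -0.01, 0, 0.13],
    [-1, -0.39, 0.15, -0.08, -0.02, 0, 0.21],
    [-1, -0.55, 0.2, -0.11, -0.02, 0, 0.29],
    [-1, -0.71, 0.26, -0.14, -0.03, 0, 0.38],
    [-1, -0.87, 0.31, -0.16, -0.04, 0, 0.46]
  ]
}}

```text
clock: 49.3
position: [0.4515, 0.0316, 0.1652]
tool_rot: [-3.14, -0.074, 0.885]
force: [-1.1, 1.4, -2.1]
grip_width: 0.0166
```

Request:
{"op": "arm_command", "data": {
  "deltas": [
    [-1, -0.13, 0.11, -0.02, -0.01, 0, 0.08],
    [-1, -0.26, 0.21, -0.04, -0.01, 0, 0.17],
    [-1, -0.4, 0.32, -0.05, -0.02, 0, 0.25],
    [-1, -0.53, 0.42, -0.06, -0.03, 0, 0.34],
    [-1, -0.66, 0.52, -0.07, -0.03, 0, 0.42],
    [-1, -0.8, 0.63, -0.08, -0.04, 0, 0.5]
  ]
}}

```text
clock: 50.05
position: [0.4489, -0.1214, 0.1679]
tool_rot: [3.141, -0.073, 0.492]
force: [1.1, -0.9, -0.9]
grip_width: 0.0164
```

Request:
{"op": "arm_command", "data": {
  "deltas": [
    [-1, -0.09, 0.15, 0, -0.01, 0, 0.08],
    [-1, -0.18, 0.29, 0, -0.01, 0, 0.17],
    [-1, -0.27, 0.44, 0.01, -0.02, 0, 0.25],
    [-1, -0.35, 0.57, 0.01, -0.03, 0, 0.33],
    [-1, -0.43, 0.69, 0.02, -0.03, 0, 0.4],
    [-1, -0.5, 0.79, 0.03, -0.04, 0, 0.46]
  ]
}}

```text
clock: 50.8
position: [0.4397, -0.2608, 0.1578]
tool_rot: [3.136, -0.074, 0.13]
force: [-0.6, 0.2, -0.6]
grip_width: 0.0167
```

Request:
{"op": "arm_command", "data": {
  "deltas": [
    [-1, -0.02, 0.1, 0.01, 0, 0, 0.05],
    [-1, -0.04, 0.18, 0.02, -0.01, 0, 0.09],
    [-1, -0.05, 0.25, 0.02, -0.01, 0, 0.13],
    [-1, -0.06, 0.3, 0.02, -0.01, 0, 0.15],
    [-1, -0.07, 0.32, 0.03, -0.01, 0, 0.16],
    [-1, -0.07, 0.33, 0.03, -0.01, 0, 0.17]
  ]
}}

```text
clock: 51.55
position: [0.4363, -0.3097, 0.1529]
tool_rot: [3.139, -0.075, -0.0]
force: [0.5, -0.4, -1.6]
grip_width: 0.0167
```

Run:
```python
from h import *
look(38,(130,150,270,270,5))
P,R=tcp_for_tip([.583,-.308,.066],0,0); print(P)
moveto(P,0,0,12)
```

```text
[ 0.4363 -0.3097  0.1529] [ 3.139 -0.075 -0.   ] [ 0.5 -0.4 -1.6] [ 0.32  0.44  0.28  1.96 -0.25  0.7  -0.82] tip [ 0.6022 -0.3098  0.1413] t 51.55
[ 0.4185 -0.308   0.0899]
[[-1, -0.0, -0.0, 0.01, 0.0, -0.0, -0.0], [-1, -0.01, -0.0, 0.03, 0.0, -0.01, -0.0], [-1, -0.02, -0.0, 0.06, 0.0, -0.01, -0.0], [-1, -0.04, -0.0, 0.11, 0.0, -0.03, -0.0], [-1, -0.06, -0.0, 0.16, 0.0, -0.04, -0.0], [-1, -0.08, -0.01, 0.21, 0.0, -0.05, -0.0]]
[[-1, -0.02, -0.0, 0.05, 0.0, -0.01, -0.0], [-1, -0.03, -0.0, 0.1, 0.0, -0.02, -0.0], [-1, -0.05, -0.0, 0.15, 0.0, -0.03, -0.0], [-1, -0.06, -0.0, 0.18, 0.0, -0.04, -0.0], [-1, -0.07, -0.01, 0.2, 0.0, -0.05, -0.0], [-1, -0.07, -0.01, 0.21, 0.0, -0.05, -0.0]]
```

View pics/s38.png

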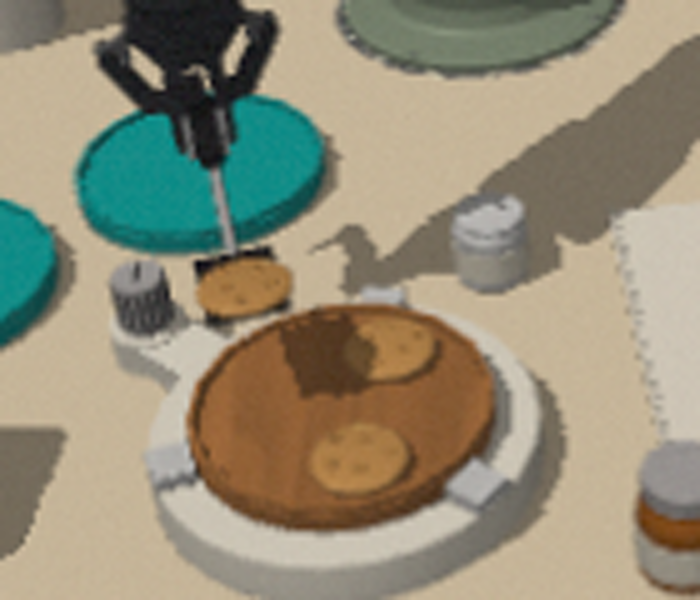

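View pics/w38.png

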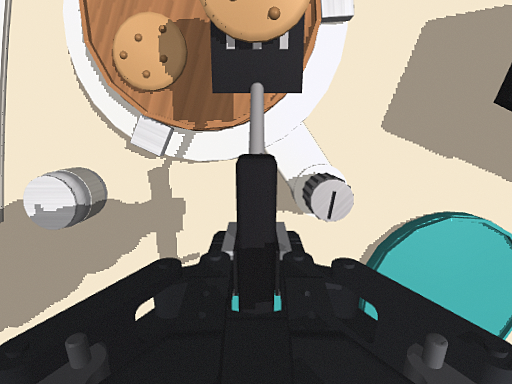

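Request:
{"op": "arm_command", "data": {
  "deltas": [
    [-1, 0, 0, 0.01, 0, 0, 0],
    [-1, -0.01, 0, 0.03, 0, -0.01, 0],
    [-1, -0.02, 0, 0.06, 0, -0.01, 0],
    [-1, -0.04, 0, 0.11, 0, -0.03, 0],
    [-1, -0.06, 0, 0.16, 0, -0.04, 0],
    [-1, -0.08, 0, 0.21, 0, -0.05, 0]
  ]
}}

```text
clock: 52.4
position: [0.4266, -0.3098, 0.12]
tool_rot: [3.138, -0.035, -0.0]
force: [-0.2, 0.0, -1.7]
grip_width: 0.0167
```

Request:
{"op": "arm_command", "data": {
  "deltas": [
    [-1, -0.02, 0, 0.05, 0, -0.01, 0],
    [-1, -0.03, 0, 0.1, 0, -0.02, 0],
    [-1, -0.05, 0, 0.14, 0, -0.03, 0],
    [-1, -0.06, 0, 0.17, 0, -0.04, 0],
    [-1, -0.07, 0, 0.19, 0, -0.05, 0],
    [-1, -0.07, 0, 0.2, 0, -0.05, 0]
  ]
}}

```text
clock: 53.15
position: [0.4175, -0.31, 0.0902]
tool_rot: [3.138, 0.004, -0.0]
force: [-0.1, 0.7, -1.2]
grip_width: 0.0166
```

Run:
```python
from h import *
look(39,(180,190,250,260,10))
w=cams.get_calibration('wrist'); im=cams.grab_frame('wrist')
m=cv2.inRange(cv2.cvtColor(im,cv2.COLOR_BGR2HSV),(12,60,80),(25,200,255))
up=-np.radians(21)
P,R=tcp_for_tip([.583,-.308,.054],0,up); print(P)
moveto(P,0,up,12)
```

```text
[ 0.4175 -0.31    0.0902] [ 3.138  0.004 -0.   ] [-0.1  0.7 -1.2] [ 0.32  0.55  0.28  1.99 -0.24  0.63 -0.82] tip [ 0.5819 -0.3101  0.0657] t 53.15
[ 0.43799101 -0.308       0.1352641 ]
[[-1, 0.0, -0.0, -0.0, -0.0, -0.01, -0.0], [-1, 0.01, -0.0, -0.02, -0.0, -0.03, -0.0], [-1, 0.02, -0.0, -0.04, -0.0, -0.07, -0.0], [-1, 0.04, -0.0, -0.08, -0.0, -0.12, -0.0], [-1, 0.05, -0.01, -0.11, -0.0, -0.18, -0.0], [-1, 0.07, -0.01, -0.15, -0.0, -0.23, -0.0]]
[[-1, 0.01, -0.0, -0.04, -0.0, -0.06, -0.0], [-1, 0.02, -0.0, -0.08, -0.0, -0.11, -0.0], [-1, 0.03, -0.0, -0.11, -0.0, -0.16, -0.0], [-1, 0.03, -0.01, -0.14, -0.0, -0.2, -0.0], [-1, 0.04, -0.01, -0.15, -0.0, -0.22, -0.0], [-1, 0.04, -0.01, -0.16, -0.0, -0.23, -0.0]]
```

View pics/w39.png

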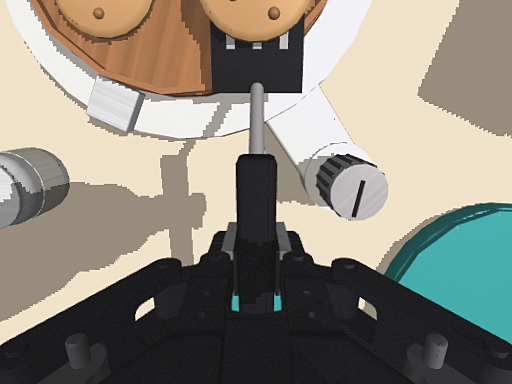

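Request:
{"op": "arm_command", "data": {
  "deltas": [
    [-1, 0, 0, 0, 0, -0.01, 0],
    [-1, 0.01, 0, -0.02, 0, -0.03, 0],
    [-1, 0.02, -0.01, -0.04, 0, -0.07, 0],
    [-1, 0.04, -0.01, -0.08, 0, -0.12, 0],
    [-1, 0.05, -0.01, -0.11, 0, -0.18, 0],
    [-1, 0.07, -0.01, -0.15, 0, -0.23, 0]
  ]
}}

```text
clock: 54.05
position: [0.4284, -0.3083, 0.1132]
tool_rot: [3.138, 0.186, -0.001]
force: [-0.6, 1.1, -2.6]
grip_width: 0.0168
```

Request:
{"op": "arm_command", "data": {
  "deltas": [
    [-1, 0.01, 0, -0.04, 0, -0.06, 0],
    [-1, 0.02, 0, -0.08, 0, -0.11, 0],
    [-1, 0.03, 0, -0.11, 0, -0.16, 0],
    [-1, 0.03, 0, -0.14, 0, -0.2, 0],
    [-1, 0.04, 0, -0.15, 0, -0.22, 0],
    [-1, 0.04, 0, -0.16, 0, -0.23, 0],
    [-1, 0.04, 0, -0.16, 0, -0.23, 0]
  ]
}}

```text
clock: 54.92
position: [0.4382, -0.3084, 0.1353]
tool_rot: [3.138, 0.365, -0.002]
force: [-0.2, 0.2, -1.8]
grip_width: 0.0167
```

Run:
```python
from h import *
look(40,(160,190,230,260,10))
```

```text
[ 0.4382 -0.3084  0.1353] [ 3.138e+00  3.650e-01 -2.000e-03] [-0.2  0.2 -1.8] [ 0.15  0.7   0.4   1.66 -0.09  1.15 -1.02] tip [ 0.5834 -0.3087  0.0543] t 54.925
```

View pics/s40.png

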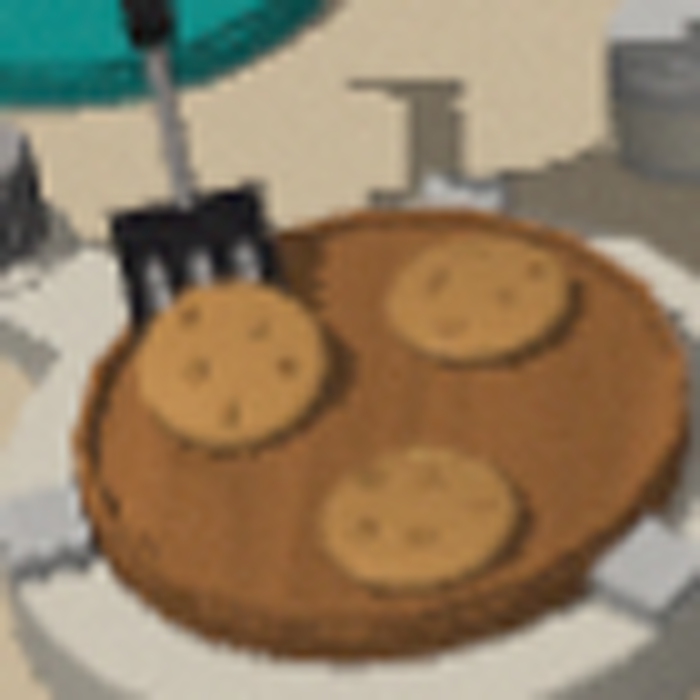

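Request:
{"op": "arm_command", "data": {
  "deltas": [
    [-1, -0.05, 0, 0.019, 0, 0, 0],
    [-1, -0.11, 0, 0.042, 0, 0, 0],
    [-1, -0.17, 0, 0.065, 0, 0, 0],
    [-1, -0.22, 0, 0.083, 0, 0, 0],
    [-1, -0.28, 0, 0.083, 0, 0, 0],
    [-1, -0.34, 0, 0.083, 0, 0, 0],
    [-1, -0.42, 0, 0.083, 0, 0, 0],
    [-1, -0.42, 0, 0.083, 0, 0, 0]
  ]
}}

```text
clock: 56.02
position: [0.3743, -0.3085, 0.1467]
tool_rot: [3.138, 0.365, -0.003]
force: [0.7, -0.6, -1.7]
grip_width: 0.0165
```

Run:
```python
from h import *
look(41,(160,190,230,260,10))
```

```text
[ 0.3743 -0.3085  0.1467] [ 3.138e+00  3.650e-01 -3.000e-03] [ 0.7 -0.6 -1.7] [ 0.16  0.61  0.43  1.81 -0.05  1.08 -0.99] tip [ 0.5195 -0.3089  0.0657] t 56.025
```

View pics/s41.png

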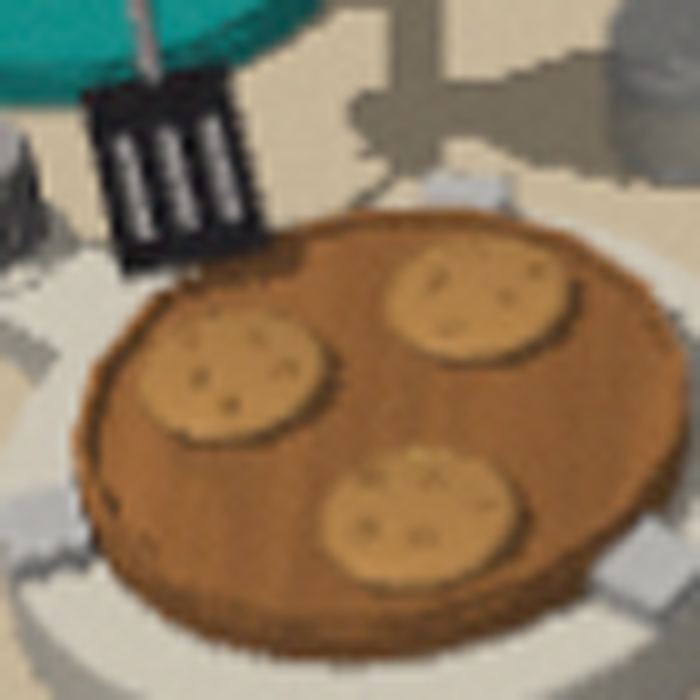

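Request:
{"op": "arm_command", "data": {
  "deltas": [
    [-1, -0.06, 0, -0.15, 0, 0, 0],
    [-1, -0.13, 0, -0.35, 0, 0, 0],
    [-1, -0.19, 0, -0.5, 0, 0, 0],
    [-1, -0.19, 0, -0.5, 0, 0, 0]
  ]
}}

```text
clock: 56.62
position: [0.376, -0.3083, 0.2274]
tool_rot: [3.137, 0.363, -0.002]
force: [0.5, -0.3, -1.0]
grip_width: 0.017
```

Run:
```python
from h import *
look(42)
moveto([.505,.033,.11],-.16,0,16,(-.01,0,.02),ramp=.25)
```

```text
[ 0.376  -0.3083  0.2274] [ 3.137e+00  3.630e-01 -2.000e-03] [ 0.5 -0.3 -1. ] [ 0.13  0.51  0.46  1.74 -0.02  1.25 -0.99] tip [ 0.5213 -0.3087  0.1467] t 56.625
[[-1, 0.01, -0.02, 0.0, 0.0, 0.0, 0.0], [-1, 0.03, -0.1, 0.0, 0.0, 0.02, 0.01], [-1, 0.07, -0.21, 0.01, 0.01, 0.04, 0.02], [-1, 0.13, -0.38, 0.02, 0.01, 0.08, 0.03], [-1, 0.19, -0.57, 0.03, 0.02, 0.12, 0.05], [-1, 0.27, -0.76, 0.05, 0.02, 0.15, 0.06]]
[[-1, 0.07, -0.19, 0.04, 0.0, 0.04, 0.02], [-1, 0.14, -0.39, 0.08, 0.01, 0.08, 0.03], [-1, 0.22, -0.58, 0.13, 0.01, 0.12, 0.05], [-1, 0.3, -0.77, 0.19, 0.01, 0.15, 0.07], [-1, 0.39, -0.97, 0.26, 0.01, 0.19, 0.08], [-1, 0.49, -1.16, 0.33, 0.02, 0.23, 0.1]]
[[-1, 0.06, -0.17, 0.08, 0.0, 0.03, 0.01], [-1, 0.1, -0.3, 0.14, 0.0, 0.06, 0.03], [-1, 0.13, -0.37, 0.18, 0.0, 0.07, 0.03], [-1, 0.14, -0.4, 0.19, 0.0, 0.08, 0.03]]
```

Request:
{"op": "arm_command", "data": {
  "deltas": [
    [-1, 0.01, -0.02, 0, 0, 0, 0],
    [-1, 0.03, -0.1, 0, 0, 0.02, 0.01],
    [-1, 0.07, -0.21, 0.01, 0.01, 0.04, 0.02],
    [-1, 0.13, -0.38, 0.02, 0.01, 0.08, 0.03],
    [-1, 0.19, -0.57, 0.03, 0.02, 0.12, 0.05],
    [-1, 0.27, -0.76, 0.05, 0.02, 0.15, 0.06]
  ]
}}

```text
clock: 57.42
position: [0.4105, -0.1922, 0.2043]
tool_rot: [3.14, 0.245, -0.051]
force: [0.5, 0.6, -2.3]
grip_width: 0.0167
```

Request:
{"op": "arm_command", "data": {
  "deltas": [
    [-1, 0.07, -0.19, 0.04, 0, 0.04, 0.02],
    [-1, 0.14, -0.39, 0.08, 0.01, 0.08, 0.03],
    [-1, 0.22, -0.58, 0.13, 0.01, 0.12, 0.05],
    [-1, 0.3, -0.77, 0.19, 0.01, 0.15, 0.07],
    [-1, 0.39, -0.97, 0.26, 0.01, 0.19, 0.08],
    [-1, 0.44, -1.0, 0.3, 0.02, 0.23, 0.1]
  ]
}}

```text
clock: 58.18
position: [0.4708, -0.0438, 0.1436]
tool_rot: [-3.139, 0.066, -0.127]
force: [0.1, -0.8, -1.7]
grip_width: 0.0167
```

Run:
```python
from h import *
look(43)
moveto([.505,.033,.10],-.16,0,6)
```

```text
[ 0.4708 -0.0438  0.1436] [-3.139  0.066 -0.127] [ 0.1 -0.8 -1.7] [-0.28  0.44  0.34  2.02 -0.21  0.78 -1.51] tip [ 0.632  -0.0644  0.1089] t 58.175
[[-1, 0.01, -0.04, 0.02, 0.0, 0.01, 0.0], [-1, 0.05, -0.14, 0.07, 0.0, 0.02, 0.01], [-1, 0.09, -0.27, 0.14, 0.0, 0.04, 0.02], [-1, 0.13, -0.4, 0.2, 0.0, 0.06, 0.03], [-1, 0.17, -0.51, 0.26, 0.0, 0.08, 0.04], [-1, 0.18, -0.54, 0.28, 0.0, 0.08, 0.04]]
```

Request:
{"op": "arm_command", "data": {
  "deltas": [
    [-1, 0.01, -0.04, 0.02, 0, 0.01, 0],
    [-1, 0.05, -0.14, 0.07, 0, 0.02, 0.01],
    [-1, 0.09, -0.27, 0.14, 0, 0.04, 0.02],
    [-1, 0.13, -0.4, 0.2, 0, 0.06, 0.03],
    [-1, 0.17, -0.51, 0.26, 0, 0.08, 0.04],
    [-1, 0.18, -0.54, 0.28, 0, 0.084, 0.04],
    [-1, 0.18, -0.54, 0.28, 0, 0.084, 0.04]
  ]
}}

```text
clock: 59.1
position: [0.5051, 0.0301, 0.1006]
tool_rot: [3.141, 0.001, -0.161]
force: [0.9, 0.1, -1.1]
grip_width: 0.0167
```

Run:
```python
from h import *
look(44,(230,150,310,240,7))
R=down(-.16)
print(todelta([.506,.033,.0305],R))
im,out=biscuits_top()
crop(cv2.convertScaleAbs(im,alpha=1.6),280,110,410,240,6,'t44')
c=cams.get_calibration('top')
hsv=cv2.cvtColor(im,cv2.COLOR_BGR2HSV)
g=im[:,:,1].astype(int)
m=(cv2.inRange(hsv,(5,60,40),(25,255,255))>0)&(g>0)
v=hsv[135:200,306:373,2]; print(np.percentile(v,[5,25,50,75,95]))
```

```text
[0.5051 0.0301 0.1006] [ 3.141e+00  1.000e-03 -1.610e-01] [ 0.9  0.1 -1.1] [-0.41  0.52  0.31  2.02 -0.26  0.64 -1.66] tip [0.6675 0.0037 0.0767] t 59.1
(array([ 0.001, -0.024,  0.47 ]), array([ 0.001,  0.   , -0.003]))
[ 76.  90.  97. 114. 131.]
```

View pics/t44.png

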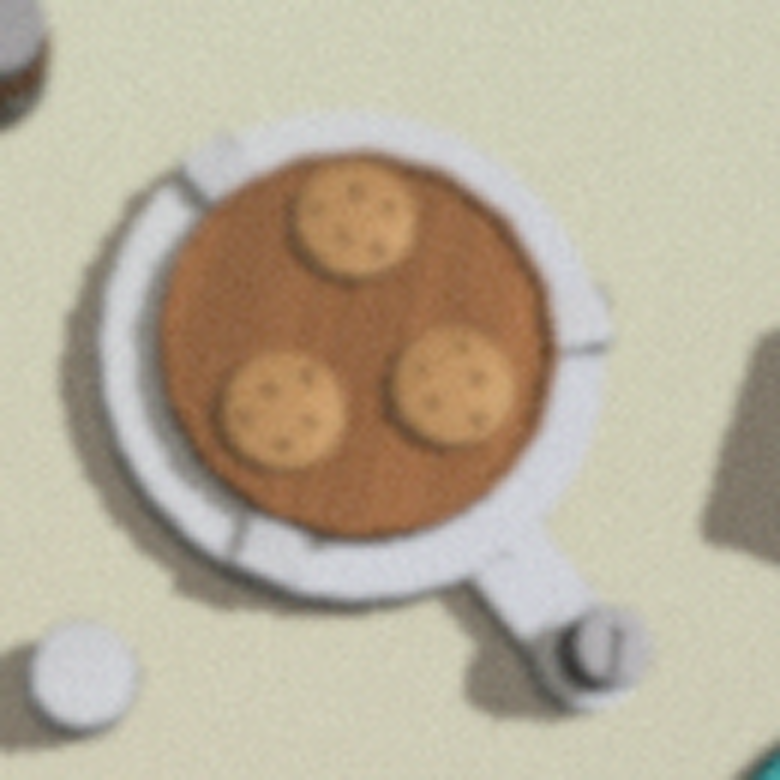

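View pics/s44.png

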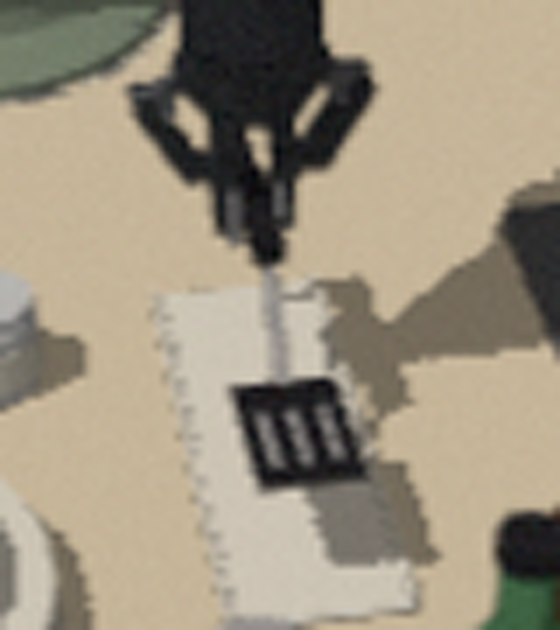

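View pics/w44.png

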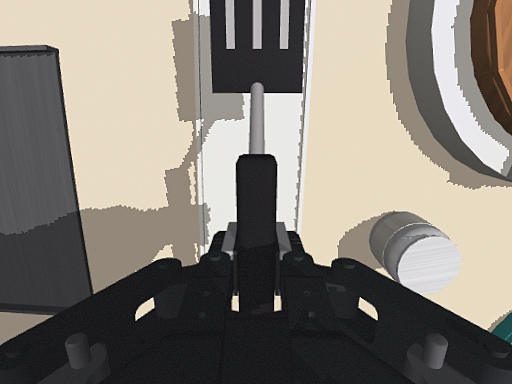

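Run:
```python
from h import *
c=cams.get_calibration('top'); x=onz(c,[[339.5,146.4],[327.3,178.2],[355.5,174]],.065)[:,:2]; bc=np.array([.604,-.2586])
print(x.round(4),np.linalg.norm(x-bc,axis=1).round(4))
# radial gap: edges along x: biscuit far edge vs board outer edge
e=onz(c,[[339.5,110+155/6]],.065), onz(c,[[339.5,110+150/6]],.059); print(e)
```

```text
[[ 0.6701 -0.2637]
 [ 0.5658 -0.2183]
 [ 0.5771 -0.309 ]] [0.0663 0.0555 0.0571]
(array([[ 0.70587139, -0.26593144,  0.065     ]]), array([[ 0.71080567, -0.26733094,  0.059     ]]))
```

Request:
{"op": "arm_command", "data": {
  "deltas": [
    [-1, 0, -0.02, 0.12, 0, 0, 0],
    [-1, 0, -0.024, 0.28, 0, 0, 0],
    [-1, 0, -0.024, 0.4, 0, 0, 0],
    [-1, 0, -0.024, 0.45, 0, 0, 0],
    [-1, 0, -0.024, 0.468, 0, 0, 0],
    [-1, 0, -0.024, 0.468, 0, 0, 0]
  ]
}}

```text
clock: 60.0
position: [0.506, 0.0336, 0.0311]
tool_rot: [3.142, -0.0, -0.162]
force: [-0.3, -0.4, -0.4]
grip_width: 0.0168
```

Run:
```python
from h import *
look(45,(230,150,310,240,7))
```

```text
[0.506  0.0336 0.0311] [ 3.142 -0.    -0.162] [-0.3 -0.4 -0.4] [-0.36  0.64  0.24  2.05 -0.32  0.48 -1.62] tip [0.6684 0.0071 0.0072] t 60.0
```

View pics/s45.png

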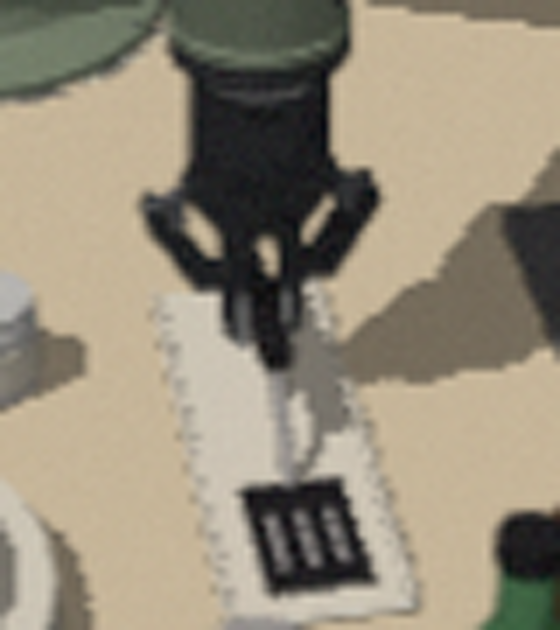

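View pics/w45.png

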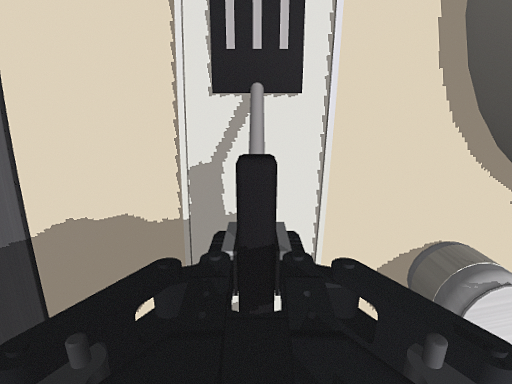

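Request:
{"op": "arm_command", "data": {
  "deltas": [
    [-1, 0, 0, 0.01, 0, 0, 0],
    [-1, 0, 0, 0.01, 0, 0, 0],
    [-0.3, 0, 0, 0.01, 0, 0, 0],
    [0.3, 0, 0, 0.01, 0, 0, 0],
    [0.3, 0, 0, 0.01, 0, 0, 0],
    [0.3, 0, 0, 0.01, 0, 0, 0]
  ]
}}

```text
clock: 60.85
position: [0.5058, 0.0337, 0.0291]
tool_rot: [3.141, 0.0, -0.161]
force: [-0.0, 0.5, 0.3]
grip_width: 0.0554
```

Request:
{"op": "arm_command", "data": {
  "deltas": [
    [0.3, 0, 0, -0.1, 0, 0, 0],
    [0.3, 0, 0, -0.4, 0, 0, 0],
    [0.3, 0, 0, -0.8, 0, 0, 0],
    [0.3, 0, 0, -1, 0, 0, 0],
    [0.3, 0, 0, -1, 0, 0, 0]
  ]
}}

```text
clock: 61.48
position: [0.5069, 0.0339, 0.182]
tool_rot: [-3.14, -0.004, -0.161]
force: [0.1, 0.1, -0.4]
grip_width: 0.0552
```

Request:
{"op": "arm_command", "data": {
  "deltas": [
    [0.3, -0.3, 0, -0.2, 0, 0, 0],
    [0.3, -0.6, 0, -0.3, 0, 0, 0],
    [0.3, -0.7, 0, -0.4, 0, 0, 0],
    [0.3, -0.7, 0, -0.4, 0, 0, 0]
  ]
}}

```text
clock: 61.98
position: [0.4018, 0.051, 0.2398]
tool_rot: [-3.14, -0.001, -0.16]
force: [0.7, 0.2, -0.1]
grip_width: 0.0557
```

Run:
```python
from h import *
look(46,(130,150,330,290,4),(120,100,420,250,2.6))
```

```text
[0.4018 0.051  0.2398] [-3.14e+00 -1.00e-03 -1.60e-01] [ 0.7  0.2 -0.1] [-0.64  0.13  0.41  2.12 -0.07  0.9  -1.92] tip [0.5642 0.0247 0.216 ] t 61.975
```

View pics/s46.png

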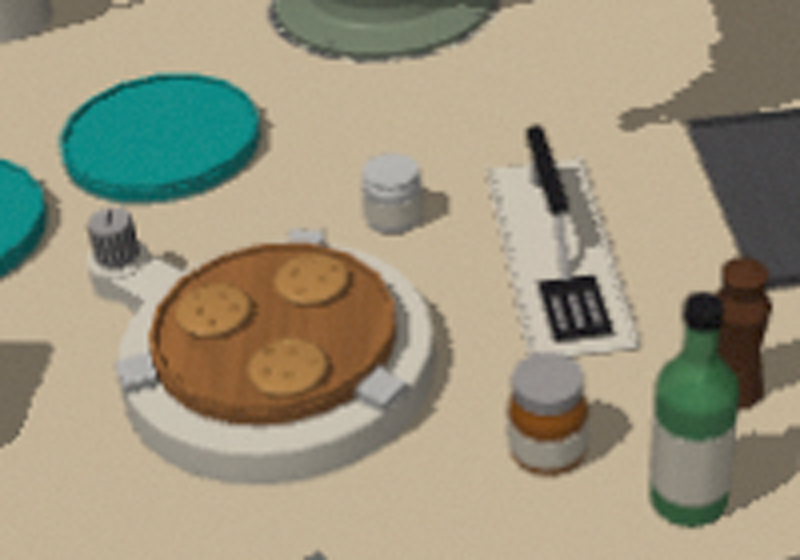

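View pics/w46.png

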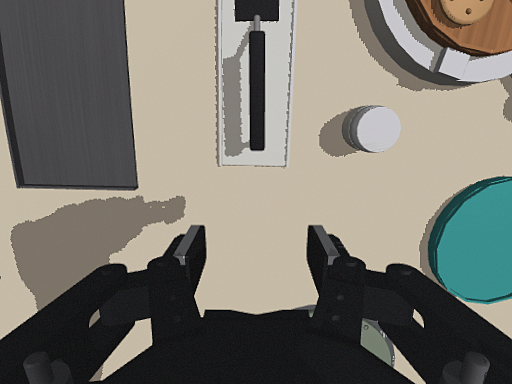

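View pics/t46.png

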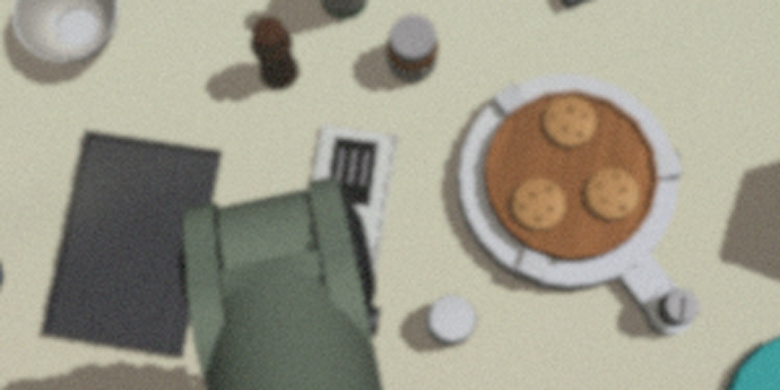

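Request:
{"op": "arm_command", "data": {
  "deltas": [
    [0.3, 0.05, 0.3, 0, 0, 0, 0],
    [0.3, 0.11, 0.65, 0, 0, 0, 0],
    [0.3, 0.17, 0.98, 0, 0, 0, 0]
  ]
}}

```text
clock: 62.5
position: [0.4037, -0.1006, 0.2386]
tool_rot: [3.141, 0.001, -0.162]
force: [0.6, 1.1, 1.4]
grip_width: 0.0554
```

Request:
{"op": "arm_command", "data": {
  "deltas": [
    [0.3, 0.05, 0.35, 0, 0, 0, 0],
    [0.3, 0.11, 0.7, 0, 0, 0, 0],
    [0.3, 0.17, 0.98, 0, 0, 0, 0]
  ]
}}

```text
clock: 62.88
position: [0.4049, -0.2504, 0.2384]
tool_rot: [3.14, 0.001, -0.163]
force: [0.8, 0.8, 0.4]
grip_width: 0.0552
```

Request:
{"op": "arm_command", "data": {
  "deltas": [
    [0.3, 0.05, 0.3, 0, 0, 0, 0],
    [0.3, 0.1, 0.6, 0, 0, 0, 0],
    [0.3, 0.13, 0.8, 0, 0, 0, 0],
    [0.3, 0.13, 0.8, 0, 0, 0, 0]
  ]
}}

```text
clock: 63.38
position: [0.4042, -0.372, 0.2378]
tool_rot: [3.14, 0.003, -0.165]
force: [0.9, 0.8, 0.2]
grip_width: 0.0553
```

Run:
```python
from h import *
look(47)
w=cams.get_calibration('wrist'); im=cams.grab_frame('wrist')
# rectify plane z=.075 around sleeve, north=+x up, left=+y  (0.1 mm... 0.25mm/px)
C=np.array([.4345,-.379]); S=.0002; N=300
u,v=np.meshgrid(np.arange(N),np.arange(N)); X=np.stack([C[0]+(N/2-v)*S,C[1]+(N/2-u)*S,np.full(u.shape,.075)],-1).reshape(-1,3)
q=proj(w,X).reshape(N,N,2).astype(np.float32)
cv2.imwrite('pics/slv.png',cv2.resize(cv2.convertScaleAbs(cv2.remap(im,q[...,0],q[...,1],1),alpha=1.4),None,fx=2,fy=2))
```

```text
[ 0.4042 -0.372   0.2378] [ 3.14e+00  3.00e-03 -1.65e-01] [0.9 0.8 0.2] [ 0.19  0.43  0.61  1.8  -0.29  1.   -0.82] tip [ 0.5664 -0.399   0.2135] t 63.375
```

View pics/slv.png

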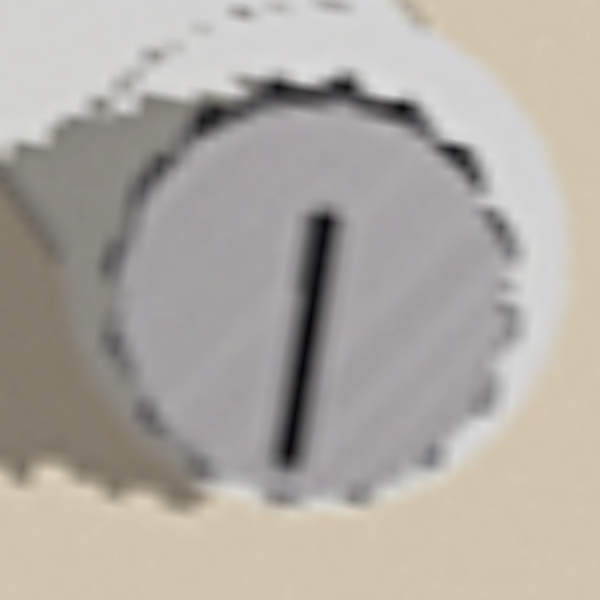

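View pics/w47.png

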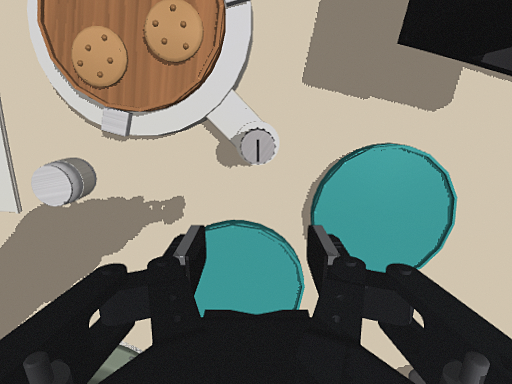

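The sleeve appears to have sprung back on release: the mark's heading gives about 3.9 rad, right at the limit. I have time, so I'll regrip, tighten a little more, then back off to near-zero torque before letting go.

Request:
{"op": "arm_command", "data": {
  "deltas": [
    [1, 0.1, 0.01, 0.2, 0, 0, 0],
    [1, 0.2, 0.016, 0.45, 0, 0, 0],
    [1, 0.207, 0.016, 0.7, 0, 0, 0],
    [1, 0.207, 0.016, 0.9, 0, 0, 0],
    [1, 0.207, 0.016, 0.9, 0, 0, 0]
  ]
}}

```text
clock: 64.1
position: [0.4349, -0.3753, 0.1025]
tool_rot: [-3.14, 0.004, -0.16]
force: [0.6, -0.8, 1.0]
grip_width: 0.0853
```

Run:
```python
from h import *
look(48)
print(todelta([.4345,-.3795,.022]))
```

```text
[ 0.4349 -0.3753  0.1025] [-3.14   0.004 -0.16 ] [ 0.6 -0.8  1. ] [ 0.27  0.65  0.5   1.85 -0.43  0.76 -0.74] tip [ 0.5972 -0.4015  0.078 ] t 64.1
(array([-0.001,  0.023,  0.547]), array([0., 0., 0.]))
```

View pics/w48.png

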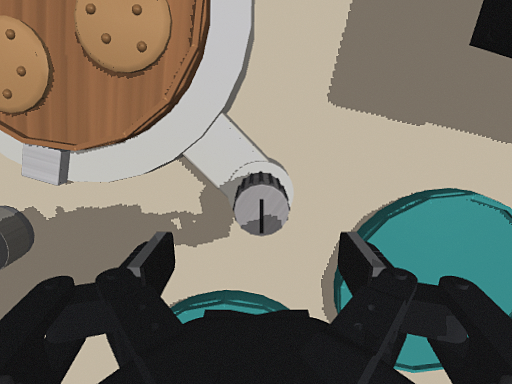

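Request:
{"op": "arm_command", "data": {
  "deltas": [
    [1, 0, 0.023, 0.15, 0, 0, 0],
    [1, 0, 0.023, 0.35, 0, 0, 0],
    [1, 0, 0.023, 0.5, 0, 0, 0],
    [1, 0, 0.023, 0.54, 0, 0, 0],
    [1, 0, 0.023, 0.54, 0, 0, 0]
  ]
}}

```text
clock: 64.78
position: [0.4354, -0.3804, 0.0243]
tool_rot: [3.141, -0.001, -0.161]
force: [-0.7, -0.2, -0.4]
grip_width: 0.0853
```

Request:
{"op": "arm_command", "data": {
  "deltas": [
    [0, 0, 0, 0, 0, 0, 0],
    [-1, 0, 0, 0, 0, 0, 0],
    [-1, 0, 0, 0, 0, 0, 0],
    [-1, 0, 0, 0, 0, 0, 0],
    [-1, 0, 0, 0, 0, 0, 0]
  ],
  "newtons": 80
}}

```text
clock: 65.4
position: [0.4354, -0.3792, 0.0241]
tool_rot: [-3.14, -0.0, -0.161]
force: [-1.8, 9.3, 18.5]
grip_width: 0.0384
```

Run:
```python
from h import *
look(49); p,r,o=pose(); print(o['moment'],o['grip_width'])
im=cv2.imread('pics/w49.png'); crop(im,100,80,420,320,2.5,'w49c')
```

```text
[ 0.4354 -0.3792  0.0241] [-3.14  -0.    -0.161] [-1.8  9.3 18.5] [ 0.33  0.76  0.41  1.87 -0.5   0.61 -0.67] tip [ 5.978e-01 -4.055e-01  2.000e-04] t 65.4
[1.83890831 0.43854733 0.03905301] 0.038326327642885086
```

View pics/w49c.png

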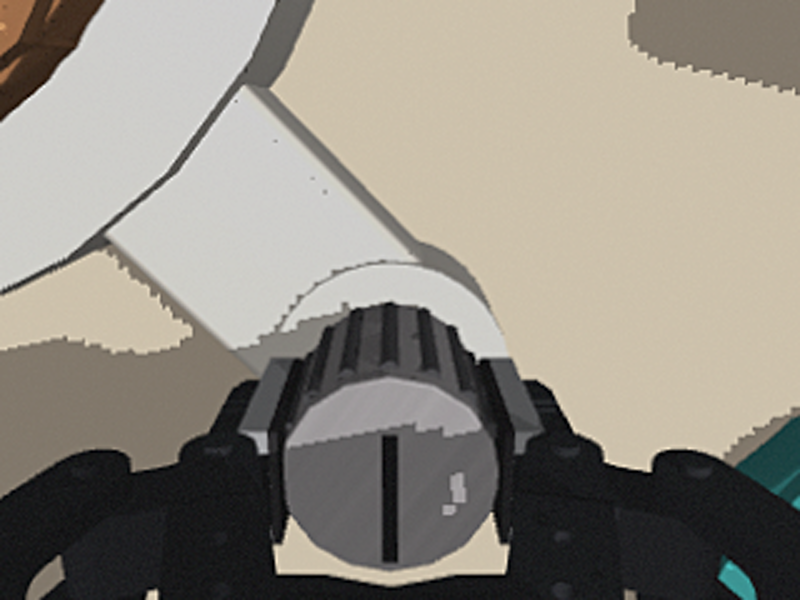

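Request:
{"op": "arm_command", "data": {
  "deltas": [
    [-1, 0, 0, 0, 0, 0, 0.08],
    [-1, 0, 0, 0, 0, 0, 0.16],
    [-1, 0, 0, 0, 0, 0, 0.25],
    [-1, 0, 0, 0, 0, 0, 0.25]
  ]
}}

```text
clock: 65.95
position: [0.4353, -0.3795, 0.0241]
tool_rot: [-3.141, -0.0, -0.358]
force: [-3.1, 7.7, 19.6]
grip_width: 0.0381
```

Run:
```python
from h import *
p,r,o=pose(); print(o['tool_rot'],o['force'],o['moment'],o['joint_efforts'].round(2))
```

```text
[-3.14073688e+00 -6.61435639e-05 -3.57784430e-01] [-3.11203857  7.6584409  19.6075166 ] [1.58248946 0.54390496 0.29231713] [  2.44 -84.9   17.26 -21.77  -0.36  -2.49  -1.05]
```

Request:
{"op": "arm_command", "data": {
  "deltas": [
    [-1, 0, 0, 0, 0, 0, 0.08],
    [-1, 0, 0, 0, 0, 0, 0.16],
    [-1, 0, 0, 0, 0, 0, 0.25],
    [-1, 0, 0, 0, 0, 0, 0.25]
  ]
}}

```text
clock: 66.45
position: [0.4352, -0.3797, 0.0241]
tool_rot: [-3.141, 0.0, -0.553]
force: [-3.5, 6.5, 18.0]
grip_width: 0.0384
```

Run:
```python
from h import *
p,r,o=pose(); print(o['tool_rot'],o['force'],o['moment'],o['joint_efforts'].round(2))
```

```text
[-3.14126444e+00  1.88039162e-04 -5.52726706e-01] [-3.48005345  6.49387166 18.02489137] [1.21043758 0.92581502 1.5500193 ] [  2.45 -84.93  18.14 -21.11  -1.68  -2.17  -2.23]
```

Run:
```python
from h import *
im=cams.grab_frame('wrist'); crop(cv2.convertScaleAbs(im,alpha=1.4),150,180,350,320,4,'w50c')
```

```text
(no output)
```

View pics/w50c.png

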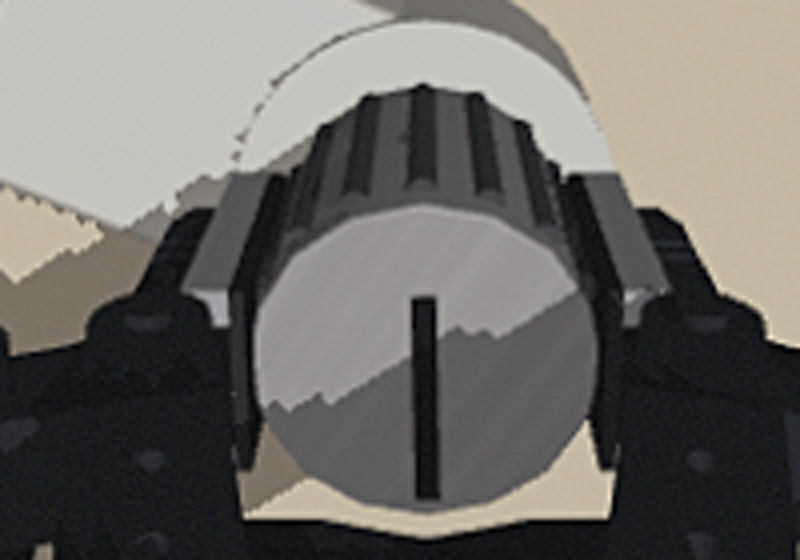

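Request:
{"op": "arm_command", "data": {
  "deltas": [
    [-1, 0, 0, 0, 0, 0, -0.06],
    [-1, 0, 0, 0, 0, 0, -0.13],
    [-1, 0, 0, 0, 0, 0, -0.13]
  ]
}}

```text
clock: 66.88
position: [0.4353, -0.3796, 0.0241]
tool_rot: [-3.141, -0.0, -0.449]
force: [-3.9, 8.2, 17.8]
grip_width: 0.0384
```

Run:
```python
from h import *
p,r,o=pose(); print(o['tool_rot'],o['force'],o['moment'],o['joint_efforts'].round(2))
```

```text
[-3.14069919e+00 -4.09308879e-05 -4.49197865e-01] [-3.85407073  8.15735087 17.78092084] [1.30449796 0.66223493 1.17151345] [  3.49 -85.88  17.45 -21.42  -0.79  -2.38  -0.65]
```

Request:
{"op": "arm_command", "data": {
  "deltas": [
    [-1, 0, 0, 0, 0, 0, -0.05],
    [-1, 0, 0, 0, 0, 0, -0.08],
    [-1, 0, 0, 0, 0, 0, -0.08]
  ]
}}

```text
clock: 67.25
position: [0.4353, -0.3795, 0.0241]
tool_rot: [-3.141, -0.0, -0.387]
force: [-2.4, 7.0, 17.7]
grip_width: 0.038
```

Run:
```python
from h import *
p,r,o=pose(); print(o['tool_rot'],o['force'],o['moment'],o['joint_efforts'].round(2))
```

```text
[-3.14058428e+00 -7.88677828e-05 -3.87337598e-01] [-2.44716084  7.01524709 17.68693246] [1.48134069 0.57197511 0.78510518] [  3.34 -85.62  17.26 -21.62  -0.45  -2.47  -0.57]
```

Request:
{"op": "arm_command", "data": {
  "deltas": [
    [-1, 0, 0, 0, 0, 0, -0.05],
    [-1, 0, 0, 0, 0, 0, -0.08],
    [-1, 0, 0, 0, 0, 0, -0.08],
    [-1, 0, 0, 0, 0, 0, -0.08]
  ]
}}

```text
clock: 67.75
position: [0.4354, -0.3794, 0.0241]
tool_rot: [-3.14, -0.0, -0.325]
force: [-2.5, 7.7, 18.0]
grip_width: 0.038
```

Run:
```python
from h import *
p,r,o=pose(); print(o['tool_rot'],o['force'],o['moment'],o['joint_efforts'].round(2))
```

```text
[-3.14046810e+00 -1.22595600e-04 -3.25150952e-01] [-2.50757304  7.66558388 17.968433  ] [1.60873128 0.53584419 0.45511877] [  3.23 -85.43  17.04 -21.83  -0.17  -2.57  -0.48]
```

Request:
{"op": "arm_command", "data": {
  "deltas": [
    [-1, 0, 0, 0, 0, 0, 0],
    [-1, 0, 0, 0, 0, 0, 0],
    [0.1, 0, 0, 0, 0, 0, 0],
    [0.5, 0, 0, 0, 0, 0, 0],
    [1, 0, 0, 0, 0, 0, 0],
    [1, 0, 0, 0, 0, 0, 0]
  ],
  "newtons": 20
}}

```text
clock: 68.5
position: [0.4349, -0.3802, 0.0231]
tool_rot: [3.141, 0.0, -0.326]
force: [0.0, -0.8, -1.4]
grip_width: 0.0852
```

Request:
{"op": "arm_command", "data": {
  "deltas": [
    [1, 0, 0, -0.15, 0, 0, 0],
    [1, 0, 0, -0.4, 0, 0, 0],
    [1, 0, 0, -0.7, 0, 0, 0],
    [1, 0, 0, -1, 0, 0, 0],
    [1, 0, 0, -1, 0, 0, 0]
  ]
}}

```text
clock: 69.12
position: [0.436, -0.3812, 0.1762]
tool_rot: [3.14, -0.005, -0.326]
force: [0.4, -0.1, -0.8]
grip_width: 0.0853
```

```bash
cat > slv.py <<'E'
from h import *
import sys
look(sys.argv[1])
w=cams.get_calibration('wrist'); im=cams.grab_frame('wrist')
C=np.array([.4345,-.379]); S=.0002; N=300
u,v=np.meshgrid(np.arange(N),np.arange(N)); X=np.stack([C[0]+(N/2-v)*S,C[1]+(N/2-u)*S,np.full(u.shape,.075)],-1).reshape(-1,3)
q=proj(w,X).reshape(N,N,2).astype(np.float32)
rr=cv2.remap(im,q[...,0],q[...,1],1); g=cv2.cvtColor(rr,cv2.COLOR_BGR2GRAY)
mask=(g<45); yy,xx=np.nonzero(mask); sel=(xx-157)**2+(yy-150)**2<88**2
vx,vy,x0,y0=cv2.fitLine(np.c_[xx[sel],yy[sel]].astype(np.float32),2,0,.01,.01).ravel()
print('mark dir',vx,vy,sel.sum(),'heading',np.arctan2(-vx,-vy),np.arctan2(vx,vy))
cv2.imwrite(f'pics/slv{sys.argv[1]}.png',cv2.resize(cv2.convertScaleAbs(rr,alpha=1.4),None,fx=2,fy=2))
E
python3 slv.py 51
```

```text
[ 0.436  -0.3812  0.1762] [ 3.14  -0.005 -0.326] [ 0.4 -0.1 -0.8] [ 0.19  0.57  0.62  1.79 -0.41  0.91 -0.91] tip [ 0.5919 -0.434   0.153 ] t 69.125
mark dir 0.27736282 -0.96076524 1233 heading -0.28104818 2.8605447
```

View pics/slv51.png

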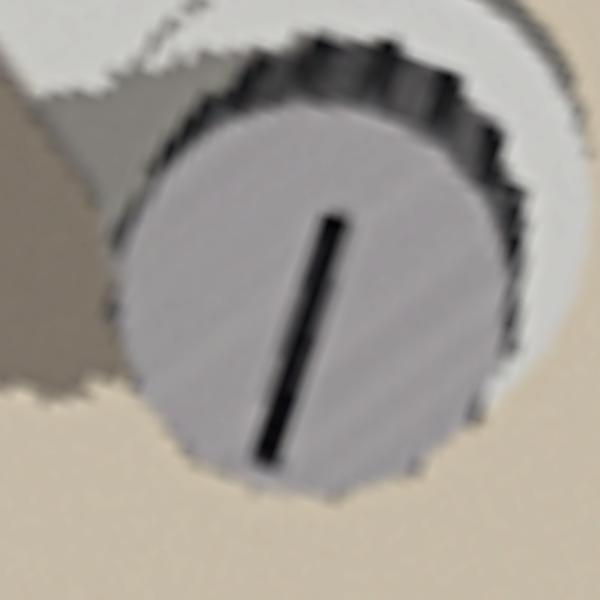

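View pics/w51.png

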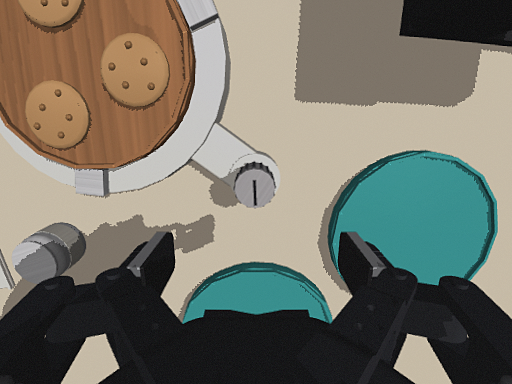

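Run:
```python
from h import *
look(52,(130,150,330,290,4),(120,100,420,250,2.6))
```

```text
[ 0.4351 -0.3799  0.1732] [ 3.142 -0.    -0.326] [0.4 1.1 0.3] [ 0.19  0.57  0.62  1.79 -0.41  0.91 -0.91] tip [ 0.5909 -0.4326  0.1494] t 69.225
```

View pics/s52.png

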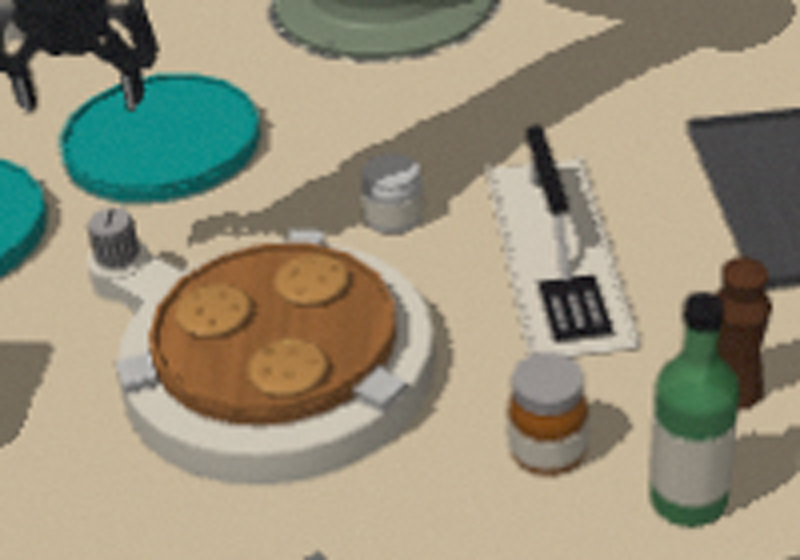

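View pics/t52.png

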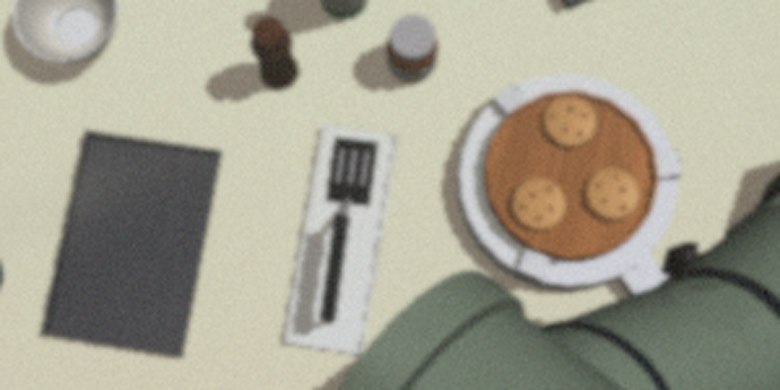

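The three biscuits lie flat and apart on the clamped board, the turner stands along the middle of its rest, and the gripper touches nothing. I'm handing the job in.

```bash
python3 -c "
from workcell import job; print(job.job_done())"
```

```text
the job is handed in; nothing more can be done
None
```

The job is handed in at about 69 s: the board is clamped, all three biscuits are on it, and the turner is back on its rest. No verdict is reported, so what follows is from my own checks.

- **Sleeve:** After the first tightening it sprang back to about 3.9 rad, right at the limit. I gripped it again, tightened it, backed off to low torque and released. The mark on its top now reads about 4.02 rad, assuming the mark is at zero along the stand's x axis. The point where the torque began to rise agrees with that.
- **Board:** From one wrist view, after the first clamping and with no biscuits on it yet, it was about 3 mm from the stand's centre. The limit is 4 mm and my measuring error is about 2 mm, so this margin is thin. I did not re-measure it after the second tightening.
- **Biscuits:** All three look flat and apart. They sit about 66, 56 and 57 mm from the board's centre; the limit is 72 mm, so the far one has the least room.
- **Turner:** It is upright along the rest, its origin about 5 mm from the rest's centre by the release pose.
- **Bystanders:** The jam, mill and tin stand where they were in the last pictures. The mug was out of the last close-ups, but the arm never went near it.

**Disagreement:** the real fingertips were about 35 mm further back than the stated tool frame. My first grasp closed on top of the sleeve because of this, with about 9 N of contact, and every later height used the measured offset.

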